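# Open and refill the spice tub

## Robot

A 6-joint arm with a two-finger parallel gripper is mounted at the origin on the work surface. World frame = base frame: x ahead of the robot, y to its left, z up, the work surface at z = 0. Lengths are in m, angles in degrees, forces in N, time in s.
With the tool pointing down it reaches from about 0.35 to 0.875 m from the base axis. Payload 4.2 kg.
Tool frame: the origin (TCP) lies on the centre line of the jaws, within the pads' length; the fingertips stand 11 mm ahead of it and the grasp point (between the pads) lies 8 mm behind it; y points along the fingers, z is the direction in which the jaws open and shut, and the axes are right-handed (so a half turn about y gives the same grasp; the last joint's range is limited). The gripper opens to 87 mm and grips with 3 to 60 N. Pads are 19 mm wide; open, the fingers measure 117 mm over their backs; the gripper's body (75 mm by 190 mm) begins 51 mm behind the grasp point.
Start: joints at [-56.23, 22.042, 0.453, 0, -68.411, -14.817], TCP at [0.203, -0.591, 0.234] pointing down, gripper open.
Joint ranges: [-179.83, 179.83], [-69.29, 118.12], [-61.27, 80.66], [-181.25, 117.63], [-171.15, -9.14], [-177.46, 177.46]. Speed limits (degrees/s): [159.86, 159.86, 180, 180, 180, 180].

## Interface

Orientations are given as a 3x3 rotation matrix whose columns are the frame's x, y, z axes.
In Python, from station import r, optics gives the robot as it stands. The module is installed in compiled form; this text tells all that it offers.
- The arm moves only by the tool step_arm, never from a script. Its argument "moves" is a list that holds one entry, the list of rows, each a list of 7 numbers: the turn, a rotation vector about the tool's x, y, z in rad, then the shift along the tool's x, y, z in cm, then the opening in per cent of the stroke, from 0 (shut) to 100 (fully open). A call has exactly 5 rows; each row is the pose to reach, as a shift and turn from the pose commanded when the call began, along the tool's axes at that moment; what a row does not reach only later rows make up. A row lasts 1/12 s, in which the tool goes at most 41.7 mm and 7.16 degrees, less where a joint would pass 70% of its speed; a pose out of reach is approached as far as the arm can. A call with a gripper value outside its range is refused whole. The fingers move at their own pace and stop on an object; the grip force is fixed at half the most. Time passes only in rows, so rows that repeat a pose let the fingers close, or fill a call up. It gives the time, the measured TCP pose, the force and the opening at its end, in the units of the state.
- r.sense(): the state, without advancing time (a new reading comes with each control period).
- optics.capture(name): name is "scene" or "top" or "wrist"; returns a dict with "image" (480x640x3 uint8, red, green, blue), "fov_y" (degrees; the focal length in pixels is half the picture's height over the tangent of half this angle, whatever the lens; pixels are square), "cx", "cy" (the principal point, pixels), "cam_to_world" (4x4, takes a point from camera to world coordinates). Camera axes: x right, y down, z forward; pixel columns grow to the right and rows downward; lengths in m; the calibration is good to about 2 mm. A picture is of the moment at which its call begins. There is no depth.
- r.finish_job(): hands the job in, once; it reports no verdict.
The state is a dict: "time_s": time; "joints": joint angles; "joint_velocities": joint speeds; "effort": joint torques, N m; "tcp_pos": TCP position; "ee_rot": TCP orientation; "wrist_force": force on the tool from outside, world axes, zero at the start; "moment": the same for the moment, N m; "gripper_width": opening from 0.0 (shut) to 1.0 (fully open).
Only numpy, scipy, OpenCV 4.12 (cv2) and the standard library are available. Lean on these libraries where they do the work, as an engineer would, in place of code of your own. Each camera call takes 0.05 s, during which the arm holds its last target.

## Task

Refill the spice tub for service: lever its snapped-on lid loose with the lid lifter, without touching the lid with the gripper until it has come loose, and lay the lid flat on the shelf beside the tub. Then tip the measuring cup over the open tub so that all the nutmegs go in, stand the cup upright on the shelf again, and put every piece of cassia bark lying on the shelf into the tub too. Leave the tub open and the lifter lying on the shelf, and do not disturb the stack of baskets.

Things in the scene. Friction and masses are not known exactly. Their poses are not given: they have to be found in the camera images.
- tub: Square open steel tub fixed to the shelf, 112 x 112 mm outside, 85 mm high, walls and floor 6 mm (inside 100 x 100 mm). Origin: centre of its underside; z up. The front wall is the -x side of its own frame and faces roughly to the robot's right (-y). A black catch housing, 14 x 8 mm, stands on each side (at x = -44, y = +-63 to 71 mm), its top 99 mm high.
- tub_mouth (a point): Centre of the tub's mouth, at rim height, 85 mm above the shelf.
- tub_notch (a point): Pry notch: the middle 44 mm of the tub's front wall is 10 mm lower than the rim, leaving a slot 44 mm wide and 10 mm high under the lid's front edge. This point is on the outer face of that wall, mid-slot, on the lowered edge, 75 mm above the shelf: the lifter's fulcrum. The slot runs 26 mm inward from the outer face up to the lid's plug.
- lid: Grey square lid, plate 112 x 112 x 4 mm, 130 g, with a black rib on top in the middle (12 mm thick along x, 50 mm long along y, top 26 mm above the plate's underside) and a plug under it 6 mm deep. Origin: centre of the plate's underside (85 mm high on the shut tub; 6 mm when lying on the shelf). Same axes as the tub at the start. It lifts away by the rib once levered loose.
- lid_front (a point): Middle of the lid plate's front edge, underside; 85 mm high while snapped on. Two spring catches 12 mm behind this edge, at the sides, hold it with about 10 to 16 N; the rear edge only rests on the rim. Past about 4 mm the catches let go, spring in under the plate and hold this edge about 10 mm up; under 2 mm it is still snapped on.
- lifter: Lid lifter, a loose hand tool 160 mm long, 120 g: black handle 100 x 14 x 20 mm (x -80 to +20 mm), then a flat steel blade 60 mm long, 20 mm wide, 4 mm thick (x +20 to +80 mm, z 8 to 12 mm). Origin: middle of its length, on its underside; x points to the blade's tip, z up as it lies.
- lifter_tip (a point): End of the lifter's blade, mid-thickness (x = 80, z = 10 mm in the lifter's frame).
- cup: Loose flared steel measuring cup, outside radius 31 mm at the foot and 46 mm at the rim, 55 mm high, 3 mm wall, about 160 g. A straight handle sticks out along its +x: 12 mm wide, from 43 to 93 mm from the cup's axis, 35 to 53 mm above its foot. Origin: centre of the foot; z up the axis. Holds the nutmegs, which start to roll out when it is tipped about 85 degrees and are all out by about 105.
- cup_rim (a point): Centre of the cup's mouth, 55 mm above its foot.
- nut0_center (a point): Centre of a round nutmeg, a ball 20 mm across, 12 g; at first in the cup. None if absent (3 to 5 are there).
- nut1_center (a point): Centre of a round nutmeg, a ball 20 mm across, 12 g; at first in the cup. None if absent (3 to 5 are there).
- nut2_center (a point): Centre of a round nutmeg, a ball 20 mm across, 12 g; at first in the cup. None if absent (3 to 5 are there).
- nut3_center (a point): Centre of a round nutmeg, a ball 20 mm across, 12 g; at first in the cup. None if absent (3 to 5 are there).
- nut4_center (a point): Centre of a round nutmeg, a ball 20 mm across, 12 g; at first in the cup. None if absent (3 to 5 are there).
- bark0: Piece of cassia bark lying on the shelf, 46 mm long (x), 18 mm wide (y), 11 mm thick. Origin: centre of its underside. None if absent (1 to 3 are there).
- bark1: Piece of cassia bark lying on the shelf, 46 mm long (x), 18 mm wide (y), 11 mm thick. Origin: centre of its underside. None if absent (1 to 3 are there).
- bark2: Piece of cassia bark lying on the shelf, 46 mm long (x), 18 mm wide (y), 11 mm thick. Origin: centre of its underside. None if absent (1 to 3 are there).
- basket0: Bystander: lower of two stacked bamboo baskets, 110 mm across, 45 mm high each. Origin: centre of its underside.
- basket1: Bystander: upper of two stacked bamboo baskets, 110 mm across, 45 mm high each. Origin: centre of its underside.

How it is judged (in metres and radians):
On the way, in this order (a step that is already met when the one before it is completed fails the run):
1. the lid's front edge is levered up at least 4 mm above the rim with the lifter's tip under it (z of lid_front in the frame of tub above 0.089 m and distance between lifter_tip and lid_front below 0.05 m), for 0.1 s.
2. the lid lies on the shelf, off the tub (horizontal distance between lid and tub_mouth above 0.1 m and height (world z) of lid below 0.03 m), for 0.2 s.
3. the measuring cup is tipped over the open tub (angle between cup's own z axis and vertical above 1.2 rad and horizontal distance between cup_rim and tub_mouth below 0.09 m and height (world z) of cup_rim above 0.085 m), for 0.1 s.
At the end, for the whole second after the job is handed in: Every nutmeg and bark piece present lies inside the tub, below its rim; the cup stands upright on the shelf (within 0.15 rad); the lid lies flat on the shelf (within 0.2 rad), its centre at least 100 mm from the tub's; the lifter lies on the shelf; all at rest (all of step 2 and x of nut0_center in the frame of tub between -0.052 and 0.052 m and y of nut0_center in the frame of tub between -0.052 and 0.052 m and z of each of nut0_center, nut1_center, nut2_center, nut3_center, nut4_center, bark0, bark1, bark2 in the frame of tub below 0.085 m and x of nut1_center in the frame of tub between -0.052 and 0.052 m and y of nut1_center in the frame of tub between -0.052 and 0.052 m and x of nut2_center in the frame of tub between -0.052 and 0.052 m and y of nut2_center in the frame of tub between -0.052 and 0.052 m and x of nut3_center in the frame of tub between -0.052 and 0.052 m and y of nut3_center in the frame of tub between -0.052 and 0.052 m and x of nut4_center in the frame of tub between -0.052 and 0.052 m and y of nut4_center in the frame of tub between -0.052 and 0.052 m and x of bark0 in the frame of tub between -0.052 and 0.052 m and y of bark0 in the frame of tub between -0.052 and 0.052 m and x of bark1 in the frame of tub between -0.052 and 0.052 m and y of bark1 in the frame of tub between -0.052 and 0.052 m and x of bark2 in the frame of tub between -0.052 and 0.052 m and y of bark2 in the frame of tub between -0.052 and 0.052 m and angle between cup's own z axis and vertical below 0.15 rad and height (world z) of cup below 0.01 m and linear speed of each of cup, lid, lifter below 0.03 m/s and (angle between lid's own z axis and vertical below 0.2 rad or angle between lid's own z axis and vertical above 2.94 rad) and height (world z) of lifter below 0.03 m); the robot touches nothing.
It fails at once if the gripper touches the lid while it is still snapped on (contact force between the fingers and lid above 1 N and z of lid_front in the frame of tub below 0.087 m and horizontal distance between lid and tub_mouth below 0.02 m).
It fails at once if the lower basket moved more than 30 mm (distance of basket0 from where it was at the start of the episode above 0.03 m).
It fails at once if the upper basket moved more than 30 mm (distance of basket1 from where it was at the start of the episode above 0.03 m).
Of nut0, nut1, nut2, nut3, nut4 only 3 to 5 are there at a start; the rules pass over those that are not, and their reading is None.
Of bark0, bark1, bark2 only 1 to 3 are there at a start; the rules pass over those that are not, and their reading is None.
At some moment in a run one of bark0, bark1, bark2, lifter may be knocked a few centimetres aside while the robot is not near it.
It also fails if it takes over 210 s, if anything falls off the work surface, if the arm or the gripper's body presses on something with over 40 N, if the wrist force passes 120 N, or if a joint passes its speed limit or range.

## Working session

There is one attempt and no reset: what is moved stays moved. The work goes in short steps, Python scripts to look and compute and a tool call to move; the robot and the scene stay as the last step left them, time stands still between calls to the robot, and variables do not carry over. Pictures are saved under pics/ and viewed, and the job is handed in when it is done.

Besides the shell and the picture viewer there is one more tool, called after ">>>" as name(argument=value, ...), one argument or row to a line, values as JSON. step_arm: Moves the arm, as the interface text tells. Its arguments: {"type":"object","properties":{"moves":{"type":"array"}},"required":["moves"]}

```bash
mkdir -p pics; python3 - <<'E'
from station import r, optics
import cv2, numpy as np
s=r.sense()
print(s)
for n in ("scene","top","wrist"):
    c=optics.capture(n); cv2.imwrite(f"pics/{n}0.png",c["image"][:,:,::-1]); print(n,c["fov_y"],c["cx"],c["cy"],np.round(c["cam_to_world"],4).tolist())
E
```

```text
{'time_s': 0.0, 'joints': array([-5.62302966e+01,  2.20899197e+01,  3.79578063e-01, -2.91738718e-02,
       -6.84102595e+01, -1.48159148e+01]), 'joint_velocities': array([ 0.02329959,  0.0367577 , -0.08926691, -0.00942513, -0.04317216,
       -0.01900889]), 'effort': array([-2.32999926e-03, -3.90669751e+01,  1.87406784e+01,  4.21986759e+00,
        1.10488528e-02, -2.11408692e-04]), 'tcp_pos': array([ 0.20282887, -0.59056175,  0.23246658]), 'ee_rot': array([[ 9.45841820e-01, -7.76413959e-04, -3.24626936e-01],
       [ 3.24627855e-01,  2.01288320e-03,  9.45839682e-01],
       [-8.09270254e-05, -9.99997673e-01,  2.15591471e-03]]), 'wrist_force': array([-0.52099032,  0.01633499,  0.55444409]), 'moment': array([ 0.01715047,  0.00513552, -0.06780577]), 'gripper_width': 1.0048260283014747}
scene 54.1074841182143 322.2783564677518 234.9117602849976 [[-0.7515, 0.4637, -0.4692, 0.9529], [0.6595, 0.5462, -0.5165, 0.4316], [0.0168, -0.6976, -0.7163, 0.7124], [0.0, 0.0, 0.0, 1.0]]
top 43.92126144394205 309.02906151678525 241.24019662582648 [[0.0202, -0.9963, 0.083, 0.4669], [-0.9997, -0.0192, 0.0129, -0.0052], [-0.0113, -0.0832, -0.9965, 1.15], [0.0, 0.0, 0.0, 1.0]]
wrist 63.64092775159848 324.2498679174162 235.55172660120965 [[-0.3252, 0.9006, 0.2882, 0.1226], [0.9456, 0.3091, 0.1012, -0.618], [0.0021, 0.3055, -0.9522, 0.3839], [0.0, 0.0, 0.0, 1.0]]
```

View pics/scene0.png

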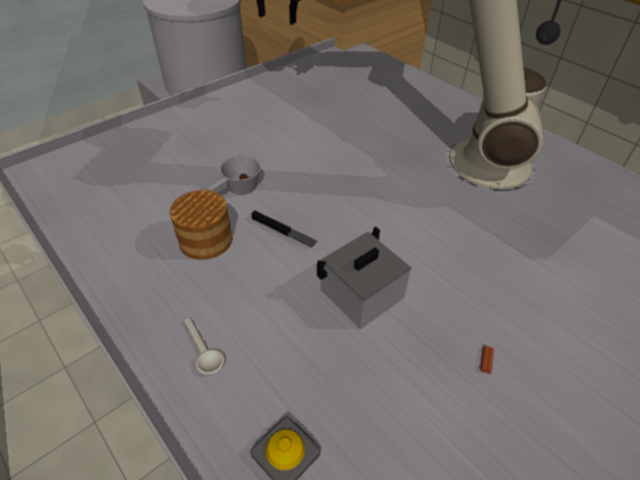

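View pics/top0.png

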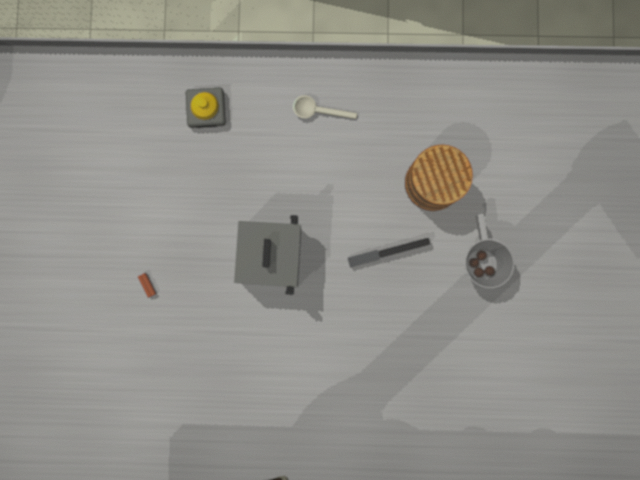

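View pics/wrist0.png

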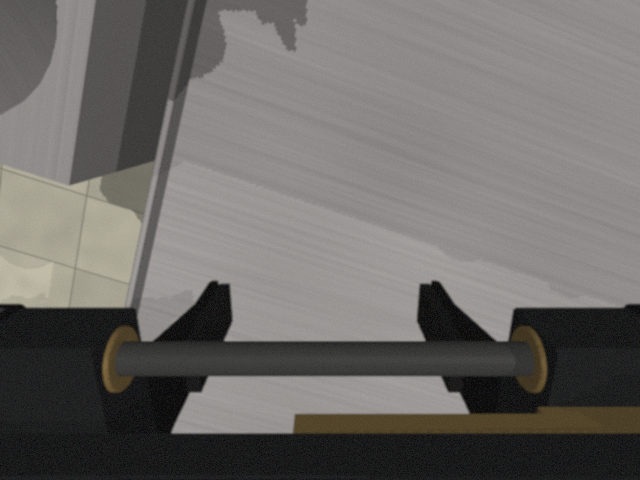

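Top view: tub (268,254), lifter with its tip at (350,263) and handle end at (430,240), cup (490,264) with handle up, baskets (441,177), one bark piece (147,285). Now I'll measure these.

```bash
cat > h.py <<'E'
from station import r, optics
import cv2, numpy as np
def cap(n,save=None):
    c=optics.capture(n)
    c["f"]=240/np.tan(np.radians(c["fov_y"]/2))
    if save: cv2.imwrite("pics/"+save,c["image"][:,:,::-1])
    return c
def ray(c,u,v):
    T=np.array(c["cam_to_world"]); d=T[:3,:3]@np.array([(u-c["cx"])/c["f"],(v-c["cy"])/c["f"],1]); return T[:3,3],d
def onz(c,u,v,z):
    o,d=ray(c,u,v); return o+d*(z-o[2])/d[2]
def tri(c1,p1,c2,p2):
    A=np.zeros((3,3));b=np.zeros(3)
    for c,p in((c1,p1),(c2,p2)):
        o,d=ray(c,*p); d=d/np.linalg.norm(d); M=np.eye(3)-np.outer(d,d); A+=M;b+=M@o
    return np.linalg.solve(A,b)
def proj(c,P):
    T=np.array(c["cam_to_world"]); q=T[:3,:3].T@(np.array(P)-T[:3,3]); return np.array([c["cx"]+c["f"]*q[0]/q[2],c["cy"]+c["f"]*q[1]/q[2]])
def blobs(m,amin=20):
    cs,_=cv2.findContours(m.astype(np.uint8),cv2.RETR_EXTERNAL,cv2.CHAIN_APPROX_NONE)
    return sorted([k for k in cs if cv2.contourArea(k)>amin],key=cv2.contourArea,reverse=True)
def show(c,name,u0,v0,u1,v1,k):
    im=c["image"][v0:v1,u0:u1,::-1]; cv2.imwrite("pics/"+name,cv2.resize(im,None,fx=k,fy=k,interpolation=cv2.INTER_CUBIC))
def st():
    s=r.sense(); print("t",round(s["time_s"],2),"tcp",np.round(s["tcp_pos"],4),"j",np.round(s["joints"],1),"F",np.round(s["wrist_force"],1),"w",round(s["gripper_width"],3)); print(np.round(s["ee_rot"],3).tolist()); return s
def goto(P,R=None):
    "print shift(cm) and rotvec in tool axes from current pose"
    s=r.sense(); E=s["ee_rot"]; print("shift cm",np.round(E.T@(np.array(P)-s["tcp_pos"])*100,2),end=" ")
    if R is not None: print("turn",np.round(cv2.Rodrigues(E.T@np.array(R))[0].ravel(),3),end="")
    print()
E
python3 - <<'E'
from h import *
c=cap("top"); im=c["image"].astype(int); show(c,"t1.png",220,200,540,300,2.5); show(c,"t2.png",120,60,440,300,2.5)
R,G,B=im[...,0],im[...,1],im[...,2]
red=(R>G+50)&(B<90); hsv=cv2.cvtColor(c["image"],cv2.COLOR_RGB2HSV)
for k in blobs(red,15):
    b=cv2.minAreaRect(k); print("red",np.round(b[0],1),np.round(b[1],1),b[2],np.round(onz(c,*b[0],0.011),4))
dark=(im.max(2)<55)
for k in blobs(dark,15):
    b=cv2.minAreaRect(k); print("dark",np.round(b[0],1),np.round(b[1],1),b[2],np.round(onz(c,*b[0],0.02),4), np.round(cv2.boxPoints(b),1).tolist())
E
```

```text
red [146. 285.] [21.5  6.3] 63.43495178222656 [0.4717 0.32   0.011 ]
dark [267.2 252.1] [ 4.2 24.1] 5.710593223571777 [0.5387 0.0887 0.02  ] [[263.8999938964844, 263.8999938964844], [266.29998779296875, 239.89999389648438], [270.5, 240.3000030517578], [268.1000061035156, 264.29998779296875]]
```

View pics/t1.png

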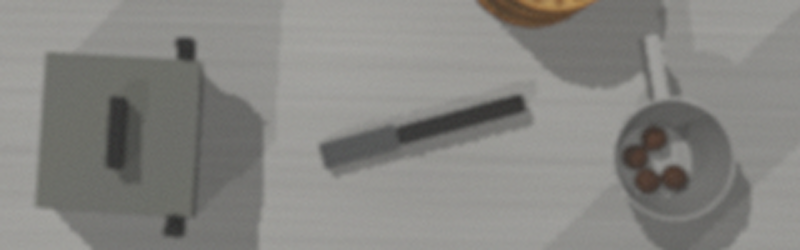

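```bash
python3 - <<'E'
from h import *
c=cap("top"); im=c["image"]; g=im.max(2).astype(int)
off=lambda p:(p[0]/2.5+220-0.3,p[1]/2.5+200-0.3)
P=np.array([onz(c,*off(p),0.089) for p in[(47,53),(200,62),(193,216),(37,207)]])
print(np.round(P,4),"ctr",P.mean(0), [np.linalg.norm(P[i]-P[(i+1)%4]).round(4) for i in range(4)])
# lid/rib
m=(g<55);k=blobs(m,15)[0];b=cv2.minAreaRect(k);print("rib",onz(c,*b[0],0.111))
# catches
for p in[(185,48),(175,226)]: print("catch",onz(c,*off(p),0.099))
# lifter
for hi in (60,75,85):
  m=(g<hi)&(np.arange(640)[None]>345)&(np.arange(640)[None]<435)&(np.arange(480)[:,None]>232)&(np.arange(480)[:,None]<272)
  for k in blobs(m,15)[:2]:
    b=cv2.minAreaRect(k); print(hi,np.round(b[0],1),np.round(b[1],1),np.round(b[2],1),np.round(onz(c,*b[0],0.02),4),np.round(cv2.boxPoints(b),1).tolist())
for p,z in[((325,157),.012),((397,135),.012),((398,134),.02),((524,103),.02)]: print("lif",onz(c,*off(p),z))
# cup
hs=[(650,37),(662,98)]
for p in hs: print("handle",onz(c,*off(p),.053))
print("cup rim c",onz(c,*off((675,160)),.055))
E
```

```text
[[0.5895 0.136  0.089 ]
 [0.5851 0.0259 0.089 ]
 [0.4748 0.0285 0.089 ]
 [0.479  0.1398 0.089 ]] ctr [0.53209369 0.08255591 0.089     ] [np.float64(0.1102), np.float64(0.1103), np.float64(0.1114), np.float64(0.1106)]Traceback (most recent call last):
  File "<stdin>", line 7, in <module>
IndexError: list index out of range
```

```bash
python3 - <<'E'
from h import *
c=cap("top"); im=cv2.GaussianBlur(c["image"],(3,3),0); g=im.max(2).astype(int)
off=lambda p:(p[0]/2.5+220-0.3,p[1]/2.5+200-0.3)
def rect(hi,u0,v0,u1,v1,z):
  m=np.zeros(g.shape,bool); m[v0:v1,u0:u1]=g[v0:v1,u0:u1]<hi
  for k in blobs(m,8)[:2]:
    b=cv2.minAreaRect(k); print(hi,np.round(b[0],1),np.round(b[1],1),np.round(b[2],1),np.round(onz(c,*b[0],z),4)); 
    bp=cv2.boxPoints(b); print([np.round(onz(c,*((bp[i]+bp[(i+1)%4])/2),z)[:2],4).tolist() for i in range(4)])
for hi in(65,80): print("rib");rect(hi,255,230,280,275,.111)
for hi in(65,80): print("catch");rect(hi,283,210,302,226,.099);rect(hi,283,284,302,298,.099)
for hi in(65,75,85,100): print("lif");rect(hi,345,232,435,272,.02)
for p,z in[((325,157),.012),((397,135),.012),((398,134),.02),((524,103),.02)]: print("lif",onz(c,*off(p),z))
hs=[(650,37),(658,98)]
for p in hs: print("handle",onz(c,*off(p),.053))
print("cup rim c",onz(c,*off((675,160)),.055))
E
```

```text
rib
65 [266.8 253. ] [ 6.3 26.2] 3.6 [0.5314 0.0818 0.111 ]
[[0.5316, 0.0873], [0.5544, 0.081], [0.5312, 0.0763], [0.5085, 0.0826]]
rib
80 [268.5 253. ] [28. 11.] 90.0 [0.5314 0.0788 0.111 ]
[[0.556, 0.0794], [0.5316, 0.0692], [0.5069, 0.0782], [0.5312, 0.0884]]
catch
65 [294.  219.5] [5. 4.] 90.0 [0.5927 0.0359 0.099 ]
[[0.5972, 0.036], [0.5928, 0.0324], [0.5882, 0.0358], [0.5926, 0.0395]]
65 [289.5 290. ] [6. 5.] 90.0 [0.4676 0.0411 0.099 ]
[[0.4729, 0.0412], [0.4677, 0.0367], [0.4624, 0.041], [0.4676, 0.0455]]
catch
80 [294.  219.5] [7. 6.] 90.0 [0.5927 0.0359 0.099 ]
[[0.599, 0.0361], [0.5928, 0.0306], [0.5864, 0.0358], [0.5926, 0.0413]]
80 [289.5 289.5] [7. 7.] 90.0 [0.4685 0.0411 0.099 ]
[[0.4747, 0.0412], [0.4686, 0.0349], [0.4624, 0.041], [0.4684, 0.0473]]
lif
65 [403.5 247.4] [ 4.4 49.3] 75.1 [ 0.5527 -0.1702  0.02  ]
[[0.5567, -0.1691], [0.5656, -0.2153], [0.5486, -0.1713], [0.5397, -0.1252]]
lif
75 [403.5 247.5] [ 5.7 51.2] 74.9 [ 0.5525 -0.1703  0.02  ]
[[0.5578, -0.1688], [0.5661, -0.2171], [0.5473, -0.1717], [0.5389, -0.1235]]
lif
85 [403.1 247.6] [ 6.5 52.9] 74.9 [ 0.5523 -0.1696  0.02  ]
[[0.5582, -0.1679], [0.5663, -0.2179], [0.5463, -0.1712], [0.5382, -0.1213]]
lif
100 [389.3 251.6] [ 9.2 82.7] 74.7 [ 0.5442 -0.1434  0.02  ]
[[0.5526, -0.141], [0.5664, -0.2189], [0.5358, -0.1458], [0.522, -0.068]]
lif [ 0.52241394 -0.06899265  0.012     ]
lif [ 0.5403377  -0.12378837  0.012     ]
lif [ 0.54059733 -0.12370524  0.02      ]
lif [ 0.56607847 -0.21912865  0.02      ]
handle [ 0.61400846 -0.3057548   0.053     ]
handle [ 0.56878484 -0.31147453  0.053     ]
cup rim c [ 0.52316607 -0.32316258  0.055     ]
```

```bash
cat >> h.py <<'E'
def down(heading_deg):
    a=np.radians(heading_deg); x=np.array([np.cos(a),np.sin(a),0]); y=np.array([0,0,-1.]); return np.column_stack([x,y,np.cross(x,y)])
E
python3 - <<'E'
from h import *
st(); goto([.5483,-.1559,.15],down(106.2))
E
```

```text
t 0.3 tcp [ 0.2029 -0.5909  0.2332] j [-56.2  22.1   0.4  -0.  -68.4 -14.8] F [-0.3 -0.7  0.2] w 1.0
[[0.946, -0.0, -0.325], [0.325, 0.001, 0.946], [-0.0, -1.0, 0.001]]
shift cm [46.79  8.34 29.92] turn [-1.000e-03 -1.523e+00  1.000e-03]
```

>>> step_arm(
  moves=[
    [[0,-0.125,0,4,0,2.5,100],[0,-0.25,0,7.5,0,5,100],[0,-0.375,0,11,0,7.5,100],[0,-0.5,0,15,0,10,100],[0,-0.625,0,19,0,12,100]],
  ],
)

```text
time_s: 0.72
tcp_pos: [0.3327, -0.4262, 0.2337]
ee_rot: [[0.573, 0.0, -0.82], [0.82, 0.0, 0.573], [0.0, -1.0, -0.0]]
wrist_force: [0.4, -0.5, -0.3]
gripper_width: 1.003
```

```bash
python3 - <<'E'
from h import *
st(); goto([.5483,-.1559,.15],down(106.2))
E
```

```text
t 0.72 tcp [ 0.3327 -0.4262  0.2337] j [-34.8  13.8 -11.4  -0.  -64.8  -0.1] F [ 0.4 -0.5 -0.3] w 1.003
[[0.573, 0.0, -0.82], [0.82, 0.0, 0.573], [0.0, -1.0, -0.0]]
shift cm [34.51  8.38 -2.2 ] turn [ 0.    -0.892  0.   ]
```

>>> step_arm(
  moves=[
    [[0,-0.12,0,4,1,0,100],[0,-0.24,0,8,2,0,100],[0,-0.36,0,12,3,-0.5,100],[0,-0.48,0,16,4,-1,100],[0,-0.6,0,20,5,-1,100]],
  ],
)

```text
time_s: 1.13
tcp_pos: [0.4575, -0.269, 0.1835]
ee_rot: [[0.009, 0.001, -1.0], [1.0, -0.001, 0.009], [-0.001, -1.0, -0.001]]
wrist_force: [0.8, -0.2, -0.4]
gripper_width: 0.999
```

```bash
python3 - <<'E'
from h import *
st(); goto([.5483,-.1559,.15],down(106.2))
E
```

```text
t 1.13 tcp [ 0.4575 -0.269   0.1835] j [-12.9  15.4 -17.1   0.  -57.5  12.4] F [ 0.8 -0.2 -0.4] w 0.999
[[0.009, 0.001, -1.0], [1.0, -0.001, 0.009], [-0.001, -1.0, -0.001]]
shift cm [11.39  3.35 -8.98] turn [ 0.001 -0.292 -0.001]
```

>>> step_arm(
  moves=[
    [[0,-0.1,0,4,1,-3,80],[0,-0.2,0,8,2,-6,70],[0,-0.292,0,11.4,3,-9,60],[0,-0.292,0,11.4,3.3,-9,50],[0,-0.292,0,11.4,3.3,-9,50]],
  ],
)

```text
time_s: 1.55
tcp_pos: [0.5497, -0.1544, 0.1487]
ee_rot: [[-0.278, -0.001, -0.961], [0.961, 0.0, -0.278], [0.001, -1.0, 0.001]]
wrist_force: [-0.4, 0.2, -0.4]
gripper_width: 0.703
```

```bash
python3 - <<'E'
from h import *
st(); goto([.5483,-.1559,.014],down(106.2)); cap("wrist","w2.png")
c=cap("top","t3.png"); show(c,"t3c.png",220,150,540,350,2.5)
E
```

```text
t 1.55 tcp [ 0.5497 -0.1544  0.1487] j [  0.6  21.2 -14.   -0.  -54.9  15.6] F [-0.4  0.2 -0.4] w 0.703
[[-0.278, -0.001, -0.961], [0.961, 0.0, -0.278], [0.001, -1.0, 0.001]]
shift cm [-0.11 13.47  0.16] turn [-0.001 -0.001  0.001]
```

View pics/w2.png

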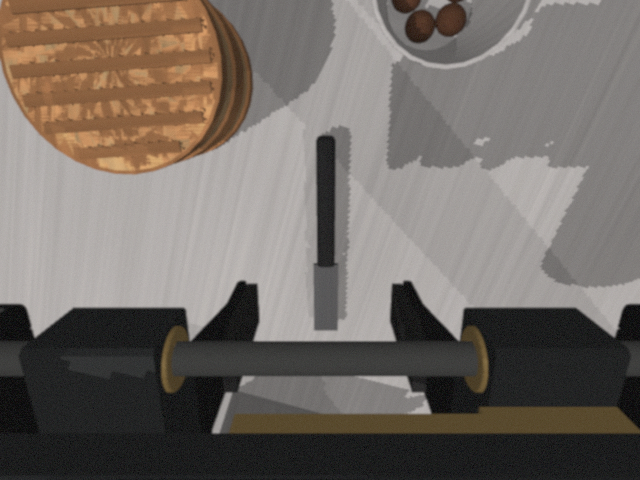

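View pics/t3c.png

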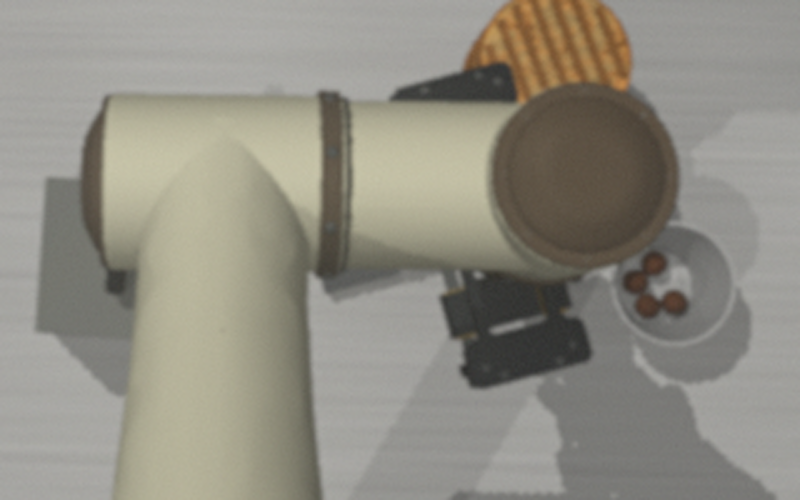

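The wrist view has the lifter centred between the fingers (column 325), parallel to the tool x axis, so I'll descend.

>>> step_arm(
  moves=[
    [[0,0,0,-0.1,3.5,0.15,45],[0,0,0,-0.1,7,0.15,45],[0,0,0,-0.1,10,0.15,45],[0,0,0,-0.1,12,0.15,45],[0,0,0,-0.1,13,0.15,45]],
  ],
)

```text
time_s: 2.07
tcp_pos: [0.5438, -0.1604, 0.0183]
ee_rot: [[-0.271, -0.005, -0.963], [0.963, 0.0, -0.271], [0.002, -1.0, 0.004]]
wrist_force: [-0.4, 0.3, -0.7]
gripper_width: 0.452
```

>>> step_arm(
  moves=[
    [[0,0,0,0,0.3,0,45],[0,0,0,0,0.4,0,45],[0,0,0,0,0.4,0,20],[0,0,0,0,0.4,0,0],[0,0,0,0,0.4,0,0]],
  ],
)

```text
time_s: 2.48
tcp_pos: [0.5474, -0.1594, 0.0181]
ee_rot: [[-0.274, 0.003, -0.962], [0.962, -0.0, -0.274], [-0.001, -1.0, -0.003]]
wrist_force: [0.5, -0.6, -0.3]
gripper_width: 0.303
```

>>> step_arm(
  moves=[
    [[0,0,0,0,0,0,0],[0,0,0,0,0,0,0],[0,0,0,0,0,0,0],[0,0,0,0,0,0,0],[0,0,0,0,0,0,0]],
  ],
)

```text
time_s: 2.9
tcp_pos: [0.5474, -0.1592, 0.0175]
ee_rot: [[-0.274, 0.002, -0.962], [0.962, -0.0, -0.274], [-0.001, -1.0, -0.002]]
wrist_force: [-0.7, 0.7, 6.0]
gripper_width: 0.159
```

```bash
python3 - <<'E'
from h import *
st(); cap("wrist","w3.png")
E
```

```text
t 2.9 tcp [ 0.5474 -0.1592  0.0175] j [  0.1  30.7 -21.6   0.  -37.6  15.8] F [-0.7  0.7  6. ] w 0.159
[[-0.274, 0.002, -0.962], [0.962, -0.0, -0.274], [-0.001, -1.0, -0.002]]
```

View pics/w3.png

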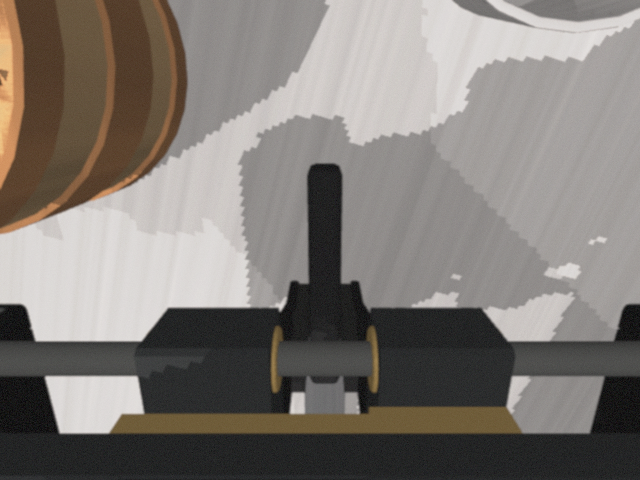

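>>> step_arm(
  moves=[
    [[0,0,0,0,0,0,0],[0,0,0,0,0,0,0],[0,0,0,0,0,0,0],[0,0,0,0,-0.5,0,0],[0,0,0,0,-1,0,0]],
  ],
)

```text
time_s: 3.37
tcp_pos: [0.5453, -0.1591, 0.026]
ee_rot: [[-0.273, -0.003, -0.962], [0.962, 0.0, -0.273], [0.001, -1.0, 0.002]]
wrist_force: [0.1, 0.7, -1.3]
gripper_width: 0.157
```

```bash
python3 - <<'E'
from h import *
st()
E
```

```text
t 3.37 tcp [ 0.5453 -0.1591  0.026 ] j [  0.1  29.9 -21.3  -0.  -39.   15.8] F [ 0.1  0.7 -1.3] w 0.157
[[-0.273, -0.003, -0.962], [0.962, 0.0, -0.273], [0.001, -1.0, 0.002]]
```

```bash
python3 - <<'E'
from h import *
goto([.5245,-.105,.0875],down(87.75))
E
```

```text
shift cm [ 5.78 -6.14  0.54] turn [-0.003  0.316  0.001]
```

>>> step_arm(
  moves=[
    [[0,0,0,0,-3,0,0],[0,0.08,0,1.5,-6.1,0.2,0],[0,0.16,0,3,-6.1,0.3,0],[0,0.24,0,4.5,-6.1,0.5,0],[0,0.316,0,5.5,-6.1,0.5,0]],
  ],
)

```text
time_s: 3.78
tcp_pos: [0.5253, -0.1069, 0.088]
ee_rot: [[0.043, -0.001, -0.999], [0.999, 0.001, 0.043], [0.001, -1.0, 0.001]]
wrist_force: [0.2, -0.6, -1.8]
gripper_width: 0.156
```

>>> step_arm(
  moves=[
    [[0,0,0,0,0,0,0],[0,0,0,0,0,0,0],[0,0,0,0,0,0,0],[0,0,0,0,0,0,0],[0,0,0,0,0,0,0]],
  ],
)

```text
time_s: 4.2
tcp_pos: [0.5266, -0.1082, 0.0873]
ee_rot: [[0.039, -0.0, -0.999], [0.999, -0.0, 0.039], [-0.0, -1.0, 0.0]]
wrist_force: [-0.2, 0.1, -1.5]
gripper_width: 0.156
```

```bash
python3 - <<'E'
from h import *
st(); c=cap("scene","s4.png"); show(c,"s4c.png",230,180,430,330,4); cap("wrist","w4.png")
c=cap("top");show(c,"t4.png",220,150,540,350,2.5)
E
```

```text
t 4.2 tcp [ 0.5266 -0.1082  0.0873] j [  5.7  22.5 -22.7   0.  -44.8  -7.9] F [-0.2  0.1 -1.5] w 0.156
[[0.039, -0.0, -0.999], [0.999, -0.0, 0.039], [-0.0, -1.0, 0.0]]
```

View pics/s4c.png

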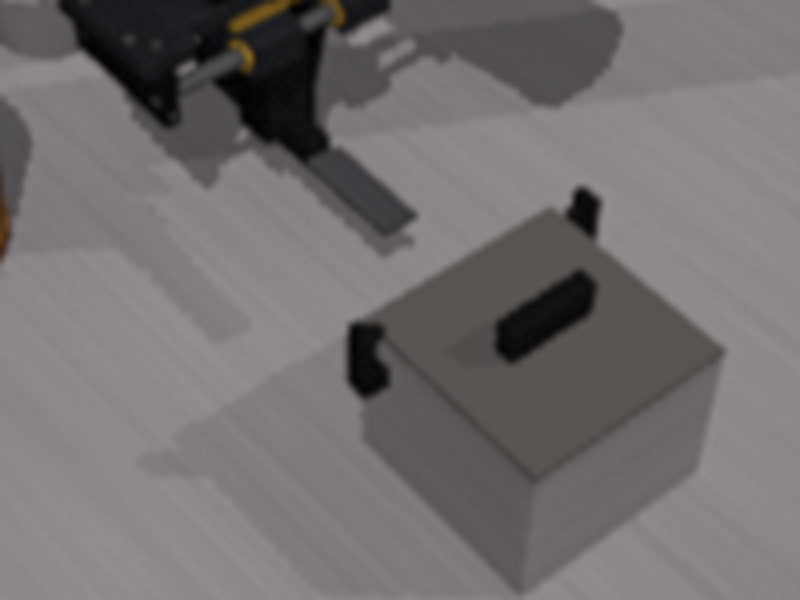

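View pics/w4.png

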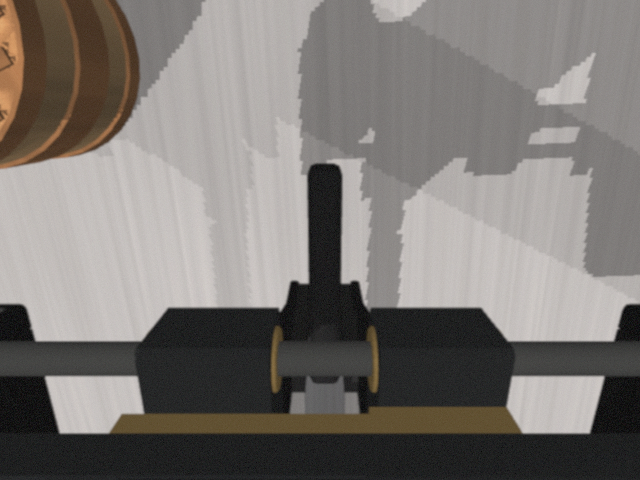

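View pics/t4.png

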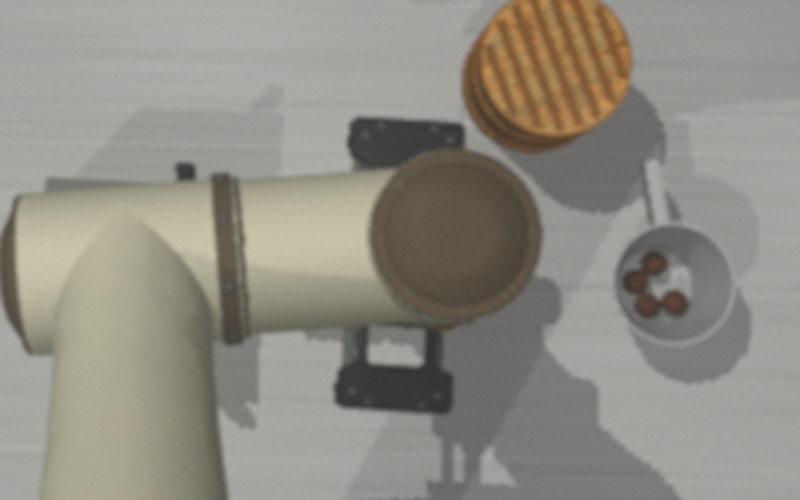

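```bash
python3 - <<'E'
from h import *
c=cap("scene"); o=lambda p:(230+p[0]/4-.4,180+p[1]/4-.4)
for p in[(550,208),(722,350),(535,480),(365,318)]: print("lid",np.round(onz(c,*o(p),.089),4))
for p in[(417,215),(385,236),(340,147),(312,160)]: print("blade",np.round(onz(c,*o(p),.082),4))
s=r.sense(); R=s["ee_rot"]; t=s["tcp_pos"]
d=R[:,0]; tip=t+.098*d+np.array([0,0,-.0075])
print("pred tip",tip, (proj(c,tip)-[230,180])*4, (proj(c,tip-.06*d)-[230,180])*4)
for zz in (.08,): print("slot mid",(proj(c,[.5298,.0263,.075])-[230,180])*4)
E
```

```text
lid [0.4749 0.0298 0.089 ]
lid [0.4794 0.1401 0.089 ]
lid [0.5907 0.1366 0.089 ]
lid [0.5857 0.0252 0.089 ]
blade [ 0.5206 -0.0119  0.082 ]
blade [ 0.5412 -0.0115  0.082 ]
blade [ 0.5181 -0.0705  0.082 ]
blade [ 0.5343 -0.0724  0.082 ]
pred tip [ 0.53042035 -0.01003184  0.07989185] [402.51646192 228.44417457] [323.4574654 158.3399683]
slot mid [456.03038794 278.54664115]
```

>>> step_arm(
  moves=[
    [[0,0,0,1.2,0,0,0],[0,0,0,2.4,0,0,0],[0,0,0,3.3,0,0,0],[0,0,0,4,0,0,0],[0,0,0,4.5,0,0,0]],
  ],
)

```text
time_s: 4.82
tcp_pos: [0.5285, -0.0613, 0.0876]
ee_rot: [[0.038, 0.0, -0.999], [0.999, 0.0, 0.038], [0.0, -1.0, -0.0]]
wrist_force: [-0.1, -0.5, -0.2]
gripper_width: 0.159
```

>>> step_arm(
  moves=[
    [[0,0,0,0.3,0,0,0],[0,0,0,0.6,0,0,0],[0,0,0,0.9,0,0,0],[0,0,0,1.2,0,0,0],[0,0,0,1.4,0,0,0]],
  ],
)

```text
time_s: 5.23
tcp_pos: [0.5289, -0.0485, 0.0876]
ee_rot: [[0.039, 0.0, -0.999], [0.999, -0.0, 0.039], [0.0, -1.0, -0.0]]
wrist_force: [-0.1, -0.1, -1.8]
gripper_width: 0.158
```

```bash
python3 - <<'E'
from h import *
st(); c=cap("scene"); show(c,"s5c.png",230,180,430,330,4)
E
```

```text
t 5.23 tcp [ 0.5289 -0.0485  0.0876] j [ 12.3  22.  -23.6   0.  -44.4 -14.5] F [-0.1 -0.1 -1.8] w 0.158
[[0.039, 0.0, -0.999], [0.999, -0.0, 0.039], [0.0, -1.0, -0.0]]
```

View pics/s5c.png

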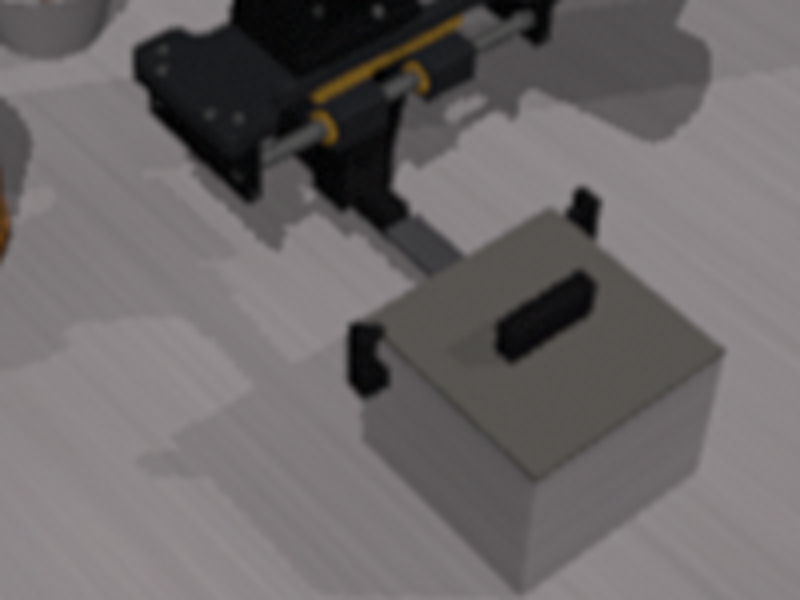

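>>> step_arm(
  moves=[
    [[0,0,0,0,0.15,0,0],[0,0,-0.05,0,0.6,0,0],[0,0,-0.1,0,1,0,0],[0,0,-0.15,0,1.4,0,0],[0,0,-0.2,0.05,1.78,0,0]],
  ],
)

```text
time_s: 5.7
tcp_pos: [0.529, -0.0482, 0.0696]
ee_rot: [[0.038, 0.008, -0.999], [0.979, 0.201, 0.039], [0.201, -0.98, -0.001]]
wrist_force: [0.7, -0.9, -1.3]
gripper_width: 0.158
```

```bash
python3 - <<'E'
from h import *
st(); c=cap("scene"); show(c,"s6c.png",230,180,430,330,4)
E
```

```text
t 5.7 tcp [ 0.529  -0.0482  0.0696] j [  5.1  24.3 -18.1 -15.8 -47.2   3.4] F [ 0.7 -0.9 -1.3] w 0.158
[[0.038, 0.008, -0.999], [0.979, 0.201, 0.039], [0.201, -0.98, -0.001]]
```

View pics/s6c.png

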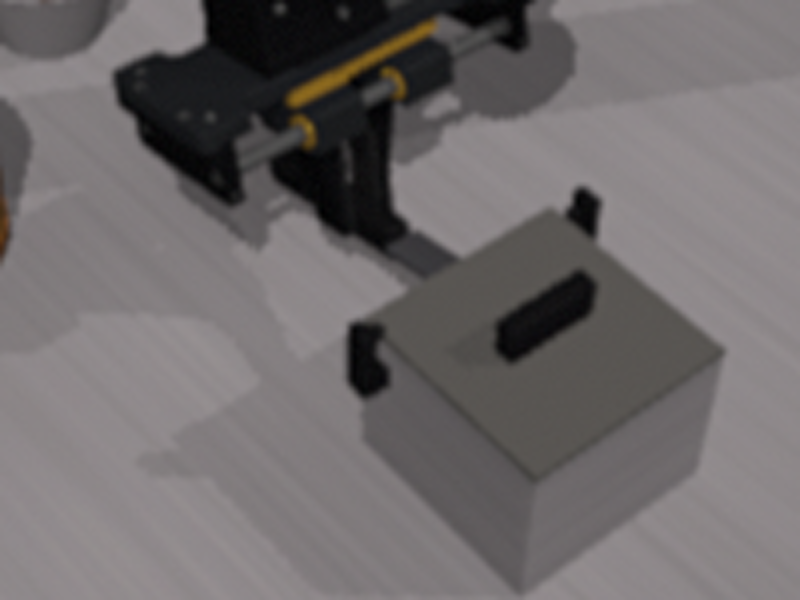

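```bash
cat >> h.py <<'E'
def pry(th,L,z0=.0753):
    dx=np.array([.039,.999,0]);dx/=np.linalg.norm(dx); up=np.array([0,0,1.])
    x=dx*np.cos(th)+up*np.sin(th); n=up*np.cos(th)-dx*np.sin(th)
    F=np.array([.5298,.0263,z0]); # lifter pt (80-L,0,8)
    tcp=F+x*(-18-(80-L))*.001+n*(17.5-8)*.001
    R=np.column_stack([x,-n,np.cross(x,-n)]); tip=F+x*L*.001+n*.004; tail=F-x*(160-L)*.001-n*.008
    print("th",th,"tip top z",tip[2].round(4),"depth",(tip[1]-F[1]).round(4),"tail z",tail[2].round(4)); goto(tcp,R)
E
python3 - <<'E'
from h import *
for a in[(.2,22),(.3,23),(.38,24),(.45,24.5),(.5,25)]: pry(*a)
E
```

```text
th 0.2 tip top z 0.0836 depth 0.0208 tail z 0.04
shift cm [-0.07 -0.09  0.21] turn [-0.    -0.003  0.004]
th 0.3 tip top z 0.0859 depth 0.0208 tail z 0.0272
shift cm [-0.04  0.67  0.21] turn [ 0.    -0.003 -0.096]
th 0.38 tip top z 0.0879 depth 0.0208 tail z 0.0174
shift cm [0.07 1.25 0.21] turn [ 0.    -0.003 -0.176]
th 0.45 tip top z 0.0896 depth 0.0203 tail z 0.0092
shift cm [0.16 1.76 0.21] turn [ 0.    -0.003 -0.246]
th 0.5 tip top z 0.0908 depth 0.02 tail z 0.0036
shift cm [0.26 2.12 0.21] turn [ 0.    -0.003 -0.296]
```

>>> step_arm(
  moves=[
    [[0,0,-0.05,-0.05,0.3,0,0],[0,0,-0.1,-0.04,0.67,0,0],[0,0,-0.14,0,0.95,0,0],[0,0,-0.176,0.07,1.25,0,0],[0,0,-0.176,0.07,1.25,0,0]],
  ],
)

```text
time_s: 6.17
tcp_pos: [0.5286, -0.0463, 0.0564]
ee_rot: [[0.04, 0.013, -0.999], [0.929, 0.367, 0.042], [0.367, -0.93, 0.002]]
wrist_force: [1.3, -0.2, -3.1]
gripper_width: 0.158
```

```bash
python3 - <<'E'
from h import *
st(); c=cap("scene"); show(c,"s7c.png",230,180,430,330,4)
for a in[(.38,24),(.45,24.5),(.5,25)]: pry(*a)
E
```

```text
t 6.17 tcp [ 0.5286 -0.0463  0.0564] j [ -1.4  27.2 -13.7 -27.6 -52.3  16.7] F [ 1.3 -0.2 -3.1] w 0.158
[[0.04, 0.013, -0.999], [0.929, 0.367, 0.042], [0.367, -0.93, 0.002]]
th 0.38 tip top z 0.0879 depth 0.0208 tail z 0.0174
shift cm [0.02 0.03 0.18] turn [-0.001 -0.002 -0.006]
th 0.45 tip top z 0.0896 depth 0.0203 tail z 0.0092
shift cm [0.02 0.54 0.18] turn [-0.001 -0.002 -0.076]
th 0.5 tip top z 0.0908 depth 0.02 tail z 0.0036
shift cm [0.06 0.91 0.18] turn [-0.001 -0.002 -0.126]
```

View pics/s7c.png

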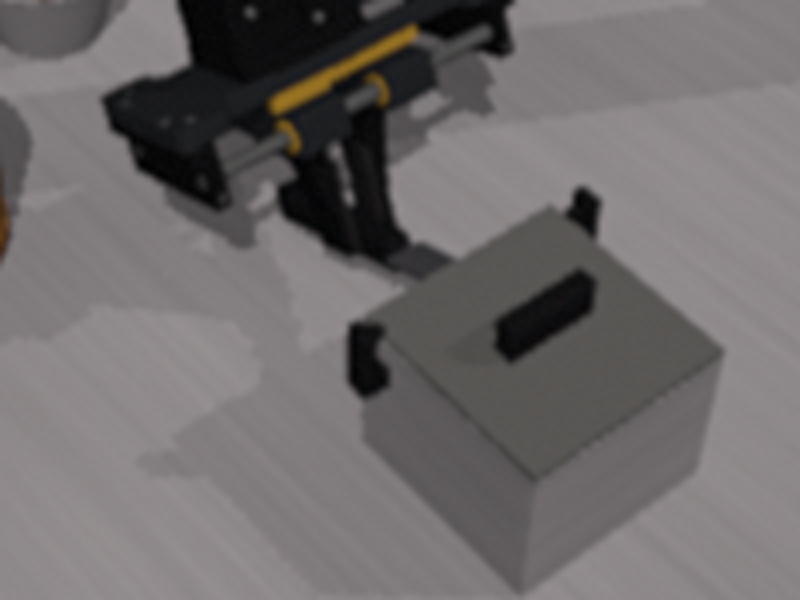

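>>> step_arm(
  moves=[
    [[0,0,-0.03,0,0.2,0,0],[0,0,-0.06,0,0.4,0,0],[0,0,-0.09,0.05,0.6,0,0],[0,0,-0.11,0.05,0.75,0,0],[0,0,-0.11,0.05,0.75,0,0]],
  ],
)

```text
time_s: 6.63
tcp_pos: [0.5289, -0.0427, 0.0502]
ee_rot: [[0.036, 0.017, -0.999], [0.884, 0.466, 0.04], [0.466, -0.885, 0.001]]
wrist_force: [0.3, -1.9, -3.9]
gripper_width: 0.154
```

```bash
python3 - <<'E'
from h import *
st(); c=cap("scene"); show(c,"s8c.png",230,180,430,330,4)
for a in[(.48,25),(.5,25)]: pry(*a)
E
```

```text
t 6.63 tcp [ 0.5289 -0.0427  0.0502] j [ -5.2  29.2 -11.4 -34.1 -56.2  23.9] F [ 0.3 -1.9 -3.9] w 0.154
[[0.036, 0.017, -0.999], [0.884, 0.466, 0.04], [0.466, -0.885, 0.001]]
th 0.48 tip top z 0.0904 depth 0.0203 tail z 0.0059
shift cm [-0.04  0.02  0.19] turn [-0.    -0.001  0.004]
th 0.5 tip top z 0.0908 depth 0.02 tail z 0.0036
shift cm [-0.06  0.17  0.19] turn [-0.    -0.001 -0.016]
```

View pics/s8c.png

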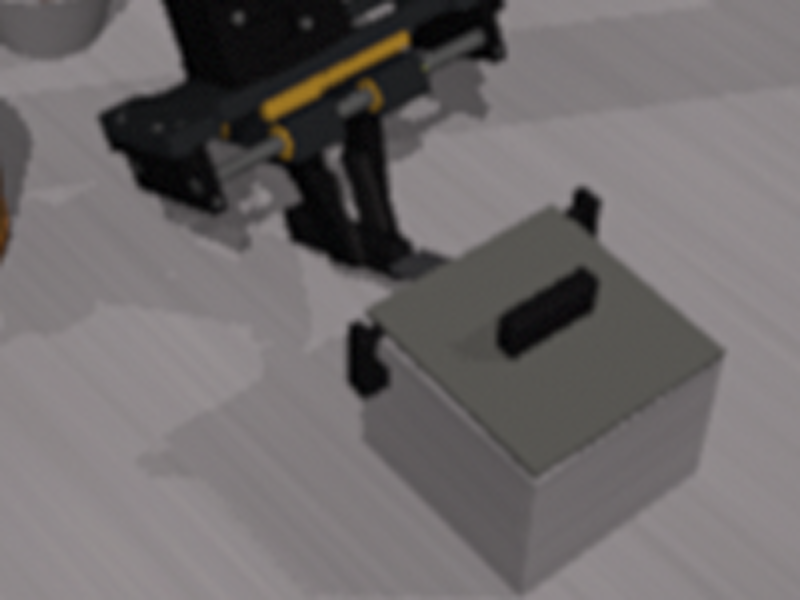

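>>> step_arm(
  moves=[
    [[0,0,-0.01,0.05,-0.1,0,0],[0,0,-0.02,0.1,-0.2,0,0],[0,0,-0.03,0.15,-0.3,0,0],[0,0,-0.04,0.2,-0.4,0,0],[0,0,-0.04,0.22,-0.45,0,0]],
  ],
)

```text
time_s: 7.1
tcp_pos: [0.5294, -0.0419, 0.0563]
ee_rot: [[0.034, 0.02, -0.999], [0.864, 0.503, 0.039], [0.503, -0.864, -0.001]]
wrist_force: [-0.4, 0.2, -1.3]
gripper_width: 0.153
```

```bash
python3 - <<'E'
from h import *
st(); c=cap("scene"); show(c,"s9c.png",230,180,430,330,4)
E
```

```text
t 7.1 tcp [ 0.5294 -0.0419  0.0563] j [ -6.6  29.3 -10.3 -36.  -58.5  25.8] F [-0.4  0.2 -1.3] w 0.153
[[0.034, 0.02, -0.999], [0.864, 0.503, 0.039], [0.503, -0.864, -0.001]]
```

View pics/s9c.png

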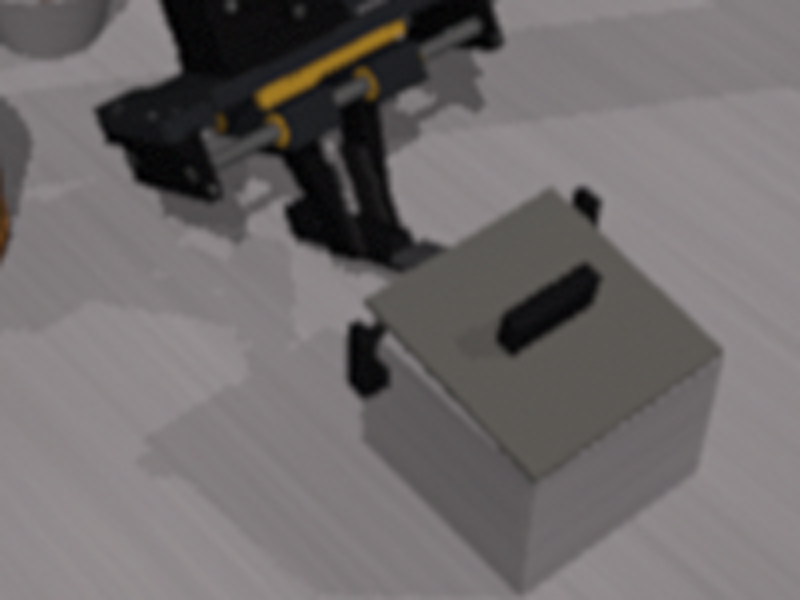

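The lid front is up about 10 mm (corner moved from row 208 to 188 in the crop) and the wrist load dropped back to the tool's weight, so the catches have let go. Next I'll level the lifter and withdraw it.

```bash
python3 - <<'E'
from h import *
for a in[(.25,21,.079),(.05,20,.079),(0,-30,.079)]: pry(*a)
E
```

```text
th 0.25 tip top z 0.0881 depth 0.0193 tail z 0.0369
shift cm [-0.11 -1.55  0.23] turn [0.001 0.    0.276]
th 0.05 tip top z 0.084 depth 0.0198 tail z 0.064
shift cm [ 0.54 -2.95  0.23] turn [ 0.001 -0.     0.476]
th 0 tip top z 0.083 depth -0.03 tail z 0.071
shift cm [-3.55 -5.79  0.23] turn [ 0.001 -0.     0.526]
```

>>> step_arm(
  moves=[
    [[0,0,0.1,-0.1,-0.5,0,0],[0,0,0.2,-0.1,-1.1,0,0],[0,0,0.3,0,-1.75,0,0],[0,0,0.4,0.25,-2.4,0,0],[0,0,0.476,0.5,-2.95,0,0]],
  ],
)

```text
time_s: 7.57
tcp_pos: [0.5293, -0.0516, 0.0853]
ee_rot: [[0.038, 0.004, -0.999], [0.998, 0.046, 0.038], [0.046, -0.999, -0.003]]
wrist_force: [-0.6, -0.4, -1.1]
gripper_width: 0.159
```

```bash
python3 - <<'E'
from h import *
st()
for a in[(.05,20,.079),(0,-30,.079)]: pry(*a)
E
```

```text
t 7.57 tcp [ 0.5293 -0.0516  0.0853] j [ 10.4  22.3 -22.3  -3.6 -44.8 -10. ] F [-0.6 -0.4 -1.1] w 0.159
[[0.038, 0.004, -0.999], [0.998, 0.046, 0.038], [0.046, -0.999, -0.003]]
th 0.05 tip top z 0.084 depth 0.0198 tail z 0.064
shift cm [-0.06  0.07  0.26] turn [ 0.002  0.001 -0.004]
th 0 tip top z 0.083 depth -0.03 tail z 0.071
shift cm [-4.99 -0.55  0.26] turn [0.003 0.001 0.046]
```

>>> step_arm(
  moves=[
    [[0,0,0.02,-1.5,-0.1,0,0],[0,0,0.035,-3,-0.25,0,0],[0,0,0.046,-5,-0.4,0,0],[0,0,0.046,-8,-0.4,0,0],[0,0,0.046,-11,-0.4,0,0]],
  ],
)

```text
time_s: 7.98
tcp_pos: [0.5243, -0.1636, 0.0826]
ee_rot: [[0.039, 0.0, -0.999], [0.999, 0.004, 0.039], [0.004, -1.0, -0.0]]
wrist_force: [-0.2, -0.2, -0.4]
gripper_width: 0.159
```

```bash
python3 - <<'E'
from h import *
st();goto([.525,-.16,.019],down(87.8))
E
```

```text
t 7.98 tcp [ 0.5243 -0.1636  0.0826] j [ -0.6  23.9 -21.2  -0.4 -44.9  -1.4] F [-0.2 -0.2 -0.4] w 0.159
[[0.039, 0.0, -0.999], [0.999, 0.004, 0.039], [0.004, -1.0, -0.0]]
shift cm [ 0.34  6.36 -0.06] turn [ 0.    -0.     0.004]
```

>>> step_arm(
  moves=[
    [[0,0,0,0,2,0,0],[0,0,0.004,0,4,0,0],[0,0,0.004,0,5.2,0,0],[0,0,0.004,0,6,0,0],[0,0,0.004,0,6.35,0,0]],
  ],
)

```text
time_s: 8.4
tcp_pos: [0.5234, -0.1633, 0.0179]
ee_rot: [[0.04, -0.003, -0.999], [0.999, -0.0, 0.04], [-0.0, -1.0, 0.003]]
wrist_force: [-3.8, -3.0, 9.7]
gripper_width: 0.16
```

>>> step_arm(
  moves=[
    [[0,0,0,0,0,0,0],[0,0,0,0,0.05,0,0],[0,0,0,0,0.05,0,15],[0,0,0,0,0.05,0,45],[0,0,0,0,0.05,0,60]],
  ],
)

```text
time_s: 8.82
tcp_pos: [0.5251, -0.162, 0.0191]
ee_rot: [[0.039, 0.002, -0.999], [0.999, -0.0, 0.039], [0.0, -1.0, -0.002]]
wrist_force: [0.7, -0.8, -1.2]
gripper_width: 0.238
```

>>> step_arm(
  moves=[
    [[0,0,0,0,0,0,60],[0,0,0,0,-3,0,60],[0,0,0,0,-7,0,60],[0,0,0,0,-11,0,60],[0,0,0,0,-15,0,60]],
  ],
)

```text
time_s: 9.23
tcp_pos: [0.5241, -0.1621, 0.1703]
ee_rot: [[0.039, -0.0, -0.999], [0.999, -0.0, 0.039], [-0.0, -1.0, 0.0]]
wrist_force: [1.8, -0.1, -0.8]
gripper_width: 0.564
```

```bash
python3 - <<'E'
from h import *
st();cap("wrist","w10.png"); c=cap("scene","s10.png")
E
```

```text
t 9.23 tcp [ 0.5241 -0.1621  0.1703] j [ -0.2  17.8 -15.6   0.  -56.5  -2. ] F [ 1.8 -0.1 -0.8] w 0.564
[[0.039, -0.0, -0.999], [0.999, -0.0, 0.039], [-0.0, -1.0, 0.0]]
```

View pics/s10.png

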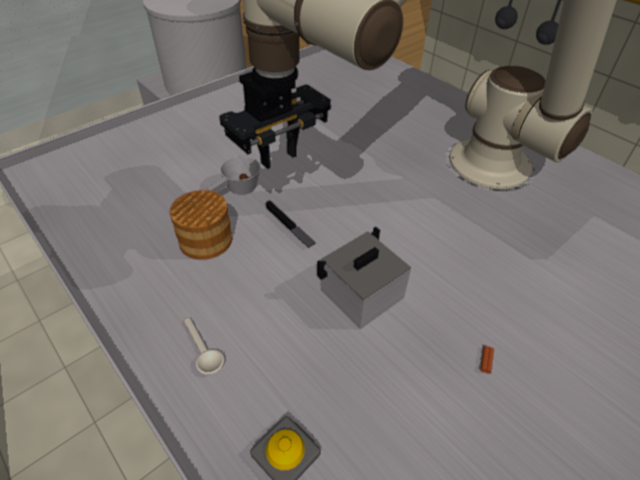

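```bash
python3 - <<'E'
from h import *
c=cap("scene");show(c,"s11c.png",230,180,430,330,4)
E
```

```text
(no output)
```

View pics/s11c.png

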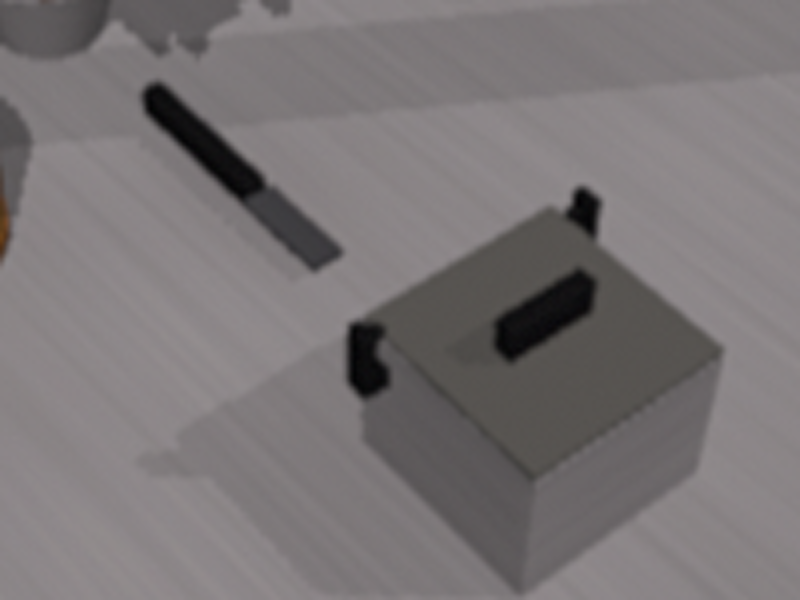

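```bash
python3 - <<'E'
from h import *
c=cap("scene")
for z in (.089,.091,.095,.097,.099,.101,.103): print(z,[(np.round((proj(c,p)-[230,180])*4+1.6,0)).tolist() for p in([.4749,.0298,z],[.5857,.0255,z])])
E
```

```text
0.089 [[550.0, 208.0], [365.0, 318.0]]
0.091 [[550.0, 205.0], [365.0, 315.0]]
0.095 [[551.0, 199.0], [366.0, 309.0]]
0.097 [[551.0, 196.0], [366.0, 306.0]]
0.099 [[552.0, 193.0], [366.0, 303.0]]
0.101 [[552.0, 190.0], [366.0, 300.0]]
0.103 [[553.0, 187.0], [366.0, 297.0]]
```

```bash
python3 - <<'E'
from h import *
c=cap("scene"); o=lambda p:(230+p[0]/4-.4,180+p[1]/4-.4)
for p,z in[((342,252),.012),((317,270),.012),((155,85),.02),((262,190),.02)]: print(np.round(onz(c,*o(p),z),4))
st(); goto([.525,-.162,.0165])
E
```

```text
[ 0.5198 -0.0664  0.012 ]
[ 0.5376 -0.0651  0.012 ]
[ 0.5209 -0.2236  0.02  ]
[ 0.5276 -0.1215  0.02  ]
t 9.48 tcp [ 0.5239 -0.1619  0.1683] j [ -0.3  17.9 -15.8  -0.  -56.3  -2. ] F [ 0.1 -0.3 -0.2] w 0.596
[[0.039, 0.0, -0.999], [0.999, 0.001, 0.039], [0.001, -1.0, 0.0]]
shift cm [-1.000e-02  1.518e+01 -1.100e-01]
```

The lifter lies where I put it, but the lid has dropped back to about 1 mm because the catches didn't latch under it. I'll regrip the lifter and lever higher.

>>> step_arm(
  moves=[
    [[0,0,0,0,4,-0.1,50],[0,0,0,0,8,-0.1,50],[0,0,0,0,12,-0.1,50],[0,0,0,0,14,-0.1,50],[0,0,0,0,15,-0.1,50]],
  ],
)

```text
time_s: 9.9
tcp_pos: [0.5213, -0.162, 0.0131]
ee_rot: [[0.04, -0.011, -0.999], [0.999, 0.001, 0.04], [0.0, -1.0, 0.011]]
wrist_force: [-0.1, 0.5, 1.5]
gripper_width: 0.501
```

>>> step_arm(
  moves=[
    [[0,0,0,0,0.2,0,50],[0,0,0,0,0.2,0,30],[0,0,0,0,0.2,0,0],[0,0,0,0,0.2,0,0],[0,0,0,0,0.2,0,0]],
  ],
)

```text
time_s: 10.32
tcp_pos: [0.5265, -0.1623, 0.0179]
ee_rot: [[0.039, 0.003, -0.999], [0.999, -0.0, 0.039], [0.0, -1.0, -0.003]]
wrist_force: [1.0, -0.3, 0.1]
gripper_width: 0.279
```

>>> step_arm(
  moves=[
    [[0,0,0,0,0,0,0],[0,0,0,0,0,0,0],[0,0,0,0,0,0,0],[0,0,0,0,0,0,0],[0,0,0,0,0,0,0]],
  ],
)

```text
time_s: 10.73
tcp_pos: [0.5259, -0.1622, 0.0174]
ee_rot: [[0.039, 0.001, -0.999], [0.999, -0.0, 0.039], [-0.0, -1.0, -0.001]]
wrist_force: [-1.4, 0.5, 5.8]
gripper_width: 0.155
```

```bash
python3 - <<'E'
from h import *
st(); goto([.5255,-.105,.0875],down(87.75))
E
```

```text
t 10.73 tcp [ 0.5259 -0.1622  0.0174] j [ -0.3  29.3 -24.4   0.  -36.2  -2. ] F [-1.4  0.5  5.8] w 0.155
[[0.039, 0.001, -0.999], [0.999, -0.0, 0.039], [-0.0, -1.0, -0.001]]
shift cm [ 5.71 -7.01  0.25] turn [ 0.001  0.001 -0.   ]
```

>>> step_arm(
  moves=[
    [[0,0,0,0,-3.5,0,0],[0,0,0,0,-7,0,0],[0,0,0,2,-7,0.1,0],[0,0,0,4,-7,0.1,0],[0,0,0,6,-7,0.1,0]],
  ],
)

```text
time_s: 11.15
tcp_pos: [0.5266, -0.1017, 0.0869]
ee_rot: [[0.041, 0.001, -0.999], [0.999, 0.001, 0.041], [0.001, -1.0, -0.001]]
wrist_force: [0.2, -0.2, -0.8]
gripper_width: 0.16
```

```bash
python3 - <<'E'
from h import *
st(); goto([.5289,-.0485,.0875],down(87.75))
E
```

```text
t 11.15 tcp [ 0.5266 -0.1017  0.0869] j [  6.4  22.4 -23.   -0.  -44.5  -8.7] F [ 0.2 -0.2 -0.8] w 0.16
[[0.041, 0.001, -0.999], [0.999, 0.001, 0.041], [0.001, -1.0, -0.001]]
shift cm [ 5.33 -0.06 -0.01] turn [ 0.001 -0.001  0.001]
```

>>> step_arm(
  moves=[
    [[0,0,0,1.5,-0.05,0,0],[0,0,0,3,-0.05,0,0],[0,0,0,4,-0.05,0,0],[0,0,0,5,-0.05,0,0],[0,0,0,5.4,-0.05,0,0]],
  ],
)

```text
time_s: 11.57
tcp_pos: [0.5289, -0.0473, 0.0867]
ee_rot: [[0.038, -0.0, -0.999], [0.999, 0.0, 0.038], [0.0, -1.0, 0.0]]
wrist_force: [0.2, 0.1, -0.9]
gripper_width: 0.152
```

```bash
python3 - <<'E'
from h import *
st()
for a in[(.25,23),(.45,24.5)]: pry(*a)
E
```

```text
t 11.57 tcp [ 0.5289 -0.0473  0.0867] j [ 12.4  22.  -23.7  -0.  -44.3 -14.6] F [ 0.2  0.1 -0.9] w 0.152
[[0.038, -0.0, -0.999], [0.999, 0.0, 0.038], [0.0, -1.0, 0.0]]
th 0.25 tip top z 0.0849 depth 0.0213 tail z 0.0337
shift cm [-0.14  2.07  0.19] turn [-0.     0.001 -0.25 ]
th 0.45 tip top z 0.0896 depth 0.0203 tail z 0.0092
shift cm [0.33 3.48 0.19] turn [-0.     0.001 -0.45 ]
```

>>> step_arm(
  moves=[
    [[0,0,-0.1,-0.1,0.95,0,0],[0,0,-0.2,-0.13,1.75,0,0],[0,0,-0.3,0,2.42,0,0],[0,0,-0.38,0.15,3,0,0],[0,0,-0.45,0.33,3.48,0,0]],
  ],
)

```text
time_s: 11.98
tcp_pos: [0.5293, -0.0455, 0.0515]
ee_rot: [[0.036, 0.018, -0.999], [0.898, 0.438, 0.041], [0.438, -0.899, -0.001]]
wrist_force: [-0.5, -0.9, -3.8]
gripper_width: 0.159
```

```bash
python3 - <<'E'
from h import *
st()
pry(.48,25); 
for z in(.0805,.085,.088): pry(.52,25,z)
E
```

```text
t 11.98 tcp [ 0.5293 -0.0455  0.0515] j [ -4.3  28.7 -11.9 -32.3 -55.   22.2] F [-0.5 -0.9 -3.8] w 0.159
[[0.036, 0.018, -0.999], [0.898, 0.438, 0.041], [0.438, -0.899, -0.001]]
th 0.48 tip top z 0.0904 depth 0.0203 tail z 0.0059
shift cm [0.18 0.25 0.24] turn [ 0.001 -0.001 -0.026]
th 0.52 tip top z 0.0964 depth 0.0197 tail z 0.0065
shift cm [0.38 0.07 0.24] turn [ 0.001 -0.001 -0.066]
th 0.52 tip top z 0.1009 depth 0.0197 tail z 0.011
shift cm [ 0.58 -0.33  0.24] turn [ 0.001 -0.001 -0.066]
th 0.52 tip top z 0.1039 depth 0.0197 tail z 0.014
shift cm [ 0.71 -0.6   0.24] turn [ 0.001 -0.001 -0.066]
```

>>> step_arm(
  moves=[
    [[0,0,-0.03,0.2,0.2,0,0],[0,0,-0.066,0.35,0.07,0,0],[0,0,-0.066,0.45,-0.1,0,0],[0,0,-0.066,0.55,-0.3,0,0],[0,0,-0.066,0.58,-0.4,0,0]],
  ],
)

```text
time_s: 12.4
tcp_pos: [0.5291, -0.0422, 0.0581]
ee_rot: [[0.034, 0.019, -0.999], [0.87, 0.491, 0.039], [0.492, -0.871, -0.0]]
wrist_force: [0.6, -2.3, -5.0]
gripper_width: 0.159
```

```bash
python3 - <<'E'
from h import *
st();c=cap("scene");show(c,"s12c.png",230,180,430,330,4)
E
```

```text
t 12.4 tcp [ 0.5291 -0.0422  0.0581] j [ -6.1  29.  -10.5 -35.3 -58.1  24.9] F [ 0.6 -2.3 -5. ] w 0.159
[[0.034, 0.019, -0.999], [0.87, 0.491, 0.039], [0.492, -0.871, -0.0]]
```

View pics/s12c.png

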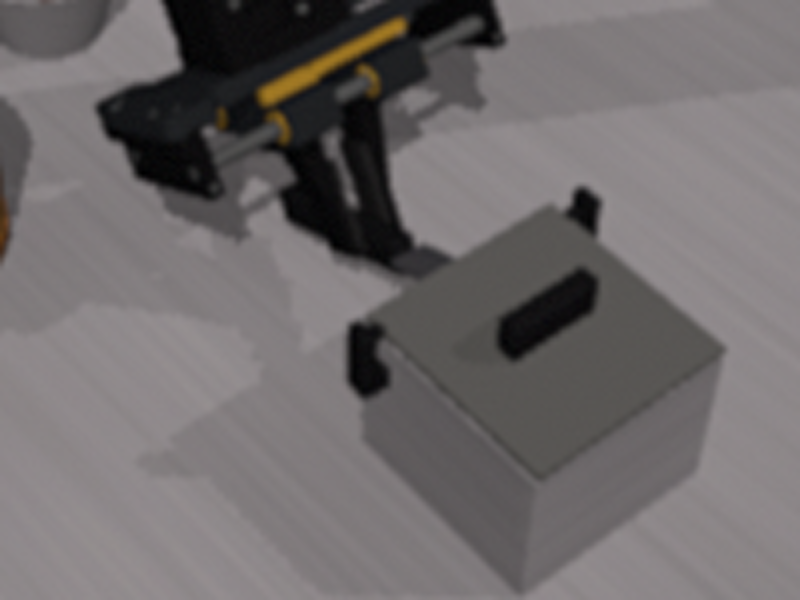

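```bash
python3 - <<'E'
from h import *
c=cap("wrist","w13.png")
s=r.sense();t=s["tcp_pos"];R=s["ee_rot"]
for phi in(0,.05,.1,.15,.2,.3,.4):
    x=R[:,0]*np.cos(phi)+R[:,1]*np.sin(phi); n=-R[:,1]*np.cos(phi)+R[:,0]*np.sin(phi)
    # pivot about point lifter(-18,0,12)
    o=t-n*0.0+R[:,1]*.0055
    P=lambda a,b:o+x*(a+18)*.001+n*(b-12)*.001
    print(phi,"tail top px",proj(c,P(-80,20)).round(0),"tip top z",P(80,12)[2].round(4),"tip y",P(80,12)[1].round(4),"notch bottom z",P(56,8)[2].round(4),P(56,8)[1].round(4),"tail z",P(-80,0)[2].round(4))
E
```

```text
0 tail top px [323. 173.] tip top z 0.1019 tip y 0.0462 notch bottom z 0.0866 0.0273 tail z 0.0127
0.05 tail top px [323. 175.] tip top z 0.0976 tip y 0.0485 notch bottom z 0.0832 0.0289 tail z 0.0152
0.1 tail top px [323. 178.] tip top z 0.0931 tip y 0.0506 notch bottom z 0.0798 0.0303 tail z 0.0177
0.15 tail top px [323. 182.] tip top z 0.0886 tip y 0.0525 notch bottom z 0.0763 0.0315 tail z 0.0204
0.2 tail top px [323. 186.] tip top z 0.084 tip y 0.0541 notch bottom z 0.0728 0.0325 tail z 0.0231
0.3 tail top px [323. 196.] tip top z 0.0745 tip y 0.0567 notch bottom z 0.0655 0.0341 tail z 0.0288
0.4 tail top px [323. 207.] tip top z 0.0649 tip y 0.0583 notch bottom z 0.0582 0.0349 tail z 0.0347
```

View pics/w13.png

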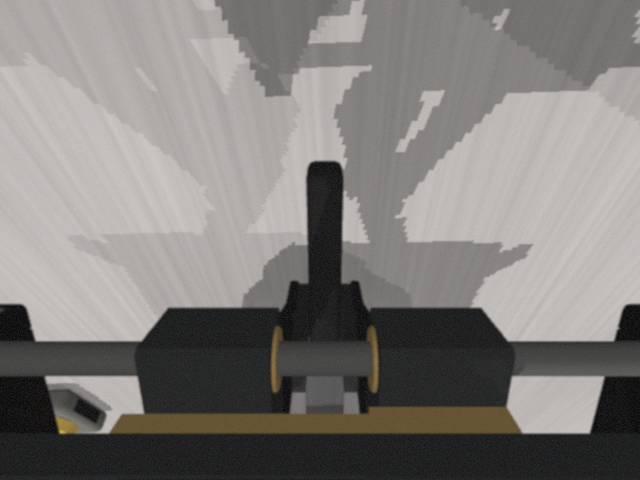

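```bash
python3 - <<'E'
from h import *
for n in("w3","w4","w13"):
    im=cv2.imread(f"pics/{n}.png").max(2).astype(int); col=im[140:300,322:328].mean(1); print(n,140+np.argmax(col<60), [ (np.where(im[v,290:360]<60)[0][[0,-1]]+290).tolist() for v in(180,220,260)])
a=[cv2.imread(f"pics/{n}.png")[120:360,280:760] for n in("s8c","s9c","s12c")]
w=cv2.imread("pics/w13.png")[380:440,250:400]
cv2.imwrite("pics/cmp.png",np.vstack(a)[:, :])
print(r.sense()["moment"])
cv2.imwrite("pics/cmp2.png",np.vstack([cv2.resize(cv2.imread(f"pics/{n}.png")[270:440,250:400],None,fx=1.5,fy=1.5) for n in("w4","w13")]))
E
```

```text
w3 164 [[308, 340], [309, 340], [309, 339]]
w4 164 [[308, 340], [309, 340], [310, 339]]
w13 162 [[307, 342], [308, 340], [309, 340]]
[-2.96398513  0.17314445 -0.09157778]
```

View pics/cmp.png

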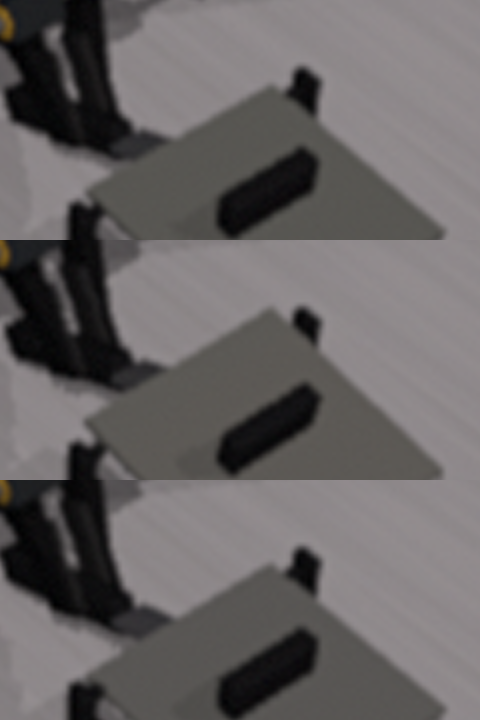

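View pics/cmp2.png

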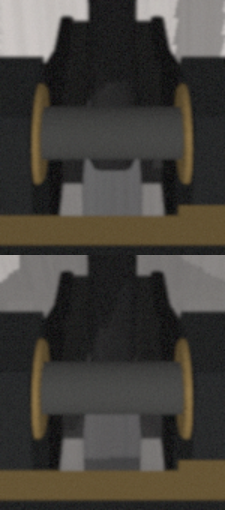

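```bash
python3 - <<'E'
from h import *
for a in((.42,24.5),(.46,25),(.5,25)): pry(*a)
E
```

```text
th 0.42 tip top z 0.0889 depth 0.0207 tail z 0.0127
shift cm [-0.48  0.24  0.21] turn [0.    0.001 0.094]
th 0.46 tip top z 0.09 depth 0.0206 tail z 0.0082
shift cm [-0.49  0.54  0.21] turn [0.    0.001 0.054]
th 0.5 tip top z 0.0908 depth 0.02 tail z 0.0036
shift cm [-0.54  0.83  0.21] turn [0.    0.001 0.014]
```

>>> step_arm(
  moves=[
    [[0,0,0,-0.2,0.15,0,0],[0,0,0,-0.35,0.3,0,0],[0,0,-0.01,-0.45,0.45,0,0],[0,0,-0.02,-0.45,0.6,0,0],[0,0,-0.02,-0.45,0.75,0,0]],
  ],
)

```text
time_s: 12.92
tcp_pos: [0.5297, -0.0404, 0.0509]
ee_rot: [[0.032, 0.021, -0.999], [0.858, 0.513, 0.038], [0.513, -0.858, -0.001]]
wrist_force: [-0.8, 0.6, 4.5]
gripper_width: 0.158
```

```bash
python3 - <<'E'
from h import *
st();c=cap("scene");show(c,"s14c.png",230,180,430,330,4); cap("wrist","w14.png"); print(r.sense()["moment"])
im=cv2.imread(f"pics/w14.png").max(2).astype(int); col=im[140:300,322:328].mean(1); print(140+np.argmax(col<60), [ (np.where(im[v,290:360]<60)[0][[0,-1]]+290).tolist() for v in(180,220,260)])
E
```

```text
t 12.92 tcp [ 0.5297 -0.0404  0.0509] j [ -6.9  30.  -10.2 -36.9 -58.5  26.9] F [-0.8  0.6  4.5] w 0.158
[[0.032, 0.021, -0.999], [0.858, 0.513, 0.038], [0.513, -0.858, -0.001]]
[0.63335964 0.12106151 0.12302006]
162 [[308, 341], [309, 340], [309, 340]]
```

View pics/s14c.png

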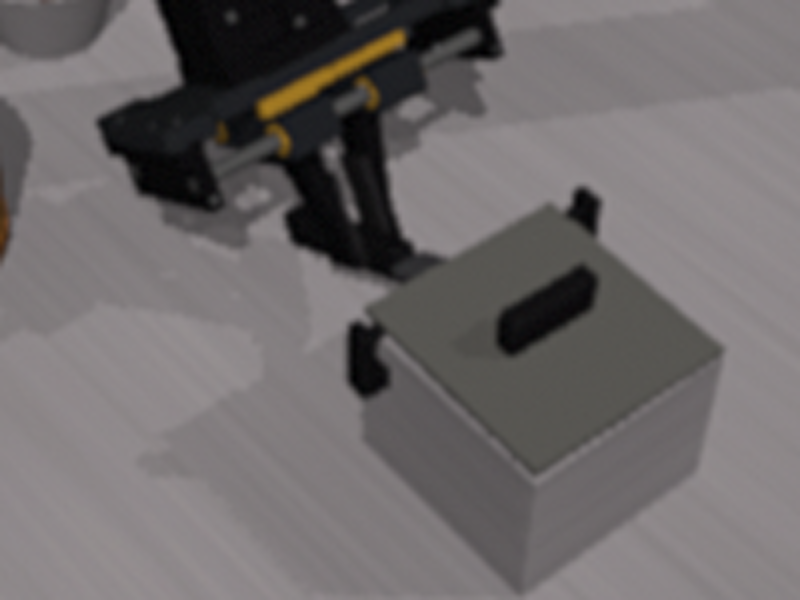

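>>> step_arm(
  moves=[
    [[0,0,-0.01,-0.05,0.05,0,0],[0,0,-0.02,-0.1,0.1,0,0],[0,0,-0.03,-0.15,0.15,0,0],[0,0,-0.04,-0.2,0.2,0,0],[0,0,-0.04,-0.2,0.25,0,0]],
  ],
)

```text
time_s: 13.43
tcp_pos: [0.5293, -0.0427, 0.0463]
ee_rot: [[0.033, 0.021, -0.999], [0.838, 0.545, 0.04], [0.545, -0.838, 0.0]]
wrist_force: [-1.0, -0.1, 7.0]
gripper_width: 0.156
```

```bash
python3 - <<'E'
from h import *
st();c=cap("scene");show(c,"s15c.png",230,180,430,330,4);print(r.sense()["moment"])
E
```

```text
t 13.43 tcp [ 0.5293 -0.0427  0.0463] j [ -8.5  31.1  -9.5 -38.8 -60.   29.3] F [-1.  -0.1  7. ] w 0.156
[[0.033, 0.021, -0.999], [0.838, 0.545, 0.04], [0.545, -0.838, 0.0]]
[-0.19714417  0.14962726  0.02296731]
```

View pics/s15c.png

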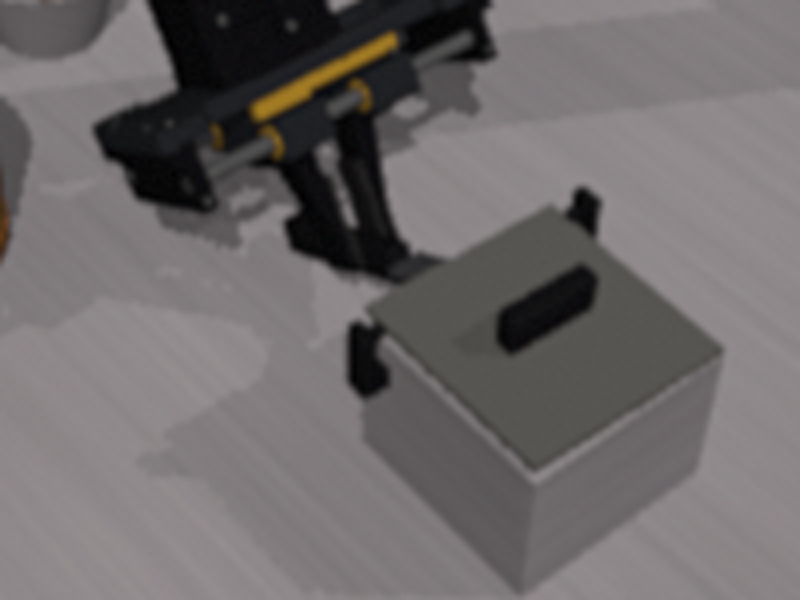

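>>> step_arm(
  moves=[
    [[0,0,-0.01,-0.05,0.08,0,0],[0,0,-0.02,-0.1,0.16,0,0],[0,0,-0.03,-0.15,0.24,0,0],[0,0,-0.04,-0.2,0.32,0,0],[0,0,-0.05,-0.22,0.4,0,0]],
  ],
)

```text
time_s: 13.9
tcp_pos: [0.5294, -0.0429, 0.0455]
ee_rot: [[0.027, 0.022, -0.999], [0.809, 0.587, 0.035], [0.587, -0.81, -0.002]]
wrist_force: [-5.1, -5.9, 27.4]
gripper_width: 0.154
```

```bash
python3 - <<'E'
from h import *
st();c=cap("scene");show(c,"s16c.png",230,180,430,330,4);print(r.sense()["moment"]); cap("wrist","w16.png")
im=cv2.imread(f"pics/w16.png").max(2).astype(int); col=im[140:300,322:328].mean(1); print(140+np.argmax(col<60), [ (np.where(im[v,290:360]<60)[0][[0,-1]]+290).tolist() for v in(180,220,260)])
E
```

```text
t 13.9 tcp [ 0.5294 -0.0429  0.0455] j [-10.2  32.2  -8.4 -41.  -62.3  32.1] F [-5.1 -5.9 27.4] w 0.154
[[0.027, 0.022, -0.999], [0.809, 0.587, 0.035], [0.587, -0.81, -0.002]]
[1.98812288 1.15924874 0.79794903]
163 [[308, 342], [309, 341], [309, 340]]
```

View pics/s16c.png

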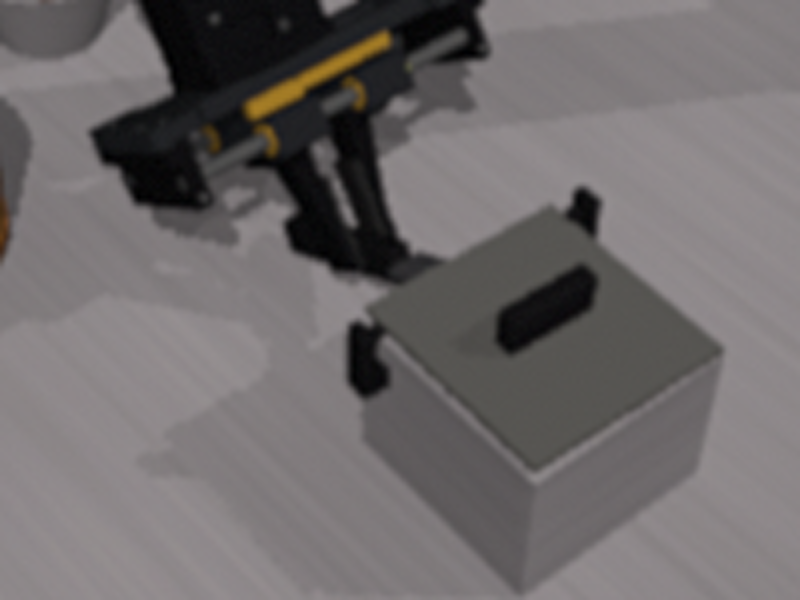

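View pics/w16.png

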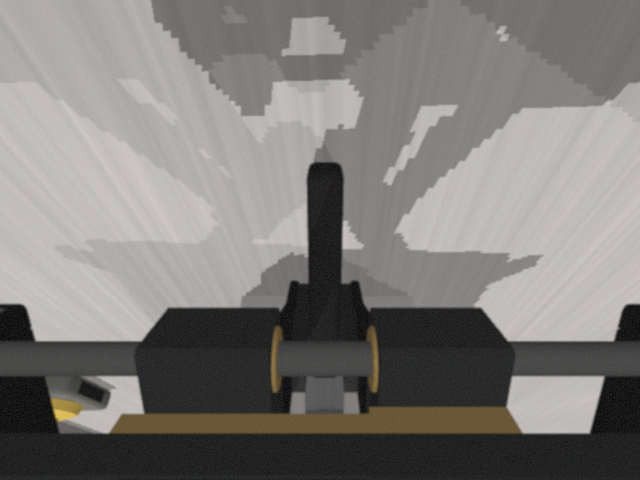

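```bash
cat >> h.py <<'E'
def rotF(dth,push=0,ang=None,F=(.5298,.0263,.0753),up=0):
    "rotate tool about fulcrum by dth about tool z (neg = tip up); push (cm) along tub x, up (cm)"
    s=r.sense();R=s["ee_rot"];c=R.T@(np.array(F)-s["tcp_pos"])*100
    Z=cv2.Rodrigues(np.array([0,0,dth]))[0]; sh=c-Z@c+R.T@np.array([.039*push,.999*push,up])
    print("F in tool",c.round(2),"dth",dth,"shift",sh.round(2))
E
python3 - <<'E'
from h import *
for d in(.1,.2,.3): rotF(d)
for d in(.25,.3): rotF(d,.5,up=.2)
E
```

```text
F in tool [7.36 1.65 0.2 ] dth 0.1 shift [ 0.2  -0.73  0.  ]
F in tool [7.36 1.65 0.2 ] dth 0.2 shift [ 0.47 -1.43  0.  ]
F in tool [7.36 1.65 0.2 ] dth 0.3 shift [ 0.82 -2.1   0.  ]
F in tool [7.36 1.65 0.2 ] dth 0.25 shift [ 1.16 -1.64 -0.  ]
F in tool [7.36 1.65 0.2 ] dth 0.3 shift [ 1.34 -1.97 -0.  ]
```

```bash
python3 - <<'E'
import cv2,numpy as np
a=cv2.imread("pics/s5c.png");b=cv2.imread("pics/s16c.png")
def q(im,u,v): return cv2.resize(im[v-45:v+45,u-60:u+60],None,fx=3,fy=3,interpolation=cv2.INTER_CUBIC)
rows=[np.hstack([q(a,*p),q(b,*p)]) for p in[(545,215),(385,335)]]
cv2.imwrite("pics/z1.png",np.vstack(rows)); rows=[np.hstack([q(a,*p),q(b,*p)]) for p in[(540,475),(715,355)]]
cv2.imwrite("pics/z2.png",np.vstack(rows))
E
```

```text
(no output)
```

View pics/z1.png

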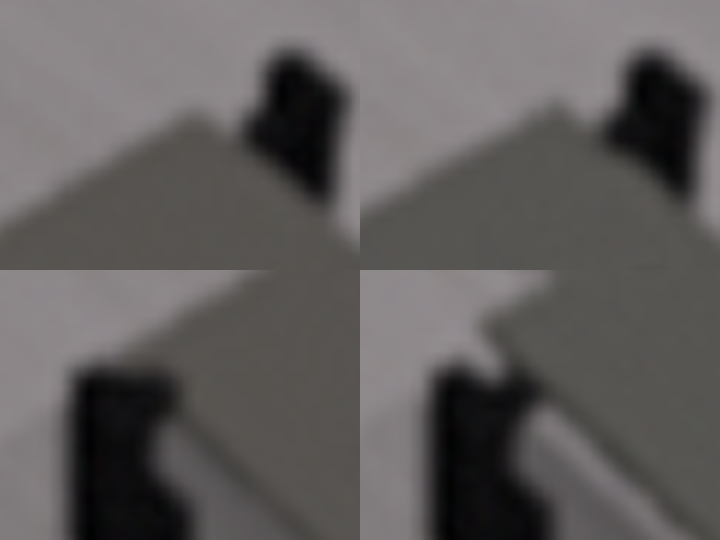

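View pics/z2.png

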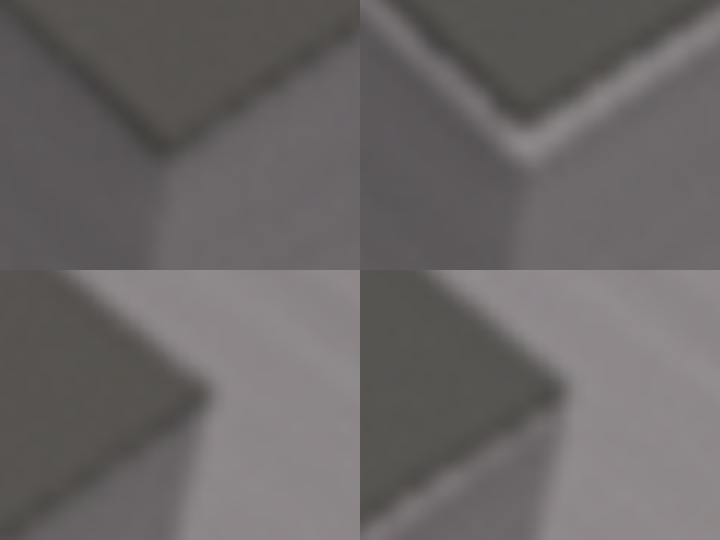

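```bash
python3 - <<'E'
from h import *
for d in(.1,.25,.4,.5): rotF(d,push=-.3*d,up=.6*d)
E
```

```text
F in tool [7.36 1.65 0.2 ] dth 0.1 shift [ 0.21 -0.79 -0.  ]
F in tool [7.36 1.65 0.2 ] dth 0.25 shift [ 0.66 -1.93 -0.  ]
F in tool [7.36 1.65 0.2 ] dth 0.4 shift [ 1.27 -3.   -0.  ]
F in tool [7.36 1.65 0.2 ] dth 0.5 shift [ 1.75 -3.66 -0.  ]
```

>>> step_arm(
  moves=[
    [[0,0,0.1,0.21,-0.8,0,0],[0,0,0.2,0.45,-1.5,0,0],[0,0,0.3,0.85,-2.25,0,0],[0,0,0.4,1.25,-3,0,0],[0,0,0.5,1.75,-3.66,0,0]],
  ],
)

```text
time_s: 14.42
tcp_pos: [0.5295, -0.0497, 0.0822]
ee_rot: [[0.039, 0.007, -0.999], [0.992, 0.121, 0.04], [0.121, -0.993, -0.002]]
wrist_force: [-1.1, -1.1, -1.9]
gripper_width: 0.158
```

```bash
python3 - <<'E'
from h import *
st();c=cap("scene");show(c,"s17c.png",230,180,430,330,4)
E
```

```text
t 14.42 tcp [ 0.5295 -0.0497  0.0822] j [  8.   22.8 -20.   -9.4 -46.2  -3.7] F [-1.1 -1.1 -1.9] w 0.158
[[0.039, 0.007, -0.999], [0.992, 0.121, 0.04], [0.121, -0.993, -0.002]]
```

View pics/s17c.png

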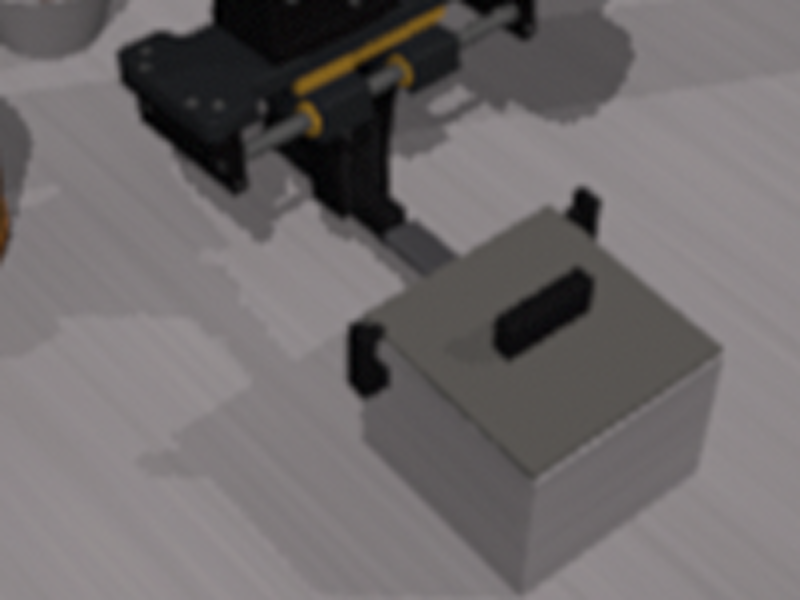

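>>> step_arm(
  moves=[
    [[0,0,0,-2,-0.25,0,0],[0,0,0,-4,-0.5,0,0],[0,0,0,-6,-0.73,0,0],[0,0,0,-8.5,-1.03,0,0],[0,0,0,-10.9,-1.33,0,0]],
  ],
)

```text
time_s: 14.88
tcp_pos: [0.5239, -0.16, 0.0799]
ee_rot: [[0.038, 0.003, -0.999], [0.991, 0.126, 0.038], [0.126, -0.992, 0.002]]
wrist_force: [0.8, 0.0, -0.7]
gripper_width: 0.16
```

>>> step_arm(
  moves=[
    [[0,0,0,-0.3,2.5,0,0],[0,0,0,-0.5,4.5,0,0],[0,0,0,-0.65,5.5,0,0],[0,0,0,-0.7,6,0,0],[0,0,0,-0.7,6.1,0,0]],
  ],
)

```text
time_s: 15.3
tcp_pos: [0.5237, -0.1583, 0.0185]
ee_rot: [[0.039, 0.002, -0.999], [0.991, 0.126, 0.039], [0.126, -0.992, 0.003]]
wrist_force: [0.2, 0.0, -0.2]
gripper_width: 0.155
```

```bash
python3 - <<'E'
from h import *
st()
E
```

```text
t 15.3 tcp [ 0.5237 -0.1583  0.0185] j [ -4.2  30.  -19.1 -10.8 -41.9  10.1] F [ 0.2  0.  -0.2] w 0.155
[[0.039, 0.002, -0.999], [0.991, 0.126, 0.039], [0.126, -0.992, 0.003]]
```

Release, move up level, and look.

>>> step_arm(
  moves=[
    [[0,0,0,0,0.1,0,20],[0,0,0,0,0.1,0,50],[0,0,0,0,0.1,0,60],[0,0,0,0,0.1,0,60],[0,0,0,0,0.1,0,60]],
  ],
)

```text
time_s: 15.72
tcp_pos: [0.5252, -0.1579, 0.0195]
ee_rot: [[0.038, 0.007, -0.999], [0.991, 0.125, 0.039], [0.126, -0.992, -0.002]]
wrist_force: [0.1, -1.0, -1.0]
gripper_width: 0.419
```

>>> step_arm(
  moves=[
    [[0,0,0,0,-2,0,60],[0,0,0,0,-5,0,60],[0,0,0.06,1,-8,0,60],[0,0,0.12,2,-11,0,60],[0,0,0.126,2,-13,0,60]],
  ],
)

```text
time_s: 16.13
tcp_pos: [0.5256, -0.1532, 0.1538]
ee_rot: [[0.035, 0.004, -0.999], [0.999, -0.003, 0.035], [-0.003, -1.0, -0.004]]
wrist_force: [0.1, -0.2, -0.3]
gripper_width: 0.594
```

```bash
python3 - <<'E'
from h import *
st();c=cap("scene");show(c,"s18c.png",230,180,430,330,4); cap("wrist","w18.png")
E
```

```text
t 16.13 tcp [ 0.5256 -0.1532  0.1538] j [  0.8  18.6 -17.3   0.2 -53.9  -3. ] F [ 0.1 -0.2 -0.3] w 0.594
[[0.035, 0.004, -0.999], [0.999, -0.003, 0.035], [-0.003, -1.0, -0.004]]
```

View pics/s18c.png

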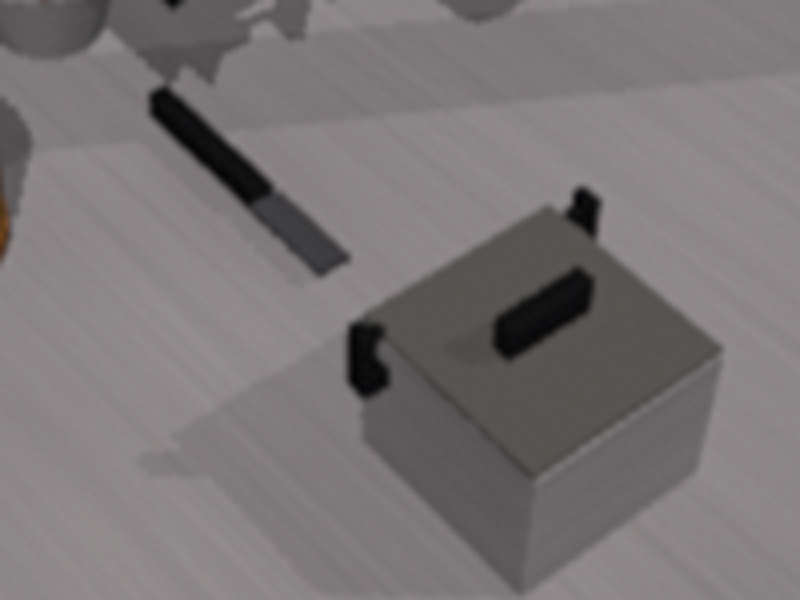

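View pics/w18.png

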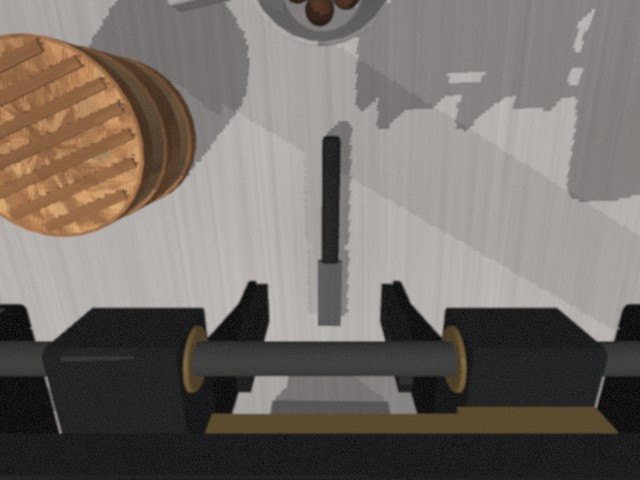

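```bash
python3 - <<'E'
from h import *
c=cap("scene"); o=lambda p:(230+p[0]/4-.4,180+p[1]/4-.4)
for p,z in[((350,258),.012),((322,276),.012),((164,90),.02),((270,188),.02),((250,206),.012)]: print(np.round(onz(c,*o(p),z),4))
w=cap("wrist")
for p,z in[((331,136),.02),((330,262),.02),((330,326),.012)]: print("w",np.round(onz(w,*p,z),4))
E
```

```text
[ 0.5194 -0.0606  0.012 ]
[ 0.5383 -0.0603  0.012 ]
[ 0.5196 -0.217   0.02  ]
[ 0.5235 -0.1199  0.02  ]
[ 0.5349 -0.1227  0.012 ]
w [ 0.5186 -0.2212  0.02  ]
w [ 0.5225 -0.1249  0.02  ]
w [ 0.5245 -0.0628  0.012 ]
```

```bash
python3 - <<'E'
from h import *
goto([.5240,-.1355,.0165],down(87.8))
E
```

```text
shift cm [ 1.84 13.43  0.16] turn [ 0.001 -0.001  0.001]
```

>>> step_arm(
  moves=[
    [[0,0,0,1.5,3,0.16,50],[0,0,0,1.84,6.5,0.16,50],[0,0,0,1.84,10,0.16,50],[0,0,0,1.84,12.5,0.16,50],[0,0,0,1.84,13.4,0.16,50]],
  ],
)

```text
time_s: 16.75
tcp_pos: [0.5197, -0.1362, 0.0113]
ee_rot: [[0.04, -0.011, -0.999], [0.999, 0.0, 0.04], [-0.0, -1.0, 0.011]]
wrist_force: [-16.2, 7.4, 59.4]
gripper_width: 0.504
```

>>> step_arm(
  moves=[
    [[0,0,0,0,0.1,0,50],[0,0,0,0,0.1,0,30],[0,0,0,0,0.1,0,0],[0,0,0,0,0.1,0,0],[0,0,0,0,0.1,0,0]],
  ],
)

```text
time_s: 17.17
tcp_pos: [0.5242, -0.1361, 0.0158]
ee_rot: [[0.039, 0.001, -0.999], [0.999, 0.0, 0.039], [0.0, -1.0, -0.001]]
wrist_force: [0.2, 0.4, 0.9]
gripper_width: 0.283
```

>>> step_arm(
  moves=[
    [[0,0,0,0,0,0,0],[0,0,0,0,0,0,0],[0,0,0,0,0,0,0],[0,0,0,0,0,0,0],[0,0,0,0,0,0,0]],
  ],
)

```text
time_s: 17.58
tcp_pos: [0.5243, -0.136, 0.0157]
ee_rot: [[0.039, 0.001, -0.999], [0.999, -0.0, 0.039], [-0.0, -1.0, -0.001]]
wrist_force: [-0.1, 0.4, 2.8]
gripper_width: 0.154
```

```bash
python3 - <<'E'
from h import *
st()
E
```

```text
t 17.58 tcp [ 0.5243 -0.136   0.0157] j [  2.6  28.9 -25.7   0.  -35.3  -4.9] F [-0.1  0.4  2.8] w 0.154
[[0.039, 0.001, -0.999], [0.999, -0.0, 0.039], [-0.0, -1.0, -0.001]]
```

>>> step_arm(
  moves=[
    [[0,0,0,0,-1,0,0],[0,0,0,0,-3,0,0],[0,0,0,0,-5,0.2,0],[0,0,0,0,-7,0.3,0],[0,0,0,2,-7,0.3,0]],
  ],
)

```text
time_s: 18.0
tcp_pos: [0.5236, -0.1175, 0.0893]
ee_rot: [[0.041, 0.007, -0.999], [0.999, -0.001, 0.041], [-0.0, -1.0, -0.007]]
wrist_force: [1.8, -0.1, -1.1]
gripper_width: 0.159
```

>>> step_arm(
  moves=[
    [[0,0,0,1,0,0,0],[0,0,0,2,0,0,0],[0,0,0,2.5,0,0,0],[0,0,0,3,0,0,0],[0,0,0,3,0,0,0]],
  ],
)

```text
time_s: 18.42
tcp_pos: [0.5225, -0.0852, 0.0846]
ee_rot: [[0.038, -0.002, -0.999], [0.999, -0.0, 0.038], [-0.0, -1.0, 0.002]]
wrist_force: [0.5, 0.4, -1.1]
gripper_width: 0.155
```

```bash
python3 - <<'E'
from h import *
st();c=cap("scene");show(c,"s19c.png",230,180,430,330,4); goto([.5265,-.0287,.0857],down(87.8))
E
```

```text
t 18.42 tcp [ 0.5225 -0.0852  0.0846] j [  8.3  22.1 -24.   -0.  -44.  -10.5] F [ 0.5  0.4 -1.1] w 0.155
[[0.038, -0.002, -0.999], [0.999, -0.0, 0.038], [-0.0, -1.0, 0.002]]
shift cm [ 5.7  -0.11 -0.18] turn [-0.001  0.    -0.   ]
```

View pics/s19c.png

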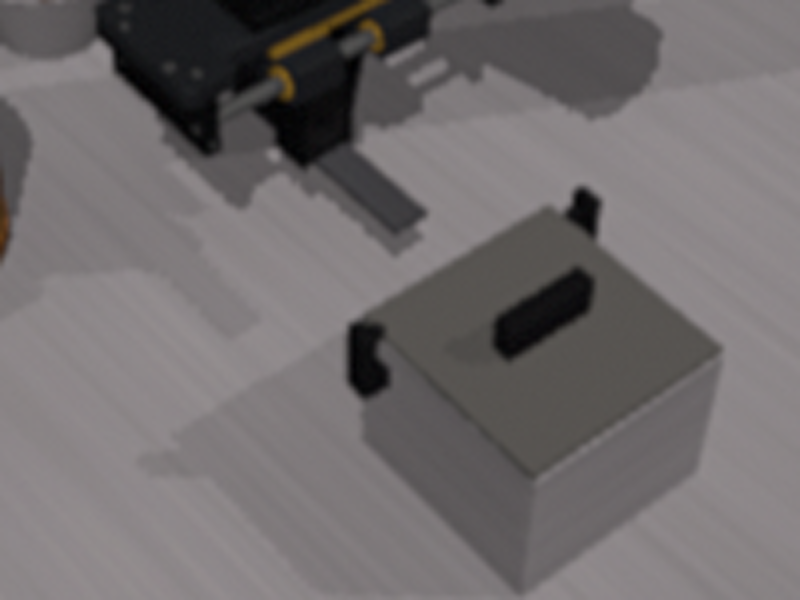

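```bash
python3 - <<'E'
from h import *
c=cap("scene"); o=lambda p:(230+p[0]/4-.4,180+p[1]/4-.4)
for p in[(427,212),(398,235)]: print(np.round(onz(c,*o(p),.081),4))
E
```

```text
[ 0.515  -0.0111  0.081 ]
[ 0.5355 -0.0087  0.081 ]
```

>>> step_arm(
  moves=[
    [[0,0,0,1.5,-0.1,0,0],[0,0,0,3,-0.1,0,0],[0,0,0,4.2,-0.1,0,0],[0,0,0,5,-0.1,0,0],[0,0,0,5.5,-0.1,0,0]],
  ],
)

```text
time_s: 18.93
tcp_pos: [0.525, -0.0303, 0.0861]
ee_rot: [[0.038, -0.0, -0.999], [0.999, -0.0, 0.038], [-0.0, -1.0, 0.0]]
wrist_force: [-0.7, 0.3, -1.1]
gripper_width: 0.156
```

```bash
python3 - <<'E'
from h import *
st()
for d in (.2,.3,.4,.5): rotF(-d,F=(.525,.0263,.0775),up=-.2)
E
```

```text
t 18.93 tcp [ 0.525  -0.0303  0.0861] j [ 14.4  21.7 -24.4   0.  -43.9 -16.6] F [-0.7  0.3 -1.1] w 0.156
[[0.038, -0.0, -0.999], [0.999, -0.0, 0.038], [-0.0, -1.0, 0.0]]
F in tool [5.65 0.86 0.22] dth -0.2 shift [-0.06  1.34 -0.  ]
F in tool [5.65 0.86 0.22] dth -0.3 shift [-0.    1.91 -0.  ]
F in tool [5.65 0.86 0.22] dth -0.4 shift [ 0.11  2.47 -0.  ]
F in tool [5.65 0.86 0.22] dth -0.5 shift [ 0.28  3.02 -0.  ]
```

>>> step_arm(
  moves=[
    [[0,0,-0.1,0,0.8,0,0],[0,0,-0.2,-0.06,1.34,0,0],[0,0,-0.3,0,1.9,0,0],[0,0,-0.38,0.1,2.35,0,0],[0,0,-0.45,0.2,2.75,0,0]],
  ],
)

```text
time_s: 19.35
tcp_pos: [0.5253, -0.0291, 0.0582]
ee_rot: [[0.036, 0.018, -0.999], [0.898, 0.438, 0.04], [0.439, -0.899, -0.0]]
wrist_force: [0.4, 1.7, -5.2]
gripper_width: 0.16
```

```bash
python3 - <<'E'
from h import *
st();c=cap("scene");show(c,"s20c.png",230,180,430,330,4)
E
```

```text
t 19.35 tcp [ 0.5253 -0.0291  0.0582] j [ -2.6  27.4 -12.8 -32.6 -54.6  20.7] F [ 0.4  1.7 -5.2] w 0.16
[[0.036, 0.018, -0.999], [0.898, 0.438, 0.04], [0.439, -0.899, -0.0]]
```

View pics/s20c.png

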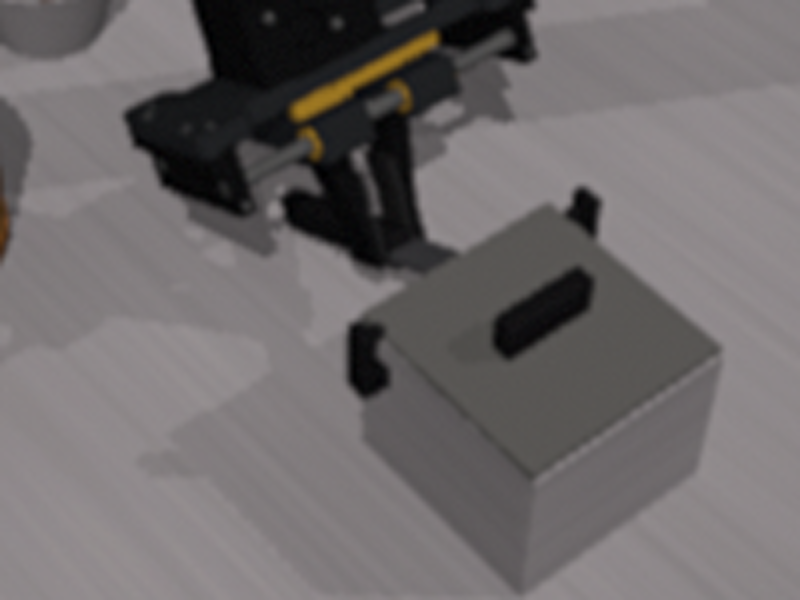

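>>> step_arm(
  moves=[
    [[0,0,-0.03,0.1,-0.15,0,0],[0,0,-0.06,0.2,-0.3,0,0],[0,0,-0.08,0.3,-0.5,0,0],[0,0,-0.08,0.4,-0.7,0,0],[0,0,-0.08,0.45,-0.9,0,0]],
  ],
)

```text
time_s: 19.82
tcp_pos: [0.5249, -0.0287, 0.069]
ee_rot: [[0.034, 0.019, -0.999], [0.862, 0.505, 0.039], [0.505, -0.863, 0.001]]
wrist_force: [0.7, 1.4, -1.5]
gripper_width: 0.159
```

```bash
python3 - <<'E'
from h import *
st();c=cap("scene");show(c,"s21c.png",230,180,430,330,4); cap("wrist","w21.png")
E
```

```text
t 19.82 tcp [ 0.5249 -0.0287  0.069 ] j [ -5.3  27.7 -10.9 -36.1 -58.9  24.2] F [ 0.7  1.4 -1.5] w 0.159
[[0.034, 0.019, -0.999], [0.862, 0.505, 0.039], [0.505, -0.863, 0.001]]
```

View pics/s21c.png

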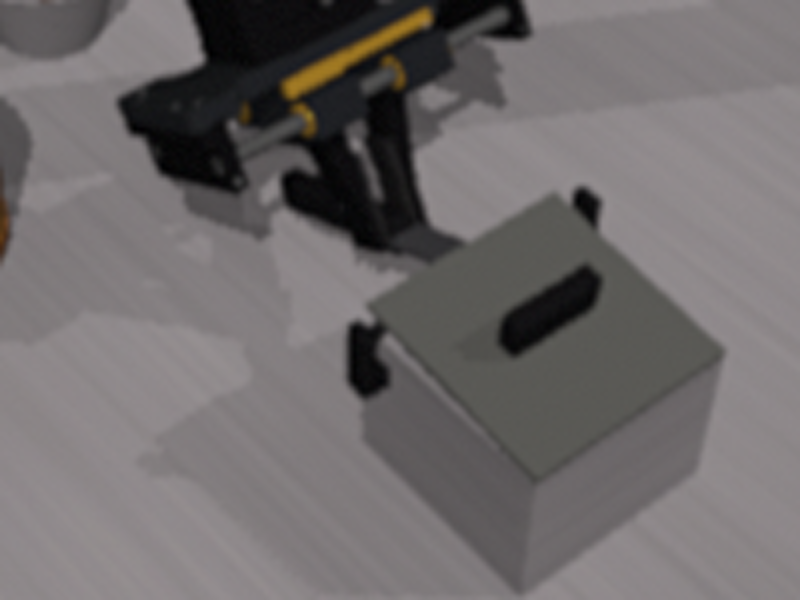

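Both front corners are up evenly, about 8 to 9 mm, and the load is gone. I'll raise further so the catches get under the plate.

>>> step_arm(
  moves=[
    [[0,0,0,0.1,-0.17,0,0],[0,0,0,0.2,-0.35,0,0],[0,0,0,0.3,-0.52,0,0],[0,0,0,0.4,-0.7,0,0],[0,0,0,0.4,-0.7,0,0]],
  ],
)

```text
time_s: 20.33
tcp_pos: [0.5253, -0.0288, 0.0775]
ee_rot: [[0.033, 0.02, -0.999], [0.862, 0.505, 0.039], [0.505, -0.863, -0.001]]
wrist_force: [0.2, 0.5, -1.7]
gripper_width: 0.158
```

```bash
python3 - <<'E'
from h import *
st();c=cap("scene");show(c,"s22c.png",230,180,430,330,4)
E
```

```text
t 20.33 tcp [ 0.5253 -0.0288  0.0775] j [ -5.3  27.  -10.6 -35.8 -59.6  23.6] F [ 0.2  0.5 -1.7] w 0.158
[[0.033, 0.02, -0.999], [0.862, 0.505, 0.039], [0.505, -0.863, -0.001]]
```

View pics/s22c.png

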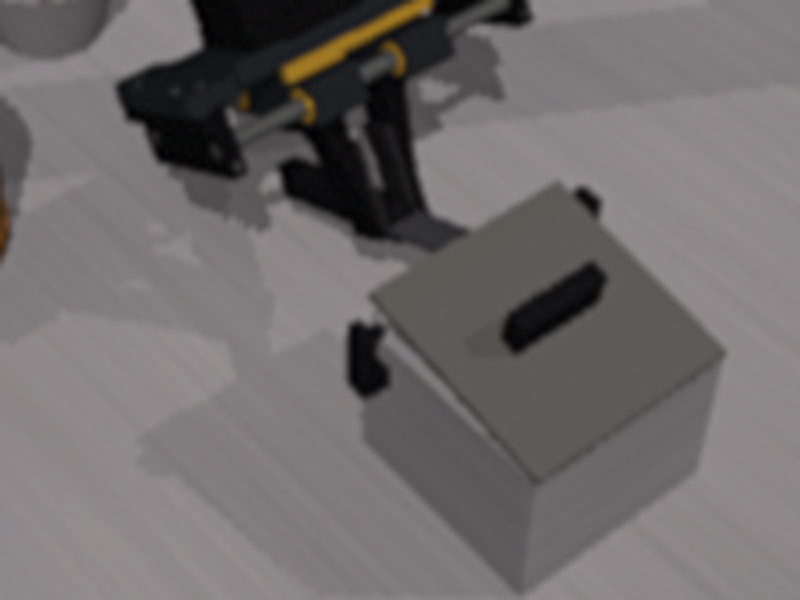

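>>> step_arm(
  moves=[
    [[0,0,0,0,0,0,0],[0,0,0,0,0,0,0],[0,0,0,-0.15,0.25,0,0],[0,0,0,-0.35,0.6,0,0],[0,0,0,-0.5,0.9,0,0]],
  ],
)

```text
time_s: 20.8
tcp_pos: [0.5249, -0.0287, 0.066]
ee_rot: [[0.034, 0.019, -0.999], [0.862, 0.505, 0.039], [0.506, -0.863, 0.0]]
wrist_force: [-0.5, 0.6, -0.8]
gripper_width: 0.159
```

```bash
python3 - <<'E'
from h import *
st();c=cap("scene");show(c,"s23c.png",230,180,430,330,4)
E
```

```text
t 20.8 tcp [ 0.5249 -0.0287  0.066 ] j [ -5.3  28.  -11.  -36.3 -58.6  24.5] F [-0.5  0.6 -0.8] w 0.159
[[0.034, 0.019, -0.999], [0.862, 0.505, 0.039], [0.506, -0.863, 0.0]]
```

View pics/s23c.png

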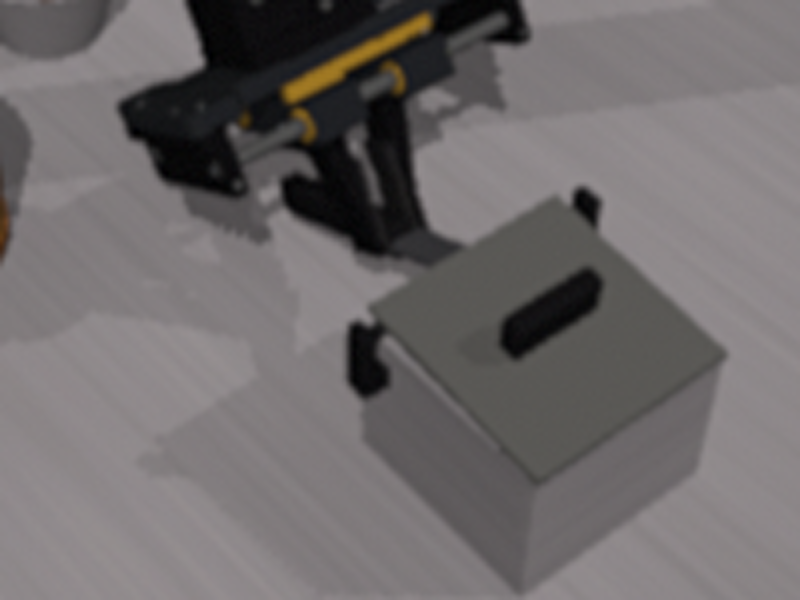

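>>> step_arm(
  moves=[
    [[0,0,0,-0.05,0.1,0,0],[0,0,0,-0.1,0.2,0,0],[0,0,0,-0.15,0.25,0,0],[0,0,0,-0.15,0.3,0,0],[0,0,0,-0.15,0.3,0,0]],
  ],
)

```text
time_s: 21.27
tcp_pos: [0.5251, -0.0284, 0.0632]
ee_rot: [[0.034, 0.02, -0.999], [0.862, 0.505, 0.039], [0.506, -0.863, -0.0]]
wrist_force: [-0.8, -0.1, -1.6]
gripper_width: 0.157
```

```bash
python3 - <<'E'
from h import *
st();c=cap("scene");show(c,"s24c.png",230,180,430,330,4)
a=cv2.imread("pics/s23c.png");b=cv2.imread("pics/s24c.png")
def q(im,u,v): return cv2.resize(im[v-60:v+60,u-80:u+80],None,fx=2.5,fy=2.5,interpolation=cv2.INTER_CUBIC)
cv2.imwrite("pics/z3.png",np.vstack([np.hstack([q(a,*p),q(b,*p)]) for p in[(560,215),(400,320)]]))
E
```

```text
t 21.27 tcp [ 0.5251 -0.0284  0.0632] j [ -5.3  28.2 -11.1 -36.4 -58.3  24.7] F [-0.8 -0.1 -1.6] w 0.157
[[0.034, 0.02, -0.999], [0.862, 0.505, 0.039], [0.506, -0.863, -0.0]]
```

View pics/z3.png

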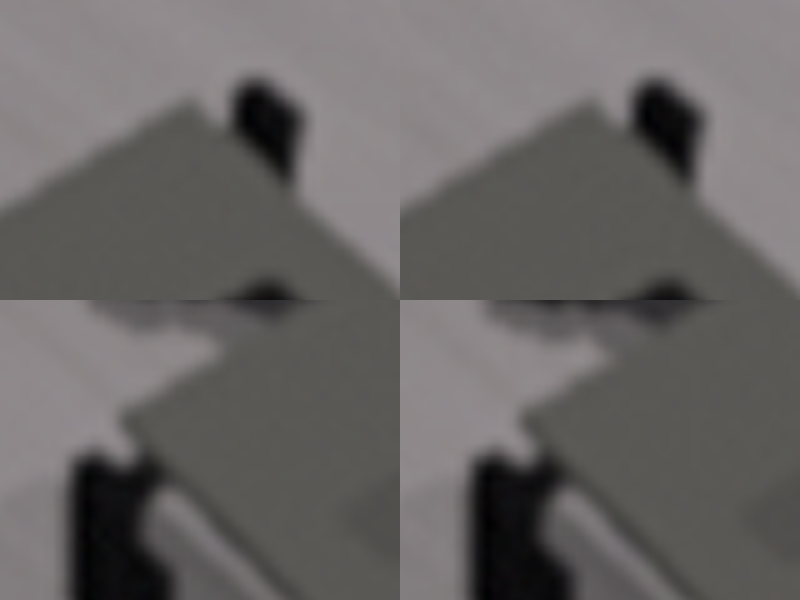

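The lid stayed put when the blade dropped 3 mm, so it's resting on the catches. Now I'll withdraw gently.

```bash
python3 - <<'E'
from h import *
for d in(.15,.3,.5): rotF(d,push=0,up=-.5*(1-d))
E
```

```text
F in tool [ 5.34  1.74 -0.26] dth 0.15 shift [ 0.1  -0.41  0.  ]
F in tool [ 5.34  1.74 -0.26] dth 0.3 shift [ 0.58 -1.2   0.  ]
F in tool [ 5.34  1.74 -0.26] dth 0.5 shift [ 1.36 -2.13  0.  ]
```

>>> step_arm(
  moves=[
    [[0,0,0.08,0,-0.1,0,0],[0,0,0.15,0.1,-0.41,0,0],[0,0,0.25,0.42,-0.93,0,0],[0,0,0.35,0.75,-1.45,0,0],[0,0,0.45,1.15,-1.92,0,0]],
  ],
)

```text
time_s: 21.73
tcp_pos: [0.526, -0.0281, 0.087]
ee_rot: [[0.039, 0.006, -0.999], [0.996, 0.076, 0.04], [0.076, -0.997, -0.003]]
wrist_force: [-0.8, -0.6, -2.1]
gripper_width: 0.154
```

```bash
python3 - <<'E'
from h import *
st();c=cap("scene");show(c,"s25c.png",230,180,430,330,4)
E
```

```text
t 21.73 tcp [ 0.526  -0.0281  0.087 ] j [ 12.1  21.7 -22.1  -5.9 -45.1 -10.2] F [-0.8 -0.6 -2.1] w 0.154
[[0.039, 0.006, -0.999], [0.996, 0.076, 0.04], [0.076, -0.997, -0.003]]
```

View pics/s25c.png

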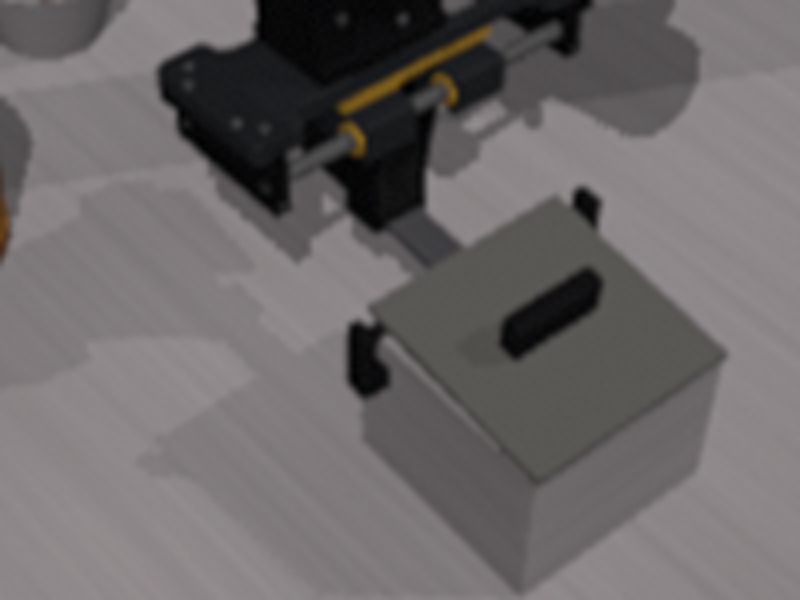

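>>> step_arm(
  moves=[
    [[0,0,0,-1,-0.08,0,0],[0,0,0,-3,-0.23,0,0],[0,0,0,-6,-0.46,0,0],[0,0,0,-9,-0.69,0,0],[0,0,0,-11.5,-0.87,0,0]],
  ],
)

```text
time_s: 22.2
tcp_pos: [0.5201, -0.1455, 0.0849]
ee_rot: [[0.04, 0.003, -0.999], [0.996, 0.082, 0.04], [0.082, -0.997, 0.0]]
wrist_force: [0.5, -0.3, -0.9]
gripper_width: 0.16
```

>>> step_arm(
  moves=[
    [[0,0,0,-0.2,2.5,0,0],[0,0,0,-0.3,4.5,0,0],[0,0,0,-0.4,5.8,0,0],[0,0,0,-0.45,6.5,0,0],[0,0,0,-0.45,6.7,0,0]],
  ],
)

```text
time_s: 22.62
tcp_pos: [0.5194, -0.1434, 0.0165]
ee_rot: [[0.041, -0.0, -0.999], [0.996, 0.081, 0.041], [0.081, -0.997, 0.003]]
wrist_force: [-0.6, -0.3, 0.6]
gripper_width: 0.156
```

```bash
python3 - <<'E'
from h import *
st()
E
```

```text
t 22.62 tcp [ 0.5194 -0.1434  0.0165] j [ -1.   29.2 -22.3  -7.4 -38.8   4.4] F [-0.6 -0.3  0.6] w 0.156
[[0.041, -0.0, -0.999], [0.996, 0.081, 0.041], [0.081, -0.997, 0.003]]
```

>>> step_arm(
  moves=[
    [[0,0,0,0,0.05,0,20],[0,0,0,0,0.05,0,40],[0,0,0,0,0.05,0,50],[0,0,0,0,0.05,0,50],[0,0,0,0,-1,0,50]],
  ],
)

```text
time_s: 23.03
tcp_pos: [0.5196, -0.1431, 0.0273]
ee_rot: [[0.039, 0.001, -0.999], [0.996, 0.08, 0.039], [0.08, -0.997, 0.003]]
wrist_force: [0.0, 0.1, -0.2]
gripper_width: 0.414
```

>>> step_arm(
  moves=[
    [[0,0,0,0,-3,0,50],[0,0,0,0,-7,0,60],[0,0,0,-1,-11,0,60],[0,0,0.05,-2,-15,0,60],[0,0,0.081,-2,-18,0,60]],
  ],
)

```text
time_s: 23.45
tcp_pos: [0.52, -0.1795, 0.2111]
ee_rot: [[0.04, 0.006, -0.999], [0.999, -0.005, 0.04], [-0.005, -1.0, -0.006]]
wrist_force: [-0.2, 0.4, 0.4]
gripper_width: 0.593
```

```bash
python3 - <<'E'
from h import *
st();c=cap("scene");show(c,"s26c.png",230,180,430,330,4);o=lambda p:(230+p[0]/4-.4,180+p[1]/4-.4)
t=cap("top");show(t,"t26.png",220,150,540,350,2.5)
print(onz(c,*o((550,302)),.1155))
E
```

```text
t 23.45 tcp [ 0.52   -0.1795  0.2111] j [ -2.   15.6 -12.6   0.3 -61.5  -0.4] F [-0.2  0.4  0.4] w 0.593
[[0.04, 0.006, -0.999], [0.999, -0.005, 0.04], [-0.005, -1.0, -0.006]]
[0.53527371 0.08682981 0.1155    ]
```

View pics/s26c.png

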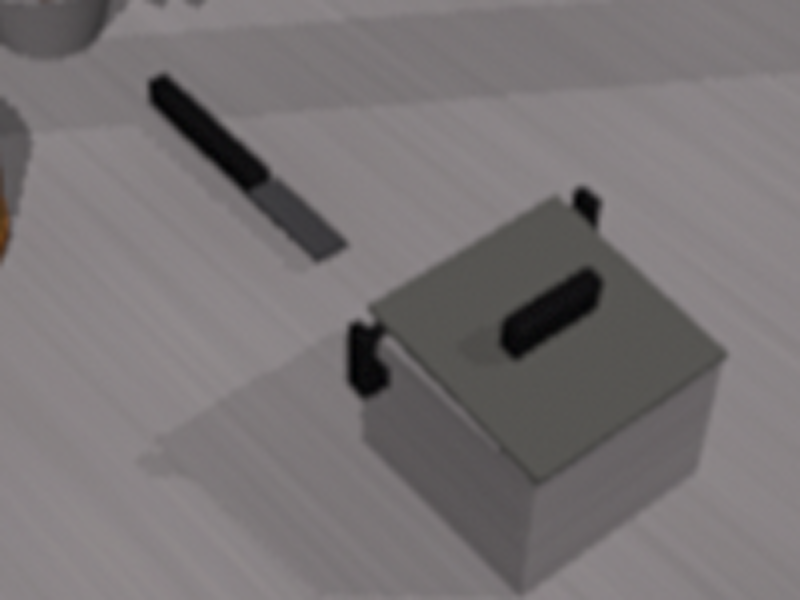

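View pics/t26.png

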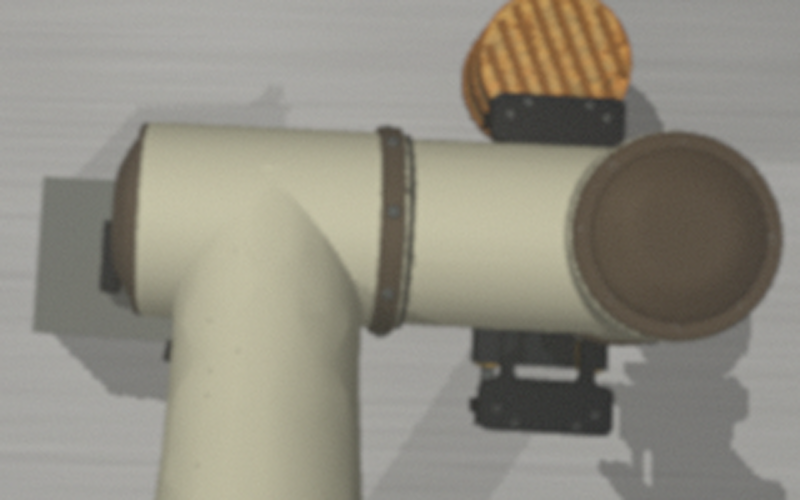

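>>> step_arm(
  moves=[
    [[0,-0.12,0,2,0,0,60],[0,-0.24,0,4,0,0,60],[0,-0.36,0,6,0,0,60],[0,-0.48,0,8,0,0,60],[0,-0.6,0,11,0,0,60]],
  ],
)

```text
time_s: 23.97
tcp_pos: [0.523, -0.0675, 0.2061]
ee_rot: [[-0.536, 0.0, -0.844], [0.844, -0.001, -0.536], [-0.001, -1.0, 0.0]]
wrist_force: [0.4, 0.6, -0.6]
gripper_width: 0.599
```

```bash
python3 - <<'E'
from h import *
st(); goto([.533,.0845,.19],down(177.75))
E
```

```text
t 23.97 tcp [ 0.523  -0.0675  0.2061] j [ 10.3  13.9 -15.6   0.1 -60.5  22.1] F [ 0.4  0.6 -0.6] w 0.599
[[-0.536, 0.0, -0.844], [0.844, -0.001, -0.536], [-0.001, -1.0, 0.0]]
shift cm [12.3   1.59 -8.99] turn [-0.001 -0.966 -0.001]
```

>>> step_arm(
  moves=[
    [[0,-0.12,0,2.5,0,-2,60],[0,-0.24,0,5,0,-4,60],[0,-0.36,0,7.5,0,-6,60],[0,-0.48,0,10,0,-8,60],[0,-0.6,0,12.3,0,-9,60]],
  ],
)

```text
time_s: 24.38
tcp_pos: [0.5348, 0.0866, 0.2059]
ee_rot: [[-0.92, 0.001, -0.392], [0.392, -0.0, -0.92], [-0.001, -1.0, -0.0]]
wrist_force: [1.9, -0.4, -0.7]
gripper_width: 0.602
```

>>> step_arm(
  moves=[
    [[0,-0.12,0,0,0,0,60],[0,-0.24,0,0,0,0,60],[0,-0.36,0,0,0,0,50],[0,-0.36,0,0,0,0,50],[0,-0.36,0,0,0,0,50]],
  ],
)

```text
time_s: 24.8
tcp_pos: [0.534, 0.0843, 0.2058]
ee_rot: [[-0.999, 0.0, -0.053], [0.053, -0.001, -0.999], [-0.0, -1.0, 0.001]]
wrist_force: [-0.1, 0.2, -0.6]
gripper_width: 0.516
```

```bash
python3 - <<'E'
from h import *
st(); c=cap("wrist","w27.png")
a=.085; R=down(177.75)@cv2.Rodrigues(np.array([a,0,0.]))[0]
goto([.533,.0845,.1105],R)
E
```

```text
t 24.8 tcp [0.534  0.0843 0.2058] j [ 26.2  15.2 -13.9   0.  -61.   60.8] F [-0.1  0.2 -0.6] w 0.516
[[-0.999, 0.0, -0.053], [0.053, -0.001, -0.999], [-0.0, -1.0, 0.001]]
shift cm [ 0.11  9.52 -0.03] turn [ 0.084 -0.013  0.   ]
```

View pics/w27.png

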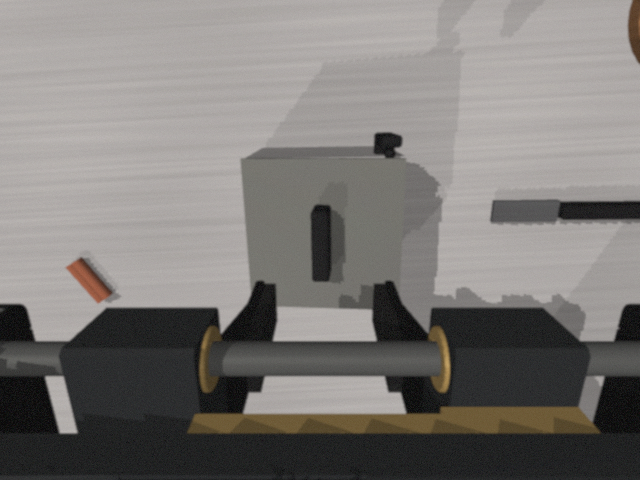

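```bash
python3 - <<'E'
from h import *
c=cap("wrist")
for p,z in[((321,208),.1155),((321,279),.1155),((243,158),.09),((402,158),.098)]: print(np.round(onz(c,*p,z),4))
E
```

```text
[0.5594 0.0852 0.1155]
[0.5098 0.0879 0.1155]
[0.5909 0.1369 0.09  ]
[0.5862 0.0302 0.098 ]
```

>>> step_arm(
  moves=[
    [[0.03,0,0,0,2.5,-0.1,45],[0.06,0,0,0,5,-0.15,45],[0.085,0,0,0,7,-0.15,45],[0.085,0,0,0,8,-0.15,45],[0.085,0,0,0,8.5,-0.15,45]],
  ],
)

```text
time_s: 25.32
tcp_pos: [0.5335, 0.0853, 0.1188]
ee_rot: [[-0.999, -0.007, -0.05], [0.051, -0.087, -0.995], [0.003, -0.996, 0.087]]
wrist_force: [-0.1, -0.1, -0.8]
gripper_width: 0.454
```

>>> step_arm(
  moves=[
    [[0,0,0,0,0.3,0,45],[0,0,0,0,0.6,0,45],[0,0,0,0,0.85,0,45],[0,0,0,0,0.9,0,45],[0,0,0,0,0.9,0,45]],
  ],
)

```text
time_s: 25.73
tcp_pos: [0.5347, 0.0848, 0.1121]
ee_rot: [[-0.999, -0.003, -0.05], [0.05, -0.085, -0.995], [-0.001, -0.996, 0.085]]
wrist_force: [-0.0, -0.2, 0.1]
gripper_width: 0.453
```

```bash
python3 - <<'E'
from h import *
st(); c=cap("scene");show(c,"s28c.png",230,180,430,330,4)
E
```

```text
t 25.73 tcp [0.5347 0.0848 0.1121] j [ 28.5  21.5 -22.1   5.6 -49.   54.9] F [-0.  -0.2  0.1] w 0.453
[[-0.999, -0.003, -0.05], [0.05, -0.085, -0.995], [-0.001, -0.996, 0.085]]
```

View pics/s28c.png

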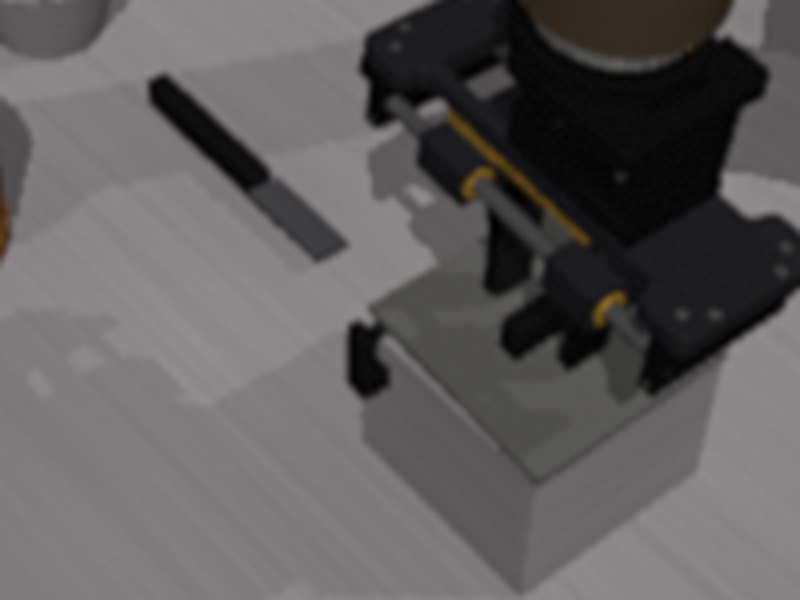

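Straddling the rib; close.

>>> step_arm(
  moves=[
    [[0,0,0,0,0,0,30],[0,0,0,0,0,0,15],[0,0,0,0,0,0,0],[0,0,0,0,0,0,0],[0,0,0,0,0,0,0]],
  ],
)

```text
time_s: 26.2
tcp_pos: [0.5345, 0.085, 0.1116]
ee_rot: [[-0.999, -0.004, -0.05], [0.05, -0.085, -0.995], [-0.0, -0.996, 0.086]]
wrist_force: [0.8, 0.9, -0.9]
gripper_width: 0.156
```

>>> step_arm(
  moves=[
    [[0,0,0,0,0,0,0],[0,0,0,0,0,0,0],[0,0,0,0,0,0,0],[0,0,0,0,-0.5,0,0],[0,0,0,0,-1,0,0]],
  ],
)

```text
time_s: 26.62
tcp_pos: [0.5338, 0.0854, 0.1213]
ee_rot: [[-0.999, -0.006, -0.05], [0.05, -0.087, -0.995], [0.002, -0.996, 0.087]]
wrist_force: [0.1, 0.1, -0.9]
gripper_width: 0.136
```

>>> step_arm(
  moves=[
    [[0,0,0,0,-1,0,0],[0,0,0,0,-2,0,0],[0,0,0,0,-4,0,0],[-0.04,0,0,0,-5,0,0],[-0.085,0,0,0,-6,0,0]],
  ],
)

```text
time_s: 27.03
tcp_pos: [0.5349, 0.0918, 0.1832]
ee_rot: [[-0.999, 0.002, -0.048], [0.048, 0.002, -0.999], [-0.002, -1.0, -0.002]]
wrist_force: [-0.3, 0.1, -1.1]
gripper_width: 0.136
```

```bash
python3 - <<'E'
from h import *
st(); c=cap("scene","s29.png"); goto([.545,.222,.05],down(177.75))
E
```

```text
t 27.03 tcp [0.5349 0.0918 0.1832] j [ 26.8  16.5 -15.5  -0.  -57.9  60.4] F [-0.3  0.1 -1.1] w 0.136
[[-0.999, 0.002, -0.048], [0.048, 0.002, -0.999], [-0.002, -1.0, -0.002]]
shift cm [ -0.15  13.64 -13.02] turn [ 0.005 -0.01  -0.006]
```

View pics/s29.png

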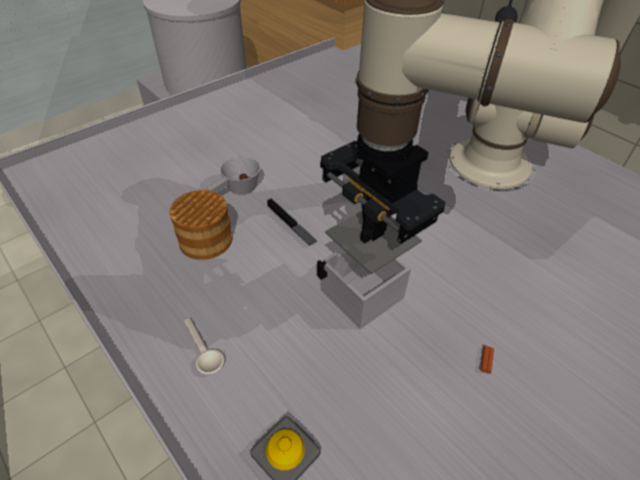

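>>> step_arm(
  moves=[
    [[0,0,0,-0.2,0,-2,0],[0,0,0,-0.5,0,-5,0],[0,0,0,-1,0,-8.5,0],[0,0,0,-1.2,0,-12,0],[0,0,0,-1.5,2,-14.8,0]],
  ],
)

```text
time_s: 27.5
tcp_pos: [0.5598, 0.2415, 0.1658]
ee_rot: [[-0.999, 0.009, -0.048], [0.048, 0.003, -0.999], [-0.009, -1.0, -0.004]]
wrist_force: [1.9, 0.6, -0.5]
gripper_width: 0.132
```

```bash
python3 - <<'E'
from h import *
st(); c=cap("scene","s30.png"); show(c,"s30c.png",280,180,520,360,3.2); goto([.555,.24,.028],down(177.75))
E
```

```text
t 27.5 tcp [0.5598 0.2415 0.1658] j [ 38.6  23.4  -7.8   0.2 -58.3  48.5] F [ 1.9  0.6 -0.5] w 0.132
[[-0.999, 0.009, -0.048], [0.048, 0.003, -0.999], [-0.009, -1.0, -0.004]]
shift cm [ 0.27 13.06  0.44] turn [ 0.001 -0.007 -0.001]
```

View pics/s30c.png

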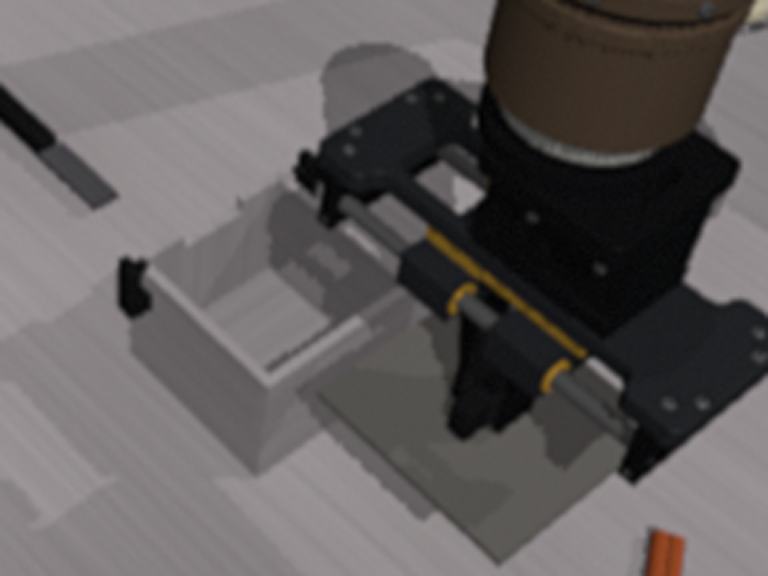

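>>> step_arm(
  moves=[
    [[0,0,0,0.2,2.5,0,0],[0,0,0,0.2,5.5,0,0],[0,0,0,0.2,8.5,0,0],[0,0,0,0.2,10.5,0,0],[0,0,0,0.2,11.5,0,0]],
  ],
)

```text
time_s: 27.97
tcp_pos: [0.5531, 0.2368, 0.0431]
ee_rot: [[-0.999, -0.005, -0.05], [0.05, -0.005, -0.999], [0.005, -1.0, 0.005]]
wrist_force: [-0.2, -0.2, -1.4]
gripper_width: 0.137
```

>>> step_arm(
  moves=[
    [[0,0,0,0,0.3,0,0],[0,0,0,0,0.6,0,0],[0,0,0,0,0.9,0,0],[0,0,0,0,1.1,0,0],[0,0,0,0,1.3,0,0]],
  ],
)

```text
time_s: 28.38
tcp_pos: [0.5557, 0.2383, 0.0342]
ee_rot: [[-0.999, 0.002, -0.05], [0.05, 0.0, -0.999], [-0.002, -1.0, -0.0]]
wrist_force: [-0.1, -0.4, -1.3]
gripper_width: 0.131
```

```bash
python3 - <<'E'
from h import *
st(); c=cap("scene","s31.png"); show(c,"s31c.png",280,180,520,360,3.2)
E
```

```text
t 28.38 tcp [0.5557 0.2383 0.0342] j [ 38.6  31.8 -15.7   0.1 -42.4  48.5] F [-0.1 -0.4 -1.3] w 0.131
[[-0.999, 0.002, -0.05], [0.05, 0.0, -0.999], [-0.002, -1.0, -0.0]]
```

View pics/s31c.png

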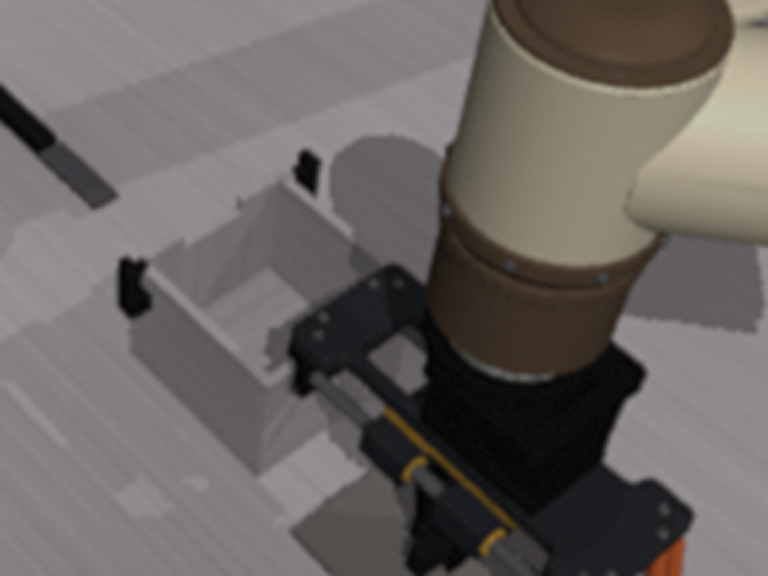

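>>> step_arm(
  moves=[
    [[0,0,0,0,0,-0.5,0],[0,0,0,-0.2,0,-1,0],[0,0,0,-0.3,0.1,-1.3,0],[0,0,0,-0.3,0.3,-1.3,0],[0,0,0,-0.3,0.5,-1.3,0]],
  ],
)

```text
time_s: 28.85
tcp_pos: [0.5587, 0.2512, 0.028]
ee_rot: [[-0.999, 0.0, -0.049], [0.049, -0.001, -0.999], [-0.0, -1.0, 0.001]]
wrist_force: [-0.5, -0.2, -1.3]
gripper_width: 0.136
```

>>> step_arm(
  moves=[
    [[0,0,0,0,0.1,0,0],[0,0,0,0,0.2,0,0],[0,0,0,0,0.3,0,0],[0,0,0,0,0.3,0,0],[0,0,0,0,0.3,0,0]],
  ],
)

```text
time_s: 29.27
tcp_pos: [0.5588, 0.2511, 0.0277]
ee_rot: [[-0.999, 0.001, -0.049], [0.049, -0.0, -0.999], [-0.001, -1.0, 0.0]]
wrist_force: [-4.6, 0.2, 12.8]
gripper_width: 0.135
```

Touched down (12.8 N). Open and go up.

>>> step_arm(
  moves=[
    [[0,0,0,0,-0.2,0,10],[0,0,0,0,-0.2,0,35],[0,0,0,0,-0.2,0,45],[0,0,0,0,-0.2,0,45],[0,0,0,0,-0.2,0,45]],
  ],
)

```text
time_s: 29.68
tcp_pos: [0.5586, 0.2505, 0.0267]
ee_rot: [[-0.999, -0.0, -0.05], [0.05, -0.001, -0.999], [0.0, -1.0, 0.001]]
wrist_force: [-0.2, 0.5, 0.6]
gripper_width: 0.355
```

>>> step_arm(
  moves=[
    [[0,0,0,0,-1,0,45],[0,0,0,0,-4,0,45],[0,0,0,0,-8,0,45],[0,0,0,0,-12,0,45],[0,0,0,0,-16,0,50]],
  ],
)

```text
time_s: 30.1
tcp_pos: [0.5584, 0.2506, 0.1894]
ee_rot: [[-0.999, -0.0, -0.05], [0.05, -0.001, -0.999], [-0.0, -1.0, 0.001]]
wrist_force: [0.8, 0.2, 0.3]
gripper_width: 0.471
```

```bash
python3 - <<'E'
from h import *
st(); c=cap("scene","s32.png"); cap("wrist","w32.png"); cap("top","t32.png")
E
```

```text
t 30.1 tcp [0.5584 0.2506 0.1894] j [ 39.3  22.7  -5.2   0.1 -62.2  47.8] F [0.8 0.2 0.3] w 0.471
[[-0.999, -0.0, -0.05], [0.05, -0.001, -0.999], [-0.0, -1.0, 0.001]]
```

View pics/s32.png

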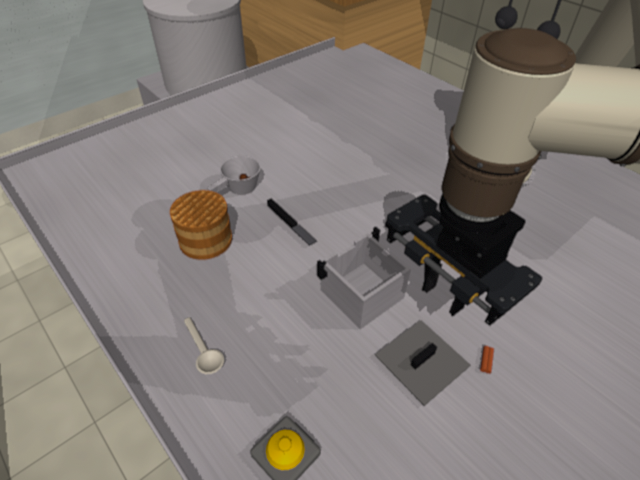

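View pics/t32.png

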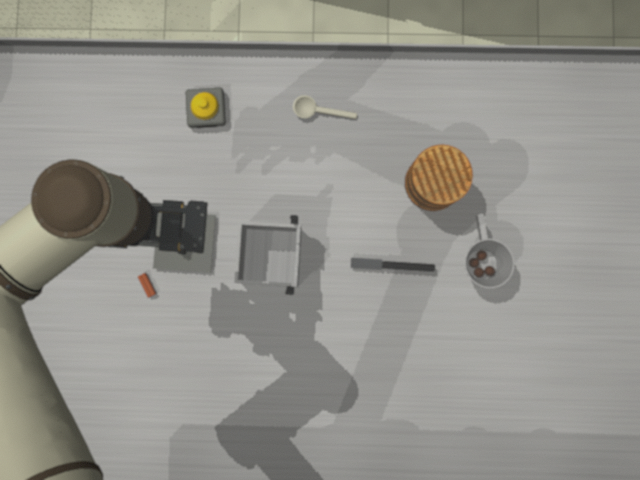

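View pics/w32.png

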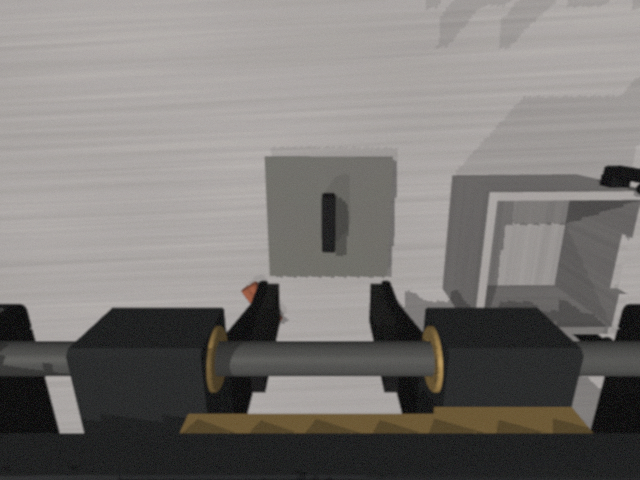

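```bash
python3 - <<'E'
from h import *
t=cap("top");show(t,"t33.png",450,200,530,300,6); c=cap("scene");show(c,"s33.png",190,140,290,220,6)
E
```

```text
(no output)
```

View pics/t33.png

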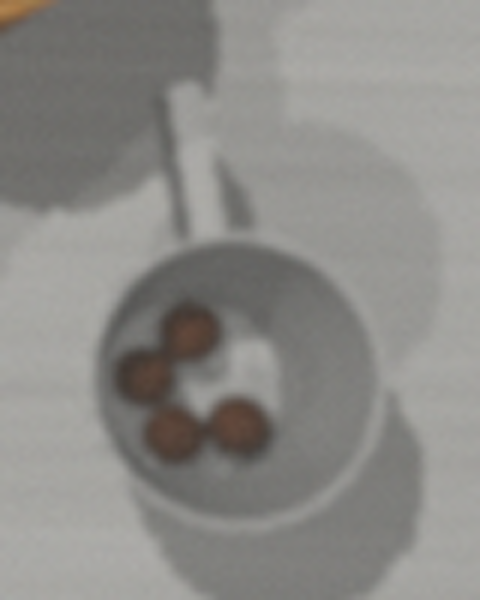

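View pics/s33.png

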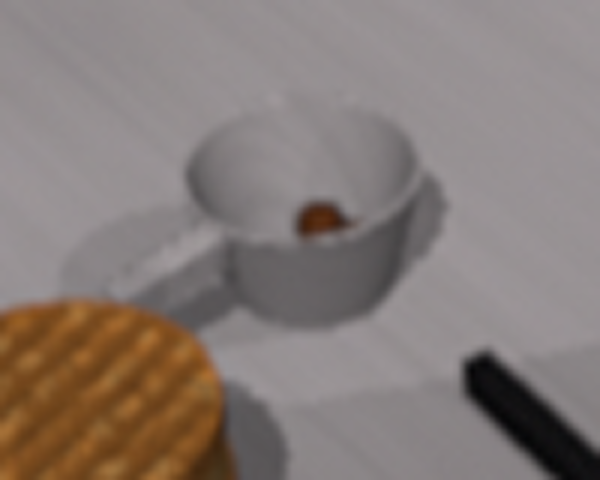

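```bash
python3 - <<'E'
from h import *
t=cap("top"); o=lambda p:(450+p[0]/6-.4,200+p[1]/6-.4)
C=onz(t,*o((241,384)),.055); print("cup",C)
for a in[(96,384),(386,384),(241,238),(241,530)]: print(np.linalg.norm(onz(t,*o(a),.055)-C).round(4))
E_=onz(t,*o((187,86)),.053);B=onz(t,*o((208,235)),.053);print("end",E_,np.linalg.norm(E_-C),"base",B)
for P in(E_-C,E_-B,B-C): print(np.degrees(np.arctan2(P[1],P[0])))
s=cap("scene");q=lambda p:(190+p[0]/6-.4,140+p[1]/6-.4)
# rim extremes in scene: left(186,170) right(418,165) top(300,95) bottom(310,242)
print(onz(s,*q((302,168)),.055)); print("end sc",onz(s,*q((115,288)),.053))
st()
E
```

```text
cup [ 0.523352   -0.32328533  0.055     ]
0.0442
0.0442
0.0448
0.0445
end [ 0.61510197 -0.30772597  0.053     ] 0.09308141994077078 base [ 0.56908005 -0.31398718  0.053     ]
9.624896175672893
7.7474303312468855
11.493591497601091
[ 0.52410472 -0.32234209  0.055     ]
end sc [ 0.61374877 -0.30958802  0.053     ]
t 30.45 tcp [0.5578 0.2503 0.1856] j [ 39.3  22.9  -5.4   0.  -61.9  47.8] F [-0.5 -0.3 -1.1] w 0.498
[[-0.999, -0.003, -0.05], [0.05, -0.003, -0.999], [0.003, -1.0, 0.003]]
```

```bash
cat > k.py <<'E'
import numpy as np, itertools
from scipy.spatial.transform import Rotation as Ro
from scipy.optimize import least_squares
A=[([-56.2,22.1,.4,0,-68.4,-14.8],[[.946,0,-.325],[.325,.001,.946],[0,-1,.001]]),
([-10.2,32.2,-8.4,-41,-62.3,32.1],[[0.027,0.022,-0.999],[0.809,0.587,0.035],[0.587,-0.81,-0.002]]),
([28.5,21.5,-22.1,5.6,-49,54.9],[[-0.999,-0.003,-0.05],[0.05,-0.085,-0.995],[-0.001,-0.996,0.085]]),
([12.1,21.7,-22.1,-5.9,-45.1,-10.2],[[0.039,0.006,-0.999],[0.996,0.076,0.04],[0.076,-0.997,-0.003]])]
def Rb(j,s4,s6): 
    return (Ro.from_euler('z',j[0],degrees=True)*Ro.from_euler('y',j[1]-j[2],degrees=True)*Ro.from_euler('x',s4*j[3],degrees=True)*Ro.from_euler('y',-j[4],degrees=True)*Ro.from_euler('x',s6*j[5],degrees=True)).as_matrix()
S=None
for s4,s6 in itertools.product((1,-1),(1,-1)):
    C=Rb(A[0][0],s4,s6).T@np.array(A[0][1])
    e=max(np.abs(Rb(j,s4,s6)@C-np.array(R)).max() for j,R in A)
    if S is None or e<S[0]: S=(e,s4,s6,C)
def wrist(R,j1,p,g):
    "solve j4,j5,j6 given R, j1, forearm pitch, start guess g"
    f=lambda q:(Rb([j1,p,0,*q],S[1],S[2])@S[3]-R).ravel()
    o=least_squares(f,g); return o.x.round(1),o.cost.round(5)
E
python3 - <<'E'
from k import *
from h import down
import cv2
print(S[0],S[1],S[2])
for head in(-2,178):
  for sgn in(1,-1):
    g=np.array([0,-55,head-90-25.])
    for a in range(0,111,10):
        # roll about handle axis (world x) ; sgn=1 tool toward -y (gripper on +y)
        W=Ro.from_euler('x',-sgn*a,degrees=True).as_matrix()
        j1=25 if sgn>0 else 10
        q,c=wrist(W@down(head),j1,35,g); g=q
        if a in(0,50,90,110): print(head,"to -y" if sgn>0 else "to +y",a,q,c)
E
```

```text
0.0010042195800921624 -1 -1
-2 to -y 0 [-1.000e-01 -5.500e+01 -1.169e+02] 0.0
-2 to -y 50 [  44.2  -84.1 -133.7] 0.0
-2 to -y 90 [  75.  -110.3 -129.7] 0.0
-2 to -y 110 [  93.5 -121.4 -121.5] 0.0
-2 to +y 0 [-1.000e-01 -5.500e+01 -1.019e+02] 0.0
-2 to +y 50 [-59.2 -61.5 -68.6] 0.0
-2 to +y 90 [-95.8 -81.9 -56.5] 0.0
-2 to +y 110 [-112.   -93.6  -55.9] 0.0
178 to -y 0 [  0.1 -55.   63. ] 0.0
178 to -y 50 [ 44.3 -84.1  46.3] 0.0
178 to -y 90 [  75.1 -110.3   50.4] 0.0
178 to -y 110 [  93.6 -121.4   58.5] 0.0
178 to +y 0 [  0.1 -55.   78. ] 0.0
178 to +y 50 [-59.1 -61.4 111.4] 0.0
178 to +y 90 [-95.8 -81.8 123.5] 0.0
178 to +y 110 [-112.   -93.5  124.1] 0.0
```

```bash
python3 - <<'E'
from h import *
t=cap("top"); print("basket top ctr",onz(t,441,177,.09), onz(t,434,181,.045))
C=np.array([.5237,-.3229,0]);d=np.array([np.cos(np.radians(9)),np.sin(np.radians(9)),0]); G=C+.066*d; print(G)
goto([G[0],G[1],.16],down(189)); goto([G[0],G[1],.041],down(189))
E
```

```text
basket top ctr [ 0.67570976 -0.22647445  0.09      ] [ 0.67674489 -0.22279606  0.045     ]
[ 0.58888743 -0.31257533  0.        ]
shift cm [-5.91  2.7  56.06] turn [-0.003 -0.207  0.003]
shift cm [-5.94 14.6  56.02] turn [-0.003 -0.207  0.003]
```

>>> step_arm(
  moves=[
    [[0,0,0,-0.5,-1,4,50],[0,0,0,-1,-1,8,45],[0,0,0,-1.5,-1,12,45],[0,-0.02,0,-2,-1,16,45],[0,-0.05,0,-2.5,-1,20,45]],
  ],
)

```text
time_s: 30.92
tcp_pos: [0.573, 0.0481, 0.196]
ee_rot: [[-1.0, -0.003, 0.002], [-0.002, -0.002, -1.0], [0.003, -1.0, 0.002]]
wrist_force: [-0.1, 0.2, -0.8]
gripper_width: 0.451
```

>>> step_arm(
  moves=[
    [[0,-0.03,0,-1,0,4,45],[0,-0.06,0,-1.5,0,8,45],[0,-0.09,0,-2,0,12,40],[0,-0.12,0,-2.5,0,16,40],[0,-0.15,0,-3,0,20,40]],
  ],
)

```text
time_s: 31.33
tcp_pos: [0.6031, -0.1521, 0.196]
ee_rot: [[-0.988, -0.003, 0.151], [-0.151, -0.001, -0.988], [0.003, -1.0, 0.001]]
wrist_force: [-0.5, 0.1, -0.3]
gripper_width: 0.402
```

```bash
python3 - <<'E'
from h import *
st(); goto([.5889,-.3126,.16],down(189))
E
```

```text
t 31.33 tcp [ 0.6031 -0.1521  0.196 ] j [  0.8  23.4  -3.1   0.1 -63.7  97.9] F [-0.5  0.1 -0.3] w 0.402
[[-0.988, -0.003, 0.151], [-0.151, -0.001, -0.988], [0.003, -1.0, 0.001]]
shift cm [ 3.82  3.62 15.65] turn [-0.001 -0.005  0.003]
```

>>> step_arm(
  moves=[
    [[0,0,0,0.8,0,4,40],[0,0,0,1.6,0,8,40],[0,0,0,2.4,1,12,40],[0,0,0,3.5,2,15,40],[0,0,0,3.8,3,15.6,40]],
  ],
)

```text
time_s: 31.75
tcp_pos: [0.5877, -0.3147, 0.1651]
ee_rot: [[-0.99, -0.003, 0.144], [-0.144, -0.001, -0.99], [0.003, -1.0, 0.0]]
wrist_force: [-0.2, -0.1, 0.7]
gripper_width: 0.401
```

```bash
python3 - <<'E'
from h import *
st(); goto([.5889,-.3126,.041],down(189)); cap("wrist","w34.png")
E
```

```text
t 31.75 tcp [ 0.5877 -0.3147  0.1651] j [-1.430e+01  2.900e+01  1.500e+00  1.000e-01 -6.270e+01  1.125e+02] F [-0.2 -0.1  0.7] w 0.401
[[-0.99, -0.003, 0.144], [-0.144, -0.001, -0.99], [0.003, -1.0, 0.0]]
shift cm [-0.19 12.41 -0.19] turn [-0.    -0.012  0.003]
```

View pics/w34.png

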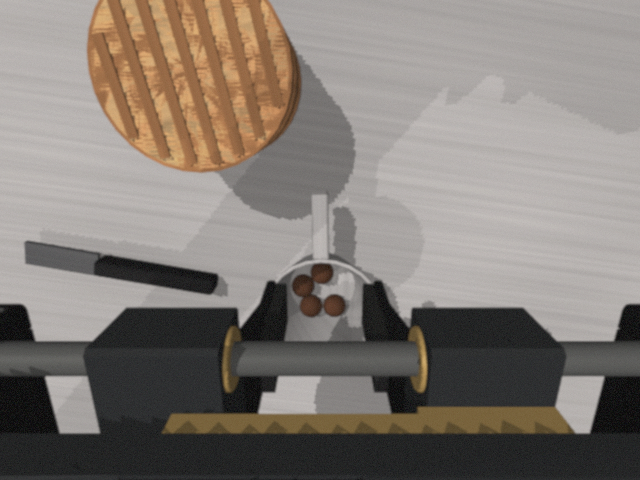

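```bash
python3 - <<'E'
from h import *
c=cap("wrist")
for p in[(320,196),(320.5,258)]: print(np.round(onz(c,*p,.053),4))
E
```

```text
[ 0.6138 -0.3054  0.053 ]
[ 0.5687 -0.3122  0.053 ]
```

>>> step_arm(
  moves=[
    [[0,0,0,-0.1,3,-0.2,35],[0,-0.01,0,-0.2,6,-0.3,35],[0,-0.01,0,-0.2,9,-0.3,35],[0,-0.01,0,-0.2,11,-0.3,35],[0,-0.01,0,-0.2,12,-0.3,35]],
  ],
)

```text
time_s: 32.27
tcp_pos: [0.5896, -0.3045, 0.0442]
ee_rot: [[-0.987, -0.006, 0.161], [-0.161, 0.001, -0.987], [0.006, -1.0, -0.002]]
wrist_force: [-0.5, 0.1, -0.0]
gripper_width: 0.349
```

>>> step_arm(
  moves=[
    [[0,0,0,0,0.2,0,35],[0,0,0,0,0.3,0,35],[0,0,0,0,0.3,0,20],[0,0,0,0,0.3,0,0],[0,0,0,0,0.3,0,0]],
  ],
)

```text
time_s: 32.68
tcp_pos: [0.592, -0.3071, 0.0464]
ee_rot: [[-0.987, 0.003, 0.16], [-0.16, -0.002, -0.987], [-0.003, -1.0, 0.002]]
wrist_force: [0.2, -0.4, -0.1]
gripper_width: 0.206
```

>>> step_arm(
  moves=[
    [[0,0,0,0,0,0,0],[0,0,0,0,0,0,0],[0,0,0,0,0,0,0],[0,0,0,0,0,0,0],[0,0,0,0,0,0,0]],
  ],
)

```text
time_s: 33.1
tcp_pos: [0.5919, -0.3073, 0.0459]
ee_rot: [[-0.987, 0.002, 0.16], [-0.16, -0.002, -0.987], [-0.002, -1.0, 0.002]]
wrist_force: [1.4, 1.0, 5.8]
gripper_width: 0.14
```

```bash
python3 - <<'E'
from h import *
st(); cap("wrist","w35.png"); t=cap("top");show(t,"t35.png",420,130,560,330,3)
E
```

```text
t 33.1 tcp [ 0.5919 -0.3073  0.0459] j [-1.350e+01  3.570e+01 -5.600e+00  1.000e-01 -4.860e+01  1.127e+02] F [1.4 1.  5.8] w 0.14
[[-0.987, 0.002, 0.16], [-0.16, -0.002, -0.987], [-0.002, -1.0, 0.002]]
```

View pics/w35.png

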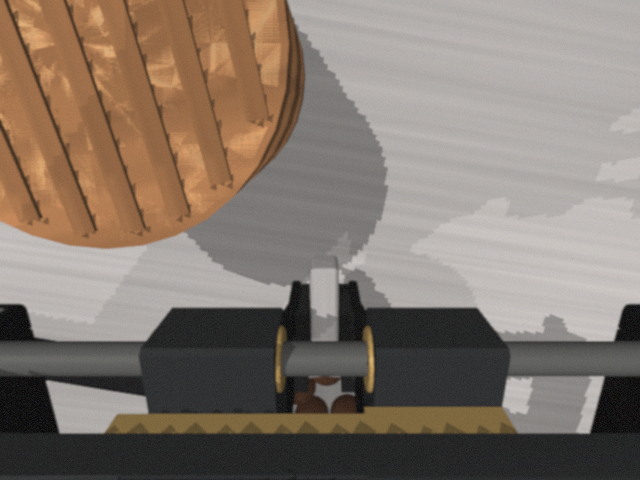

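>>> step_arm(
  moves=[
    [[0,0,0,0,-0.5,0,0],[0,0,0,0,-1.5,0,0],[0,0,0,0,-3,0,0],[0,0,0,0,-5,0,0],[0,0,0,0,-7,0,0]],
  ],
)

```text
time_s: 33.62
tcp_pos: [0.5898, -0.3064, 0.1143]
ee_rot: [[-0.987, -0.003, 0.159], [-0.159, 0.0, -0.987], [0.003, -1.0, -0.001]]
wrist_force: [0.4, 0.9, -2.9]
gripper_width: 0.136
```

```bash
python3 - <<'E'
from h import *
st(); c=cap("scene");show(c,"s36.png",160,80,320,240,3.5)
E
```

```text
t 33.62 tcp [ 0.5898 -0.3064  0.1143] j [-13.5  31.4  -2.1   0.  -56.6 112.7] F [ 0.4  0.9 -2.9] w 0.136
[[-0.987, -0.003, 0.159], [-0.159, 0.0, -0.987], [0.003, -1.0, -0.001]]
```

View pics/s36.png

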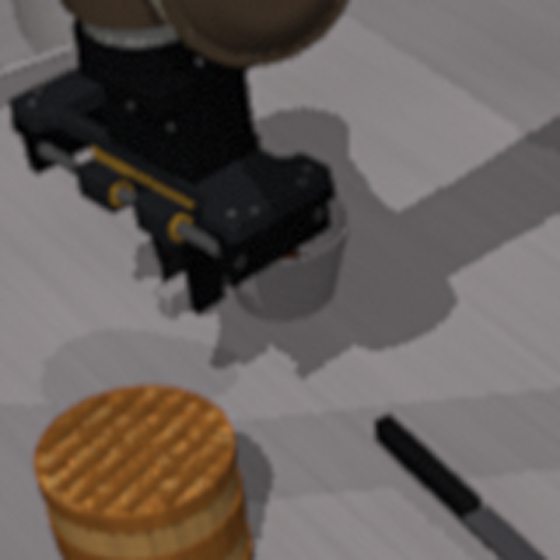

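>>> step_arm(
  moves=[
    [[0,0,0,0,-3,-0.5,0],[0,0,0,0,-6,-2,0],[0,0,0,0,-8.5,-5,0],[0,0.03,0,0,-8.5,-8.5,0],[0,0.06,0,0,-8.5,-12,0]],
  ],
)

```text
time_s: 34.08
tcp_pos: [0.5719, -0.1875, 0.201]
ee_rot: [[-0.995, 0.003, 0.097], [-0.097, -0.001, -0.995], [-0.003, -1.0, 0.001]]
wrist_force: [-0.5, -0.2, -3.1]
gripper_width: 0.133
```

>>> step_arm(
  moves=[
    [[0,0.03,0,0,0,-3.5,0],[0,0.06,0,0,0,-7,0],[0,0.09,0,0,0,-10.5,0],[0,0.12,0,0,0,-14,0],[0,0.14,0,0,0,-17,0]],
  ],
)

```text
time_s: 34.5
tcp_pos: [0.5536, -0.0172, 0.1989]
ee_rot: [[-0.999, -0.001, -0.041], [0.041, -0.001, -0.999], [0.001, -1.0, 0.001]]
wrist_force: [0.6, 0.1, -2.0]
gripper_width: 0.136
```

```bash
python3 - <<'E'
from h import *
st(); goto([.600,.060,.2],down(177.75))
E
```

```text
t 34.5 tcp [ 0.5536 -0.0172  0.1989] j [ 15.   16.8 -12.6   0.  -60.7  72.7] F [ 0.6  0.1 -2. ] w 0.136
[[-0.999, -0.001, -0.041], [0.041, -0.001, -0.999], [0.001, -1.0, 0.001]]
shift cm [-4.32 -0.12 -7.91] turn [-0.001 -0.002  0.001]
```

>>> step_arm(
  moves=[
    [[0,0,0,-1.5,-0.3,-3,0],[0.08,0,0,-3,-0.3,-5.5,0],[0.18,0,0,-4.3,-0.3,-7.9,0],[0.3,0,0,-4.3,-0.3,-7.9,0],[0.42,0,0,-4.3,-0.3,-7.9,0]],
  ],
)

```text
time_s: 34.92
tcp_pos: [0.6015, 0.0597, 0.2025]
ee_rot: [[-0.999, -0.014, -0.036], [0.038, -0.413, -0.91], [-0.002, -0.911, 0.413]]
wrist_force: [-1.0, -0.1, -2.3]
gripper_width: 0.133
```

>>> step_arm(
  moves=[
    [[0.12,0,0,0,0,0,0],[0.24,0,0,0,0,0,0],[0.36,0,0,0,0,0,0],[0.48,0,0,0,0,0,0],[0.6,0,0,0,0,0,0]],
  ],
)

```text
time_s: 35.33
tcp_pos: [0.6011, 0.0589, 0.2022]
ee_rot: [[-0.999, -0.032, -0.021], [0.038, -0.854, -0.518], [-0.001, -0.519, 0.855]]
wrist_force: [-0.3, -2.2, -3.0]
gripper_width: 0.136
```

```bash
python3 - <<'E'
from h import *
st(); c=cap("scene","s37.png"); R=down(177.75)@cv2.Rodrigues(np.array([1.2,0,0.]))[0]; goto([.6,.06,.2],R)
E
```

```text
t 35.33 tcp [0.6011 0.0589 0.2022] j [ 37.1  35.7 -15.9  41.6 -86.   28.8] F [-0.3 -2.2 -3. ] w 0.136
[[-0.999, -0.032, -0.021], [0.038, -0.854, -0.518], [-0.001, -0.519, 0.855]]
shift cm [ 0.03 -0.17  0.16] turn [ 0.165  0.007 -0.   ]
```

View pics/s37.png

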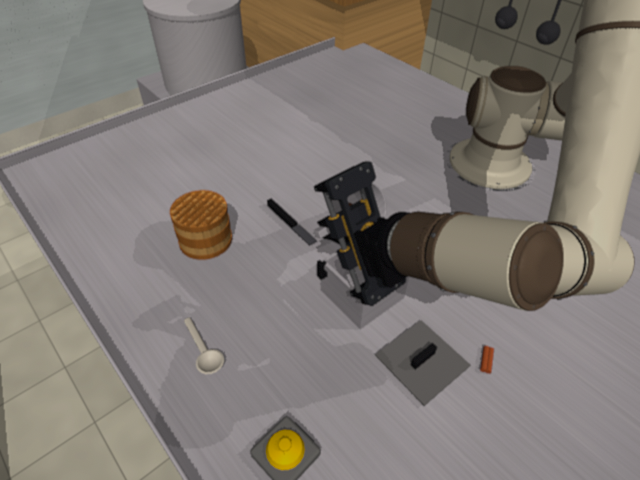

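>>> step_arm(
  moves=[
    [[0.08,0,0,0,0,0,0],[0.16,0,0,0,0,0,0],[0.24,0,0,0,0,0,0],[0.32,0,0,0,0,0,0],[0.4,0,0,0,0,0,0]],
  ],
)

```text
time_s: 35.8
tcp_pos: [0.601, 0.0581, 0.2018]
ee_rot: [[-0.999, -0.039, -0.006], [0.04, -0.988, -0.149], [-0.0, -0.149, 0.989]]
wrist_force: [-0.4, -0.7, -1.3]
gripper_width: 0.14
```

```bash
python3 - <<'E'
from h import *
st(); t=cap("top"); show(t,"t38.png",160,150,400,350,3)
E
```

```text
t 35.8 tcp [0.601  0.0581 0.2018] j [ 38.2  44.4 -18.1  49.7 -99.4  20.8] F [-0.4 -0.7 -1.3] w 0.14
[[-0.999, -0.039, -0.006], [0.04, -0.988, -0.149], [-0.0, -0.149, 0.989]]
```

View pics/t38.png

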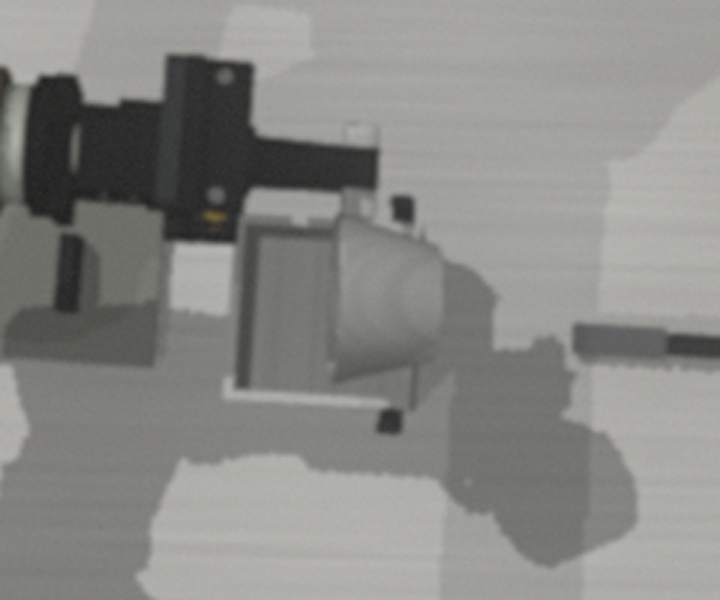

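>>> step_arm(
  moves=[
    [[0.04,0,0,0,0,0,0],[0.08,0,0,0,0,0,0],[0.12,0,0,0,0,0,0],[0.16,0,0,0,0,0,0],[0.2,0,0,0,0,0,0]],
  ],
)

```text
time_s: 36.27
tcp_pos: [0.601, 0.058, 0.2028]
ee_rot: [[-0.999, -0.04, 0.001], [0.04, -0.998, 0.052], [-0.001, 0.052, 0.999]]
wrist_force: [0.9, 0.5, -2.2]
gripper_width: 0.136
```

>>> step_arm(
  moves=[
    [[0.03,0,0,0,0,0,0],[0.06,0,0,0,0,0,0],[0.09,0,0,0,0,0,0],[0.12,0,0,0,0,0,0],[0.15,0,0,0,0,0,0]],
  ],
)

```text
time_s: 36.68
tcp_pos: [0.601, 0.0581, 0.2025]
ee_rot: [[-0.999, -0.039, 0.008], [0.04, -0.979, 0.201], [-0.0, 0.201, 0.98]]
wrist_force: [0.3, -0.0, -1.3]
gripper_width: 0.137
```

```bash
python3 - <<'E'
from h import *
st(); t=cap("top"); show(t,"t39.png",160,150,400,350,3)
E
```

```text
t 36.68 tcp [0.601  0.0581 0.2025] j [  37.    52.3  -20.3   54.9 -112.2   14.5] F [ 0.3 -0.  -1.3] w 0.137
[[-0.999, -0.039, 0.008], [0.04, -0.979, 0.201], [-0.0, 0.201, 0.98]]
```

View pics/t39.png

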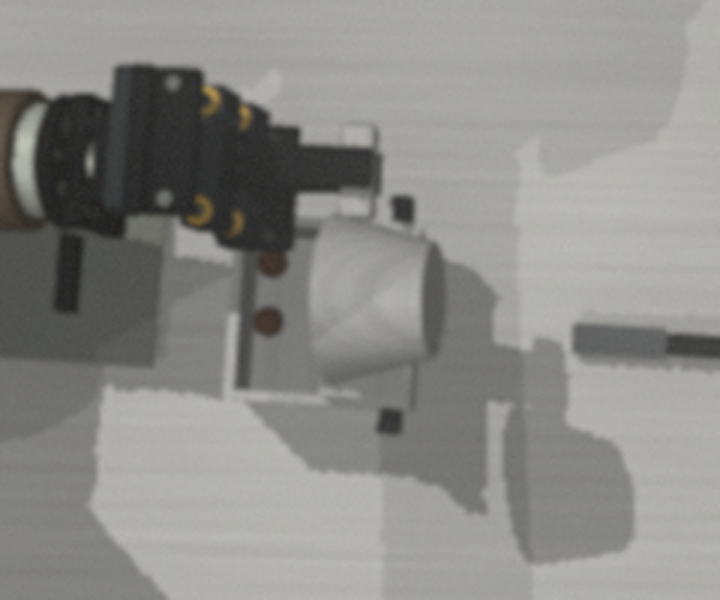

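>>> step_arm(
  moves=[
    [[0.04,0,0,0,0,0,0],[0.08,0,0,0,0,0,0],[0.12,0,0,0,0,0,0],[0.15,0,0,0,0,0,0],[0.18,0,0,0,0,0,0]],
  ],
)

```text
time_s: 37.15
tcp_pos: [0.602, 0.0626, 0.2098]
ee_rot: [[-0.999, -0.036, 0.007], [0.036, -0.923, 0.382], [-0.008, 0.382, 0.924]]
wrist_force: [-1.1, 9.2, 23.8]
gripper_width: 0.134
```

>>> step_arm(
  moves=[
    [[0.02,0,0,0,0,0,0],[0.04,0,0,0,0,0,0],[0.04,0,0,0,0,0,0],[0.04,0,0,0,0,0,0],[0.04,0,0,0,0,0,0]],
  ],
)

```text
time_s: 37.57
tcp_pos: [0.602, 0.0636, 0.2119]
ee_rot: [[-0.999, -0.037, 0.005], [0.035, -0.907, 0.419], [-0.011, 0.419, 0.908]]
wrist_force: [0.4, 9.8, 24.8]
gripper_width: 0.137
```

```bash
python3 - <<'E'
from h import *
st(); t=cap("top"); show(t,"t40.png",160,150,400,350,3);c=cap("scene","s40.png")
E
```

```text
t 37.57 tcp [0.602  0.0636 0.2119] j [  35.5   56.5  -21.4   57.5 -121.8   10.6] F [ 0.4  9.8 24.8] w 0.137
[[-0.999, -0.037, 0.005], [0.035, -0.907, 0.419], [-0.011, 0.419, 0.908]]
```

View pics/t40.png

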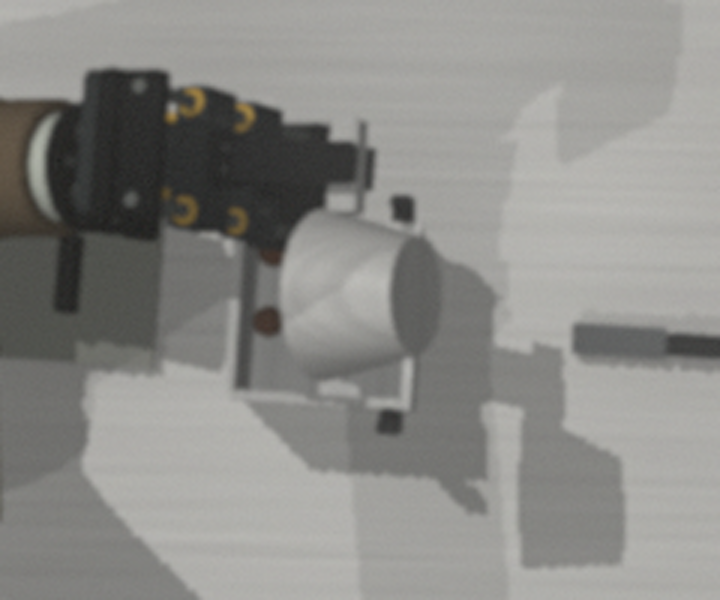

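View pics/s40.png

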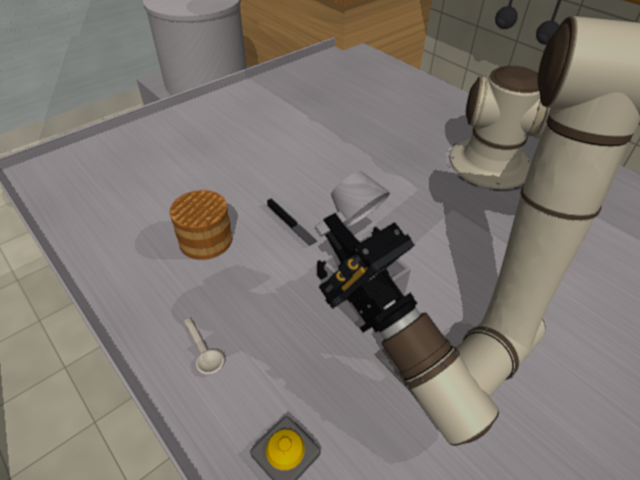

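Contact at 25 N (hand or wrist against something), so I'm backing off by raising and rolling back.

>>> step_arm(
  moves=[
    [[0,0,0,0,0.5,1,0],[-0.02,0,0,0,1,2,0],[-0.06,0,0,0,1.3,2.7,0],[-0.1,0,0,0,1.5,3.2,0],[-0.15,0,0,0,1.5,3.2,0]],
  ],
)

```text
time_s: 38.08
tcp_pos: [0.6009, 0.057, 0.2382]
ee_rot: [[-0.999, -0.039, 0.01], [0.04, -0.964, 0.263], [-0.0, 0.263, 0.965]]
wrist_force: [0.3, -0.8, -1.7]
gripper_width: 0.138
```

```bash
python3 - <<'E'
from h import *
st(); t=cap("top"); show(t,"t41.png",160,150,400,350,3)
E
```

```text
t 38.08 tcp [0.6009 0.057  0.2382] j [  36.3   50.6  -21.2   57.  -116.    15.8] F [ 0.3 -0.8 -1.7] w 0.138
[[-0.999, -0.039, 0.01], [0.04, -0.964, 0.263], [-0.0, 0.263, 0.965]]
```

View pics/t41.png

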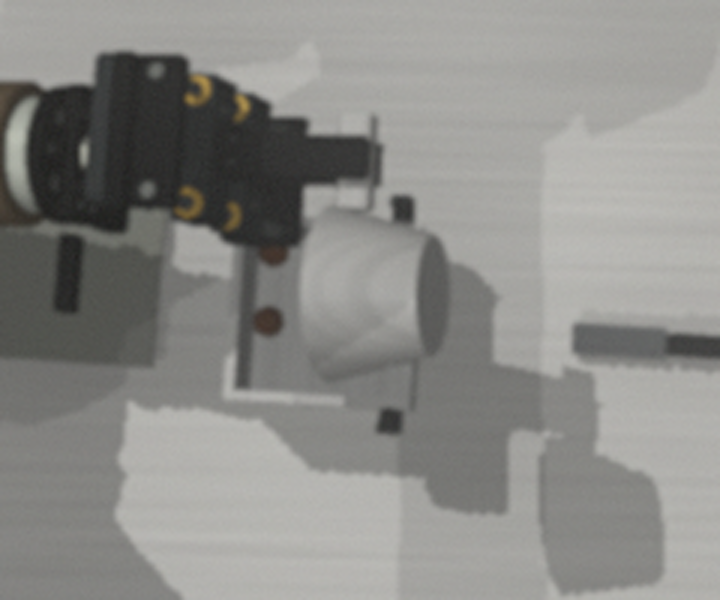

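>>> step_arm(
  moves=[
    [[-0.12,0,0,0,0,0,0],[-0.24,0,0,0,0,0,0],[-0.36,0,0,0,0,0,0],[-0.48,0,0,0,0,0,0],[-0.6,0,0,0,0,0,0]],
  ],
)

```text
time_s: 38.55
tcp_pos: [0.6009, 0.058, 0.2372]
ee_rot: [[-0.999, -0.037, -0.012], [0.039, -0.943, -0.329], [0.001, -0.329, 0.944]]
wrist_force: [0.4, -1.5, -1.2]
gripper_width: 0.139
```

>>> step_arm(
  moves=[
    [[-0.12,0,0,0,0,0,0],[-0.24,0,0,0,0,0,0],[-0.36,0,0,0,0,0,0],[-0.48,0,0,0,0,0,0],[-0.6,0,0,0,0,0,0]],
  ],
)

```text
time_s: 38.97
tcp_pos: [0.6005, 0.0577, 0.2378]
ee_rot: [[-0.999, -0.023, -0.031], [0.039, -0.593, -0.804], [-0.0, -0.805, 0.593]]
wrist_force: [0.4, 0.2, -1.8]
gripper_width: 0.137
```

```bash
python3 - <<'E'
from h import *
st(); goto([.58,-.02,.22],down(185))
E
```

```text
t 38.97 tcp [0.6005 0.0577 0.2378] j [ 33.3  26.4 -10.6  29.6 -77.9  41.6] F [ 0.4  0.2 -1.8] w 0.137
[[-0.999, -0.023, -0.031], [0.039, -0.593, -0.804], [-0.0, -0.805, 0.593]]
shift cm [1.75 6.09 5.26] turn [-0.634 -0.122  0.04 ]
```

>>> step_arm(
  moves=[
    [[-0.12,0,0,0,0,0,0],[-0.24,0,0,0,0,0,0],[-0.36,0,0,0,0,0,0],[-0.48,0,0,0,0,0,0],[-0.6,0,0,0,0,0,0]],
  ],
)

```text
time_s: 39.38
tcp_pos: [0.6001, 0.0576, 0.2381]
ee_rot: [[-0.999, -0.001, -0.039], [0.039, -0.035, -0.999], [-0.0, -0.999, 0.035]]
wrist_force: [-0.1, -1.3, -1.2]
gripper_width: 0.132
```

```bash
python3 - <<'E'
from h import *
st(); goto([.592,-.307,.24],down(189.2)); c=cap("scene","s42.png"); t=cap("top","t42.png")
E
```

```text
t 39.38 tcp [0.6001 0.0576 0.2381] j [ 21.8  19.9  -3.    2.  -68.   65.2] F [-0.1 -1.3 -1.2] w 0.132
[[-0.999, -0.001, -0.039], [0.039, -0.035, -0.999], [-0.0, -0.999, 0.035]]
shift cm [-0.6   1.1  36.45] turn [-0.035 -0.199  0.003]
```

View pics/s42.png

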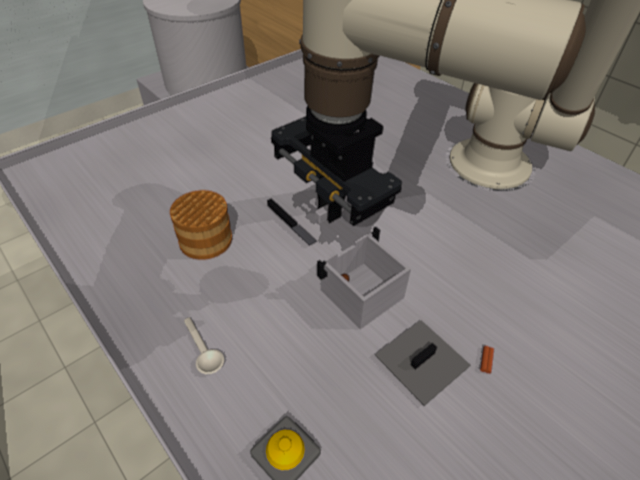

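View pics/t42.png

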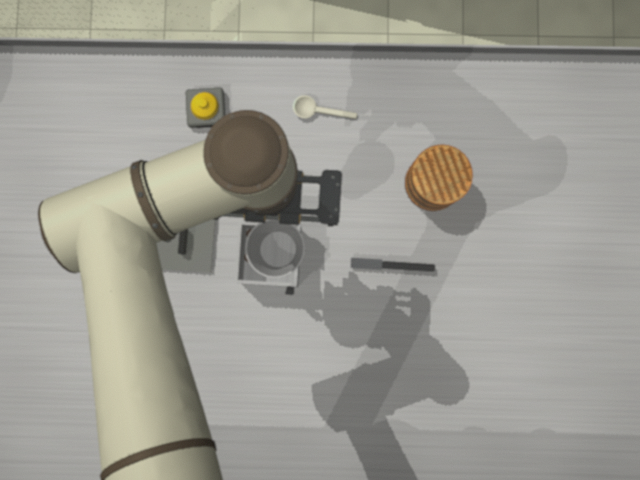

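>>> step_arm(
  moves=[
    [[-0.035,-0.03,0,0,0,4,0],[-0.035,-0.06,0,0,0,8,0],[-0.035,-0.09,0,0,0.5,12,0],[-0.035,-0.12,0,0,1,16,0],[-0.035,-0.15,0,0,1.5,20,0]],
  ],
)

```text
time_s: 39.9
tcp_pos: [0.5917, -0.1442, 0.2298]
ee_rot: [[-0.994, -0.006, 0.113], [-0.113, -0.007, -0.994], [0.007, -1.0, 0.007]]
wrist_force: [1.0, 0.4, -2.0]
gripper_width: 0.137
```

```bash
python3 - <<'E'
from h import *
st(); goto([.590,-.313,.12],down(189.2)); t=cap("top");show(t,"t43.png",220,200,320,300,6)
E
```

```text
t 39.9 tcp [ 0.5917 -0.1442  0.2298] j [  1.7  20.8  -2.2   0.5 -67.4  94.6] F [ 1.   0.4 -2. ] w 0.137
[[-0.994, -0.006, 0.113], [-0.113, -0.007, -0.994], [0.007, -1.0, 0.007]]
shift cm [ 1.99 11.11 16.68] turn [-0.007 -0.048  0.007]
```

View pics/t43.png

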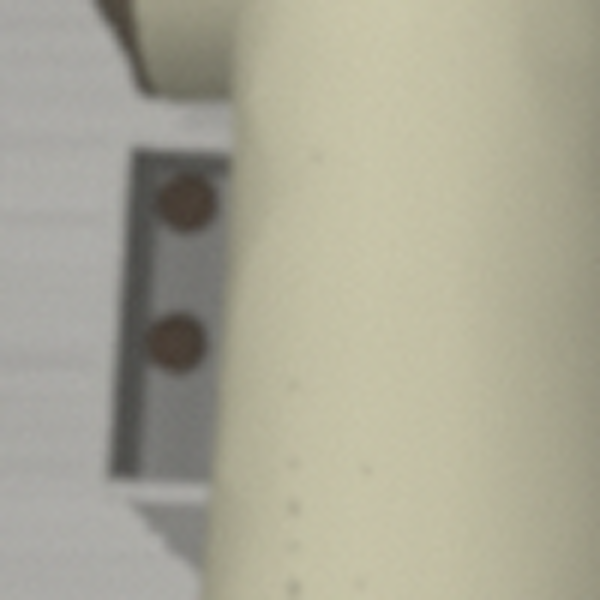

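>>> step_arm(
  moves=[
    [[0,0,0,0.5,0,4,0],[0,-0.02,0,1,1,8,0],[0,-0.048,0,1.5,4,12,0],[0,-0.048,0,2,7.5,15.5,0],[0,-0.048,0,2,11,16.7,0]],
  ],
)

```text
time_s: 40.37
tcp_pos: [0.5909, -0.3096, 0.1313]
ee_rot: [[-0.988, -0.002, 0.157], [-0.157, -0.009, -0.988], [0.003, -1.0, 0.008]]
wrist_force: [0.2, 0.9, -0.9]
gripper_width: 0.134
```

```bash
python3 - <<'E'
from h import *
st(); goto([.590,-.313,.047],down(189.2)); t=cap("top");show(t,"t44.png",220,180,320,280,6); c=cap("scene");show(c,"s44.png",160,80,320,240,3.5)
E
```

```text
t 40.37 tcp [ 0.5909 -0.3096  0.1313] j [-13.6  30.6  -1.1   0.6 -58.3 112.3] F [ 0.2  0.9 -0.9] w 0.134
[[-0.988, -0.002, 0.157], [-0.157, -0.009, -0.988], [0.003, -1.0, 0.008]]
shift cm [0.11 8.44 0.25] turn [-0.008 -0.003  0.003]
```

View pics/t44.png

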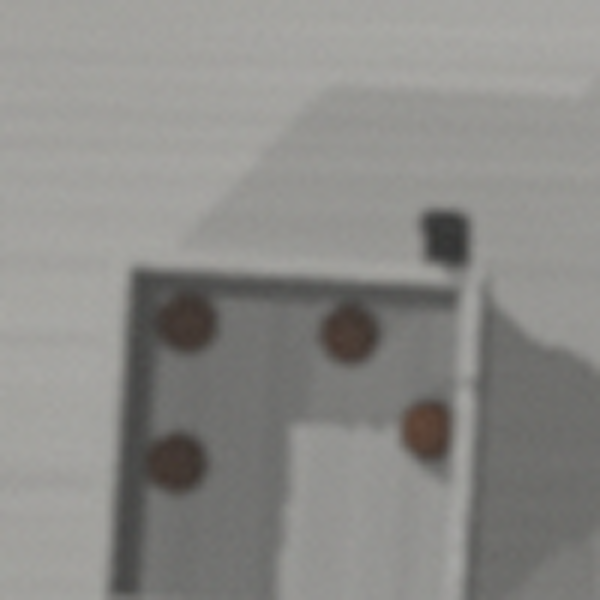

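View pics/s44.png

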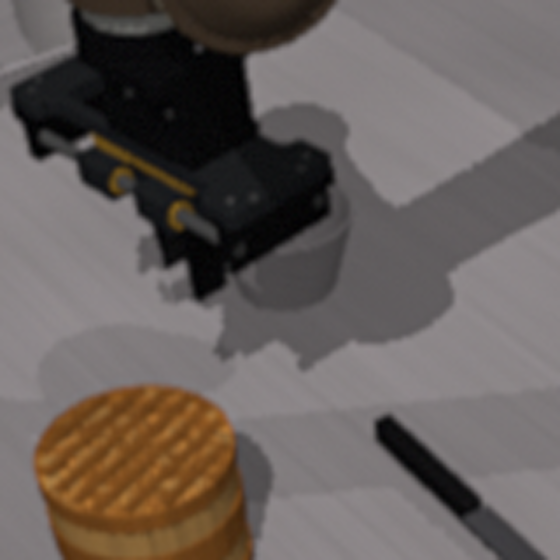

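>>> step_arm(
  moves=[
    [[0,0,0,0,2.5,0.2,0],[0,0,0,0,5,0.2,0],[0,0,0,0,6.5,0.2,0],[0,0,0,0,7.5,0.2,0],[0,0,0,0,7.9,0.2,0]],
  ],
)

```text
time_s: 40.88
tcp_pos: [0.5903, -0.3081, 0.0506]
ee_rot: [[-0.987, -0.007, 0.159], [-0.159, -0.006, -0.987], [0.007, -1.0, 0.005]]
wrist_force: [-0.6, 0.4, -1.7]
gripper_width: 0.137
```

>>> step_arm(
  moves=[
    [[0,0,0,0,0.1,0,0],[0,0,0,0,0.2,0,0],[0,0,0,0,0.3,0,0],[0,0,0,0,0.3,0,0],[0,0,0,0,0.3,0,0]],
  ],
)

```text
time_s: 41.3
tcp_pos: [0.5915, -0.3093, 0.0502]
ee_rot: [[-0.987, -0.001, 0.158], [-0.158, -0.007, -0.987], [0.002, -1.0, 0.006]]
wrist_force: [0.3, -0.4, -2.2]
gripper_width: 0.132
```

```bash
python3 - <<'E'
from h import *
st(); c=cap("scene");show(c,"s45.png",160,80,320,240,3.5)
E
```

```text
t 41.3 tcp [ 0.5915 -0.3093  0.0502] j [-13.6  35.5  -5.4   0.5 -49.1 112.3] F [ 0.3 -0.4 -2.2] w 0.132
[[-0.987, -0.001, 0.158], [-0.158, -0.007, -0.987], [0.002, -1.0, 0.006]]
```

View pics/s45.png

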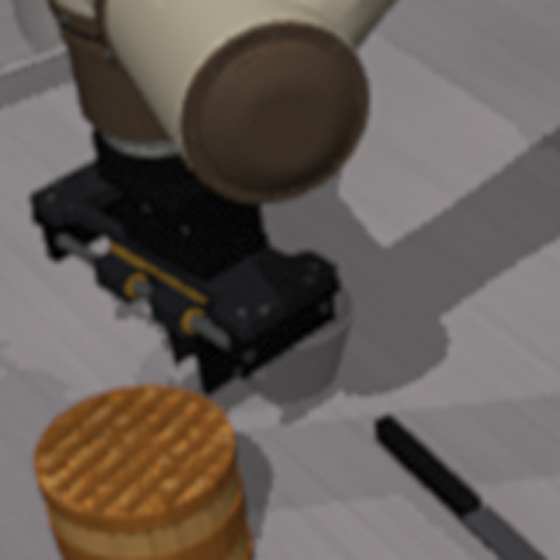

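Lower a few more mm to contact.

>>> step_arm(
  moves=[
    [[0,0,0,0,0.15,0,0],[0,0,0,0,0.3,0,0],[0,0,0,0,0.4,0,0],[0,0,0,0,0.45,0,0],[0,0,0,0,0.45,0,0]],
  ],
)

```text
time_s: 41.77
tcp_pos: [0.5928, -0.3098, 0.0462]
ee_rot: [[-0.987, 0.001, 0.158], [-0.158, -0.008, -0.987], [0.0, -1.0, 0.008]]
wrist_force: [2.6, 0.4, 5.4]
gripper_width: 0.134
```

Touching (5.4 N). Release and rise.

>>> step_arm(
  moves=[
    [[0,0,0,0,0,0,0],[0,0,0,0,0,0,10],[0,0,0,0,0,0,25],[0,0,0,0,0,0,35],[0,0,0,0,0,0,35]],
  ],
)

```text
time_s: 42.18
tcp_pos: [0.5896, -0.309, 0.0436]
ee_rot: [[-0.988, -0.006, 0.157], [-0.157, -0.005, -0.988], [0.007, -1.0, 0.004]]
wrist_force: [-0.2, -0.9, -0.5]
gripper_width: 0.279
```

>>> step_arm(
  moves=[
    [[0,0,0,0,-1,0,35],[0,0,0,0,-4,0,35],[0,0,0,0,-8,0,40],[0,0,0,0,-12,0,40],[0,0,0,0,-16,0,40]],
  ],
)

```text
time_s: 42.6
tcp_pos: [0.5906, -0.3083, 0.2066]
ee_rot: [[-0.988, -0.004, 0.157], [-0.157, -0.006, -0.988], [0.005, -1.0, 0.005]]
wrist_force: [1.4, 0.8, -0.2]
gripper_width: 0.396
```

>>> step_arm(
  moves=[
    [[0,0,0,0,0,-4,40],[0,0,0,0,0,-8,40],[0,0,0,0,0,-12,40],[0,0,0,0,0,-16,40],[0,0,0,0,0,-20,40]],
  ],
)

```text
time_s: 43.02
tcp_pos: [0.5588, -0.1094, 0.2041]
ee_rot: [[-0.988, -0.003, 0.157], [-0.157, -0.006, -0.988], [0.004, -1.0, 0.005]]
wrist_force: [1.3, 0.6, 0.3]
gripper_width: 0.396
```

```bash
python3 - <<'E'
from h import *
st(); c=cap("scene","s46.png");t=cap("top","t46.png")
E
```

```text
t 43.02 tcp [ 0.5588 -0.1094  0.2041] j [  5.4  18.  -10.1   0.4 -62.   93.5] F [1.3 0.6 0.3] w 0.396
[[-0.988, -0.003, 0.157], [-0.157, -0.006, -0.988], [0.004, -1.0, 0.005]]
```

View pics/s46.png

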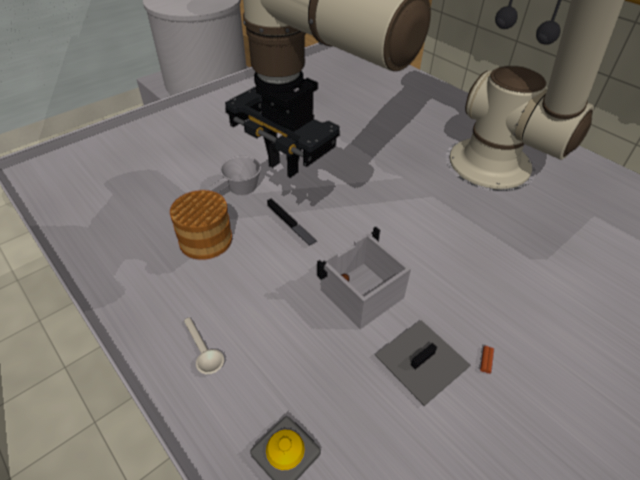

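View pics/t46.png

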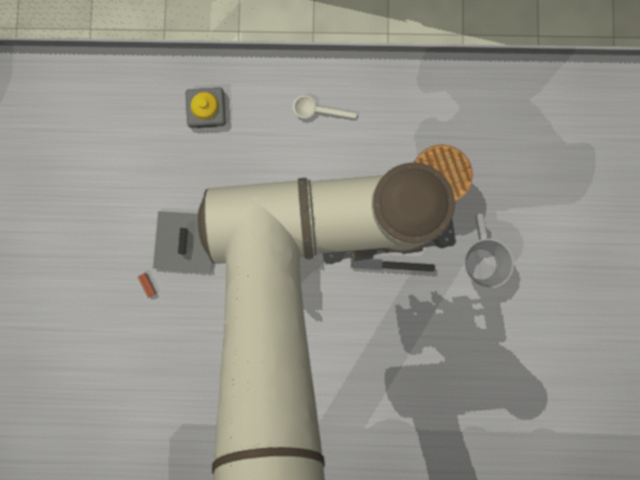

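```bash
python3 - <<'E'
from h import *
for n in("top","scene"):
    c=cap(n); im=cv2.GaussianBlur(c["image"],(3,3),0).astype(int)
    m=(im[...,0]>im[...,1]+35)&(im[...,2]<im[...,0]-45)
    for k in blobs(m,10):
        b=cv2.minAreaRect(k)
        if max(b[1])>40: continue
        bp=cv2.boxPoints(b); W=[onz(c,*p,.011 if n=="top" else .006)[:2] for p in bp]
        e=[W[1]-W[0],W[2]-W[1]]; L=max(e,key=np.linalg.norm)
        print(n,np.round(b[0],1),np.round(np.mean(W,0),4),[np.linalg.norm(x).round(4) for x in e],np.degrees(np.arctan2(L[1],L[0])).round(1))
goto([.472,.32,.2],down(206))
E
```

```text
top [146.1 284.7] [0.4723 0.3198] [np.float64(0.0145), np.float64(0.044)] -151.1
scene [487.2 359. ] [0.4704 0.3202] [np.float64(0.0514), np.float64(0.0176)] -150.6
scene [274. 452.] [0.8321 0.2062] [np.float64(0.0156), np.float64(0.0146)] -174.8
scene [295.9 447.7] [0.8044 0.2222] [np.float64(0.0119), np.float64(0.0151)] 113.4
scene [284. 445.] [0.8152 0.2079] [np.float64(0.012), np.float64(0.0126)] 96.0
scene [286.3 465.8] [0.8303 0.2327] [np.float64(0.0287), np.float64(0.0062)] 148.1
shift cm [  1.79   0.19 -43.83] turn [-0.005 -0.293  0.004]
```

>>> step_arm(
  moves=[
    [[0,-0.06,0,0,0,-4,40],[0,-0.12,0,0.5,0,-8,40],[0,-0.2,0,1,0,-12,40],[0,-0.28,0,1.5,0,-16,40],[0,-0.34,0,1.8,0,-20,35]],
  ],
)

```text
time_s: 43.63
tcp_pos: [0.5102, 0.0838, 0.2027]
ee_rot: [[-0.878, -0.003, 0.478], [-0.478, -0.006, -0.878], [0.006, -1.0, 0.004]]
wrist_force: [0.8, 0.7, 1.2]
gripper_width: 0.378
```

```bash
python3 - <<'E'
from h import *
st();goto([.4715,.32,.14],down(209))
E
```

```text
t 43.63 tcp [0.5102 0.0838 0.2027] j [ 27.5  13.2 -17.2   0.3 -60.   91. ] F [0.8 0.7 1.2] w 0.378
[[-0.878, -0.003, 0.478], [-0.478, -0.006, -0.878], [0.006, -1.0, 0.004]]
shift cm [ -7.93   6.14 -22.61] turn [-0.004 -0.007  0.006]
```

>>> step_arm(
  moves=[
    [[0,0,0,-1.4,0,-4,35],[0,0,0,-2.7,0.5,-7.7,35],[0,0,0,-4,1.5,-11.5,35],[0,0,0,-5.3,2.5,-15.2,35],[0,-0.007,0,-6.6,4,-19,35]],
  ],
)

```text
time_s: 44.05
tcp_pos: [0.4789, 0.2821, 0.1626]
ee_rot: [[-0.876, -0.001, 0.482], [-0.482, -0.005, -0.876], [0.003, -1.0, 0.004]]
wrist_force: [0.7, -0.1, 0.9]
gripper_width: 0.352
```

>>> step_arm(
  moves=[
    [[0,0,0,-0.7,1,-1.8,35],[0,0,0,-1.3,2.1,-3.6,35],[0,0,0,-1.3,2.1,-3.6,35],[0,0,0,-1.3,2.1,-3.6,35],[0,0,0,-1.3,2.1,-3.6,35]],
  ],
)

```text
time_s: 44.47
tcp_pos: [0.4727, 0.3176, 0.1409]
ee_rot: [[-0.876, -0.003, 0.483], [-0.483, -0.006, -0.876], [0.006, -1.0, 0.004]]
wrist_force: [-0.8, -0.2, 0.1]
gripper_width: 0.347
```

```bash
python3 - <<'E'
from h import *
st();goto([.4715,.32,.014],down(209)); c=cap("wrist","w47.png")
im=cv2.GaussianBlur(c["image"],(3,3),0).astype(int)
m=(im[...,0]>im[...,1]+35)&(im[...,2]<im[...,0]-45)
for k in blobs(m,100)[:2]:
    b=cv2.minAreaRect(k); bp=cv2.boxPoints(b); W=[onz(c,*p,.011)[:2] for p in bp]; e=[W[1]-W[0],W[2]-W[1]]; L=max(e,key=np.linalg.norm)
    print(np.round(b[0],1),np.round(np.mean(W,0),4),[np.linalg.norm(x).round(4) for x in e],np.degrees(np.arctan2(L[1],L[0])).round(1))
E
```

```text
t 44.47 tcp [0.4727 0.3176 0.1409] j [ 50.3  21.6 -14.7   0.1 -54.1  68.5] F [-0.8 -0.2  0.1] w 0.347
[[-0.876, -0.003, 0.483], [-0.483, -0.006, -0.876], [0.006, -1.0, 0.004]]
shift cm [-0.09 12.68 -0.32] turn [-0.004 -0.003  0.006]
[319.  224.5] [0.4722 0.3217] [np.float64(0.0162), np.float64(0.0466)] -150.8
```

View pics/w47.png

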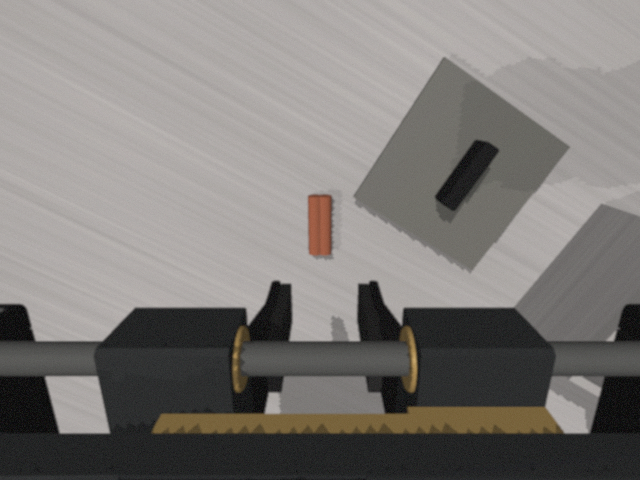

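>>> step_arm(
  moves=[
    [[0,0,0,0,3,-0.3,35],[0,0,0,0,6,-0.35,35],[0,0,0,0,8.5,-0.35,35],[0,0,0,0,10.3,-0.35,35],[0,0,0,0,11.3,-0.35,35]],
  ],
)

```text
time_s: 44.93
tcp_pos: [0.4697, 0.3189, 0.0262]
ee_rot: [[-0.876, -0.005, 0.482], [-0.482, -0.008, -0.876], [0.008, -1.0, 0.005]]
wrist_force: [-0.4, -0.3, 0.8]
gripper_width: 0.346
```

>>> step_arm(
  moves=[
    [[0,0,0,0,0.4,0,35],[0,0,0,0,0.8,0,35],[0,0,0,0,1.1,0,35],[0,0,0,0,1.25,0,35],[0,0,0,0,1.25,0,35]],
  ],
)

```text
time_s: 45.35
tcp_pos: [0.4702, 0.3212, 0.0159]
ee_rot: [[-0.875, -0.002, 0.484], [-0.484, -0.005, -0.875], [0.004, -1.0, 0.003]]
wrist_force: [-0.5, -0.3, -0.0]
gripper_width: 0.349
```

```bash
python3 - <<'E'
from h import *
st();goto([.472,.3205,.014]); c=cap("scene");show(c,"s48.png",380,280,540,400,4.5)
E
```

```text
t 45.35 tcp [0.4702 0.3212 0.0159] j [ 50.7  30.9 -21.5   0.2 -37.9  68.1] F [-0.5 -0.3 -0. ] w 0.349
[[-0.875, -0.002, 0.484], [-0.484, -0.005, -0.875], [0.004, -1.0, 0.003]]
shift cm [-0.13  0.19  0.15]
```

View pics/s48.png

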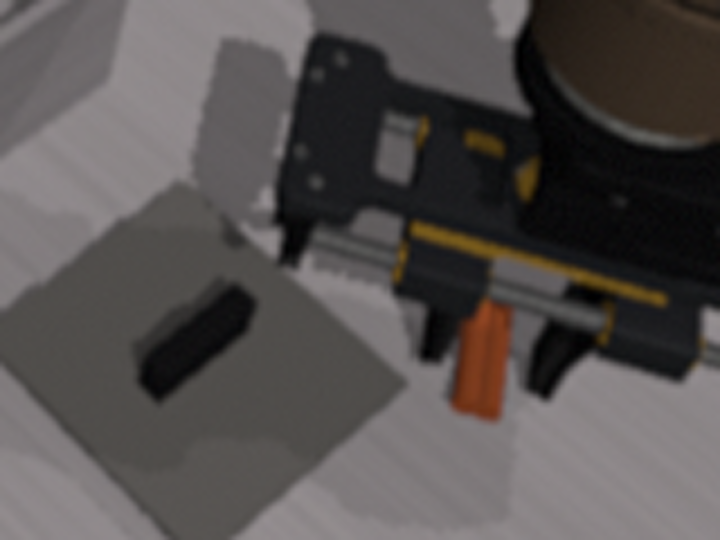

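Straddled; close and lift.

>>> step_arm(
  moves=[
    [[0,0,0,-0.1,0.15,0,35],[0,0,0,-0.1,0.2,0,25],[0,0,0,-0.1,0.2,0,10],[0,0,0,-0.1,0.2,0,0],[0,0,0,-0.1,0.2,0,0]],
  ],
)

```text
time_s: 45.82
tcp_pos: [0.4707, 0.3214, 0.0133]
ee_rot: [[-0.875, -0.003, 0.484], [-0.484, -0.006, -0.875], [0.005, -1.0, 0.004]]
wrist_force: [-0.8, 0.4, 0.5]
gripper_width: 0.204
```

>>> step_arm(
  moves=[
    [[0,0,0,0,0,0,0],[0,0,0,0,0,0,0],[0,0,0,0,-1,0,0],[0,0,0,0,-4,0,0],[0,0,0,0,-8,0,0]],
  ],
)

```text
time_s: 46.23
tcp_pos: [0.4692, 0.3201, 0.0916]
ee_rot: [[-0.875, -0.008, 0.484], [-0.483, -0.012, -0.875], [0.013, -1.0, 0.006]]
wrist_force: [0.6, 0.2, -0.4]
gripper_width: 0.204
```

```bash
python3 - <<'E'
from h import *
st();goto([.535,.082,.2],down(182)); c=cap("wrist","w49.png")
E
```

```text
t 46.23 tcp [0.4692 0.3201 0.0916] j [ 50.7  25.  -17.6   0.1 -48.2  68.2] F [ 0.6  0.2 -0.4] w 0.204
[[-0.875, -0.008, 0.484], [-0.483, -0.012, -0.875], [0.013, -1.0, 0.006]]
shift cm [  5.89 -10.61  24.09] turn [-0.009  0.47   0.011]
```

View pics/w49.png

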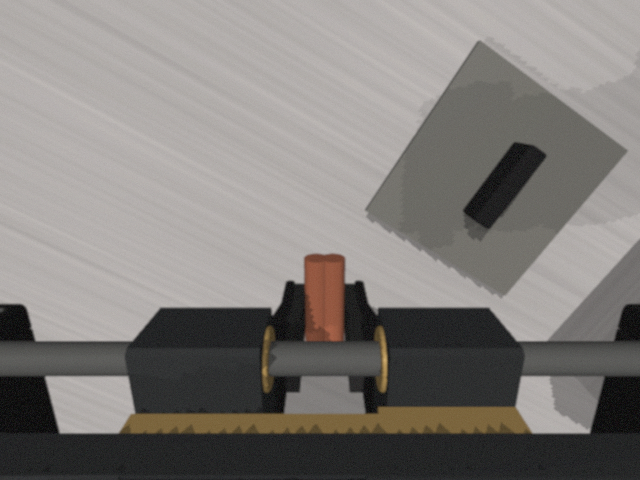

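>>> step_arm(
  moves=[
    [[0,0,0,0,-4,0,0],[0,0.05,0,0.5,-8,2,0],[0,0.12,0,1.5,-9,6,0],[0,0.2,0,2.5,-9,10,0],[0,0.28,0,3.5,-9,14,0]],
  ],
)

```text
time_s: 46.7
tcp_pos: [0.5084, 0.1843, 0.1865]
ee_rot: [[-0.975, 0.001, 0.221], [-0.221, -0.003, -0.975], [-0.001, -1.0, 0.003]]
wrist_force: [0.9, 0.7, -1.5]
gripper_width: 0.206
```

```bash
python3 - <<'E'
from h import *
st();goto([.532,.082,.18],down(180))
E
```

```text
t 46.7 tcp [0.5084 0.1843 0.1865] j [ 37.2  16.2 -15.5   0.2 -58.3  65.5] F [ 0.9  0.7 -1.5] w 0.206
[[-0.975, 0.001, 0.221], [-0.221, -0.003, -0.975], [-0.001, -1.0, 0.003]]
shift cm [-0.04  0.68 10.5 ] turn [-0.003  0.223 -0.001]
```

>>> step_arm(
  moves=[
    [[0,0.06,0,0,0,3,0],[0,0.12,0,0,0,6,0],[0,0.18,0,0,0,9,0],[0,0.22,0,0,0,10.5,0],[0,0.22,0,0,1,10.5,0]],
  ],
)

```text
time_s: 47.12
tcp_pos: [0.5328, 0.0802, 0.1768]
ee_rot: [[-1.0, 0.002, 0.001], [-0.001, -0.005, -1.0], [-0.002, -1.0, 0.005]]
wrist_force: [0.6, 0.3, -0.7]
gripper_width: 0.201
```

>>> step_arm(
  moves=[
    [[0,0,0,0,2,0,0],[0,0,0,0,4,0,0],[0,0,0,0,6,0,0],[0,0,0,0,7,0,0],[0,0,0,0,7.5,0,0]],
  ],
)

```text
time_s: 47.53
tcp_pos: [0.5299, 0.0822, 0.0979]
ee_rot: [[-1.0, -0.006, 0.006], [-0.006, -0.007, -1.0], [0.006, -1.0, 0.007]]
wrist_force: [0.4, -0.3, 0.0]
gripper_width: 0.202
```

```bash
python3 - <<'E'
from h import *
st(); c=cap("scene");show(c,"s50.png",230,180,430,330,4)
E
```

```text
t 47.53 tcp [0.5299 0.0822 0.0979] j [ 26.3  21.8 -22.1   0.3 -46.6  63.9] F [ 0.4 -0.3  0. ] w 0.202
[[-1.0, -0.006, 0.006], [-0.006, -0.007, -1.0], [0.006, -1.0, 0.007]]
```

View pics/s50.png

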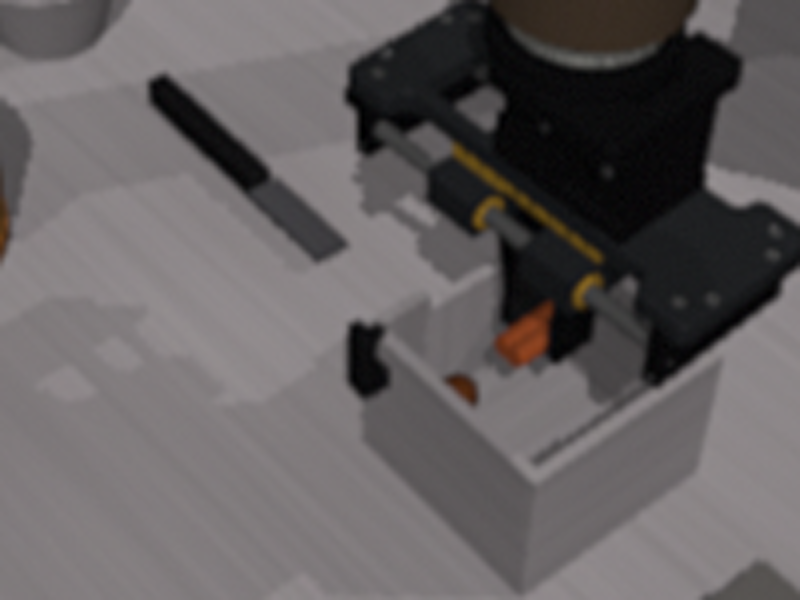

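Over the tub centre. Lower a little, release, rise, and move aside.

>>> step_arm(
  moves=[
    [[0,0,0,0,0.5,0,0],[0,0,0,0,1,0,0],[0,0,0,0,1,0,20],[0,0,0,0,1,0,35],[0,0,0,0,1,0,35]],
  ],
)

```text
time_s: 48.0
tcp_pos: [0.5313, 0.0822, 0.09]
ee_rot: [[-1.0, -0.002, 0.005], [-0.005, -0.006, -1.0], [0.002, -1.0, 0.006]]
wrist_force: [0.5, 0.2, 0.2]
gripper_width: 0.279
```

>>> step_arm(
  moves=[
    [[0,0,0,0,0,0,35],[0,0,0,0,-4,0,35],[0,0,0,0,-8,0,35],[0,0,0,0,-12,0,35],[0,0,0,2,-14,3,35]],
  ],
)

```text
time_s: 48.42
tcp_pos: [0.5167, 0.0557, 0.2353]
ee_rot: [[-1.0, 0.009, 0.01], [-0.01, -0.004, -1.0], [-0.009, -1.0, 0.004]]
wrist_force: [1.5, -1.6, 0.6]
gripper_width: 0.348
```

>>> step_arm(
  moves=[
    [[0,0,0,3,0,3,35],[0,0,0,6,0,6,35],[0,0,0,9,0,9,35],[0,0,0,12,0,12,35],[0,0,0,14,0,15,35]],
  ],
)

```text
time_s: 48.83
tcp_pos: [0.3697, -0.0989, 0.2314]
ee_rot: [[-1.0, -0.002, 0.006], [-0.006, -0.006, -1.0], [0.002, -1.0, 0.006]]
wrist_force: [0.9, 0.2, 0.5]
gripper_width: 0.352
```

>>> step_arm(
  moves=[
    [[0,0,0,0,0,4,35],[0,0,0,0,0,8,35],[0,0,0,0,0,12,35],[0,0,0,0,0,16,35],[0,0,0,0,0,20,35]],
  ],
)

```text
time_s: 49.25
tcp_pos: [0.3728, -0.3001, 0.2329]
ee_rot: [[-1.0, -0.001, 0.005], [-0.005, -0.007, -1.0], [0.001, -1.0, 0.007]]
wrist_force: [1.6, 0.8, -0.5]
gripper_width: 0.345
```

```bash
python3 - <<'E'
from h import *
st(); cap("scene","s51.png"); t=cap("top","t51.png"); show(t,"t51c.png",130,190,330,310,4)
E
```

```text
t 49.25 tcp [ 0.3728 -0.3001  0.2329] j [-19.1   7.6 -19.7   0.4 -62.7 109.2] F [ 1.6  0.8 -0.5] w 0.345
[[-1.0, -0.001, 0.005], [-0.005, -0.007, -1.0], [0.001, -1.0, 0.007]]
```

View pics/t51.png

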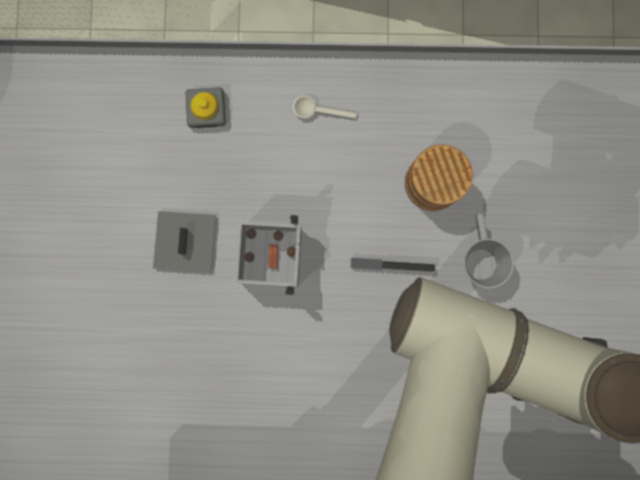

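View pics/t51c.png

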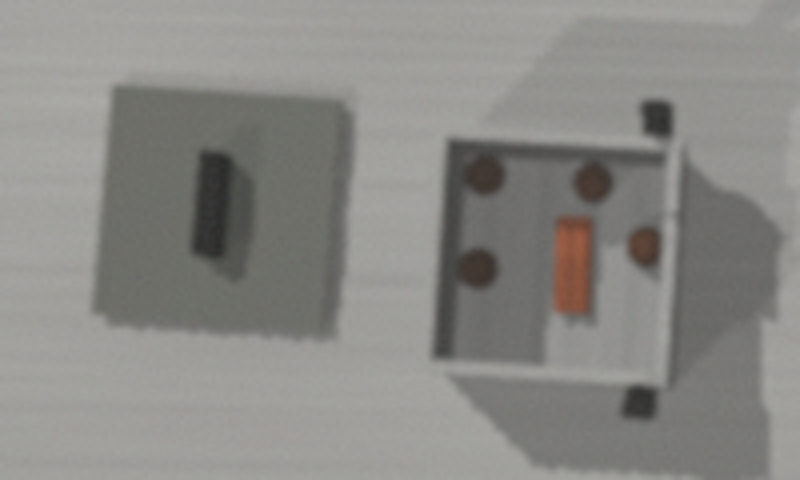

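View pics/s51.png

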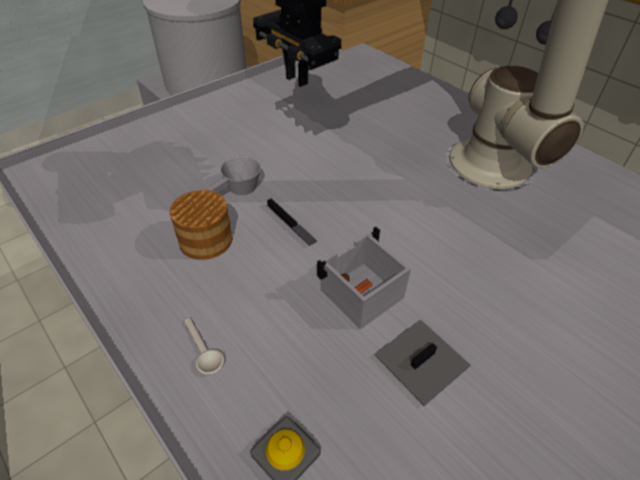

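```bash
python3 - <<'E'
from h import *
t=cap("top"); o=lambda p:(130+p[0]/4-.4,190+p[1]/4-.4)
W=[onz(t,*o(p),.010) for p in[(112,86),(345,100),(330,335),(95,315)]]
print("lid ctr",np.mean(W,0).round(3),[np.linalg.norm(W[i]-W[(i+1)%4]).round(3) for i in range(4)])
for p in[(485,175),(594,182),(645,246),(478,268),(573,266)]: print("in tub",(onz(t,*o(p),.016)[:2]-[.532,.0825]).round(3))
print(r.finish_job())
E
```

```text
lid ctr [0.556 0.249 0.01 ] [np.float64(0.113), np.float64(0.114), np.float64(0.114), np.float64(0.111)]
in tub [0.042 0.039]
in tub [ 0.04  -0.014]
in tub [ 0.01  -0.039]
in tub [-0.002  0.041]
in tub [-0.    -0.004]
the job is handed in; nothing more can be done
None
```

The job is handed in, and my last checks agree with the goal; `finish_job` reported no verdict. I levered the lid loose with the lifter and laid it on the shelf. I then poured the nutmegs, stood the cup back up, and dropped the bark into the tub at about 49 s of the 210 s.

**Last checks from the pictures:**
- All 4 nutmegs and the one bark piece found are inside the tub, within 42 mm of its centre on each axis.
- The lid's centre is about 168 mm from the tub's. Its edges measure 111 to 114 mm from above, which fits it lying flat.
- The cup stands upright and empty, the lifter lies on the shelf, the baskets look unmoved and the gripper is clear.

**What did not go smoothly:**
- **Levering:** it took three tries. The first raised the lid's front edge, but it dropped back as the lifter was withdrawn. In the second, the lifter turned in the grip and only one side of the lid lifted. I then gripped nearer the blade and lifted to about 15 mm, and the lid stayed up on its catches.
- **Contact while pouring:** the gripper or wrist pressed on something out of view, reading 25 N on the wrist, near the end of the tip. I backed off at once.
- **Contact while regripping:** the fingertips touched the shelf with a wrist reading of 59 N while I was picking the lifter up again. That is under the 120 N wrist limit, and I took it not to count against the 40 N limit for the arm and gripper body.

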